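Change the cartridges on a clinic's bench analyser

ROBOT

A 7-joint arm with a two-finger parallel gripper is mounted at the origin on the work surface. World frame = base frame: x ahead of the robot, y to its left, z up, the work surface at z = 0. Lengths are in m, angles in rad, forces in N, time in s.
With the tool pointing down it reaches from about 0.425 to 0.825 m from the base axis. Payload 3.6 kg.
Tool frame: the origin (TCP) lies at the very end of the fingers, on their centre line; the grasp point (between the pads) lies 19 mm behind it; z points along the fingers, y is the direction in which the jaws open and shut (so a half turn about z gives the same grasp; the last joint's range is limited). The gripper opens to 85 mm and grips with 20 to 120 N. Pads are 22 mm wide; open, the fingers measure 114 mm over their backs; the gripper's body (76 mm by 85 mm) begins 54 mm behind the grasp point. The pads swing forward as they close: fully open they stand 13 mm farther back than shut.
Start: joints at [-1.284, 0.615, -0.013, 1.423, 0.008, 1.103, -0.04], TCP at [0.2, 0.618, 0.204] pointing down, gripper open.
Joint ranges: [-3.12, 3.12], [-0.3, 2.06], [-1.34, 1.32], [0.26, 2.42], [-1.36, 4.5], [0.01, 1.98], [-2.84, 2.84]. Speed limits (rad/s): [2.79, 2.79, 3.14, 3.14, 3.14, 3.14, 3.14].

INTERFACE

Orientations are given as a rotation vector (axis times angle).
In Python, from rig import status, grab_frame, robot gives the robot as it stands.
- The arm moves only by the tool send_rows, never from a script. Its argument "deltas" is a list of rows, each an object of numbers: "jaw": the opening, from -1 (shut) to 1 (fully open); "x", "y", "z": the shift along the tool's x, y, z in units of 25 mm (1.0 is 25 mm); "turn": the turn about the tool's z in units of 5 degrees (1.0 is 5 degrees). A call has 1 to 8 rows; each row is the pose to reach, as a shift and turn from the pose commanded when the call began, along the tool's axes at that moment; what a row does not reach only later rows make up. A row lasts 1/12 s, in which the tool goes at most 41.7 mm and 7.16 degrees, less where a joint would pass 70% of its speed; a pose out of reach is approached as far as the arm can. A call with a gripper value outside its range is refused whole. The fingers move at their own pace and stop on an object; "force" is the grip in N (left out, the last holds). Time passes only in rows, so rows that repeat a pose let the fingers close. It gives the time, the measured TCP pose, the force and the opening at its end, in the units of the state.
- status.observe(): the state, without advancing time (a new reading comes with each control period).
- grab_frame(name): name is "side" or "top" or "wrist"; returns a dict with "img" (420x560x3 uint8, blue, green, red), "fov_y" (degrees; the focal length in pixels is half the picture's height over the tangent of half this angle, whatever the lens; pixels are square), "cx", "cy" (the principal point, pixels), "position" and "orientation" of the camera in the world. Camera axes: x right, y down, z forward; pixel columns grow to the right and rows downward; lengths in m; the calibration is good to about 2 mm. A picture is of the moment at which its call begins. There is no depth.
- robot.job_done(): hands the job in, once; it reports no verdict.
The state is a dict: "time": time; "joint_positions": joint angles; "joint_velocities": joint speeds; "tau": joint torques, N m; "eef_pos": TCP position; "tcp_rot": TCP orientation; "force": force on the tool from outside, world axes, zero at the start; "wrist_torque": the same for the moment, N m; "gripper_width": finger opening in m.
Only numpy, scipy, OpenCV 4.12 (cv2) and the standard library are available. Lean on these libraries where they do the work, as an engineer would, in place of code of your own. Each camera call takes 0.05 s, during which the arm holds its last target.

TASK

Change over the test cartridges: turn the analyser's carousel a quarter turn to its loading stop so that its bays face the robot, put the spent cartridges that are in it into the discard tray, and lay every fresh cartridge from the bench flat in a bay of its own. Then turn the carousel back to its run stop, lower the cover gently right down onto its stop, and finally turn the turnbutton fully across the cover's edge to secure it. Leave the other things on the bench alone.

Things in the scene. Friction and masses are not known exactly. Their poses are not given: they have to be found in the camera images.
- fresh0: Test cartridge: white plastic block with a silvery foil patch on top, 70 x 36 x 36 mm (x, y, z), about 120 g; origin at the centre of its underside, x along its length; either end may lead. Fresh: starts lying on the bench, any yaw; 2 or 3 of the three are present.
- fresh1: Test cartridge: white plastic block with a silvery foil patch on top, 70 x 36 x 36 mm (x, y, z), about 120 g; origin at the centre of its underside, x along its length; either end may lead. Fresh: starts lying on the bench, any yaw; 2 or 3 of the three are present.
- fresh2: Test cartridge: white plastic block with a silvery foil patch on top, 70 x 36 x 36 mm (x, y, z), about 120 g; origin at the centre of its underside, x along its length; either end may lead. Fresh: starts lying on the bench, any yaw; 2 or 3 of the three are present.
- spent0: Test cartridge: white plastic block with a silvery foil patch on top, 70 x 36 x 36 mm (x, y, z), about 120 g; origin at the centre of its underside, x along its length; either end may lead. Spent: looks the same as a fresh one, but starts in a bay of the carousel; 1 or 2 of the three are present.
- spent1: Test cartridge: white plastic block with a silvery foil patch on top, 70 x 36 x 36 mm (x, y, z), about 120 g; origin at the centre of its underside, x along its length; either end may lead. Spent: looks the same as a fresh one, but starts in a bay of the carousel; 1 or 2 of the three are present.
- spent2: Test cartridge: white plastic block with a silvery foil patch on top, 70 x 36 x 36 mm (x, y, z), about 120 g; origin at the centre of its underside, x along its length; either end may lead. Spent: looks the same as a fresh one, but starts in a bay of the carousel; 1 or 2 of the three are present.
- analyser: Low white bench analyser, fixed, different place and yaw each time: plinth 310 x 300 mm, 42 mm high, carrying the carousel in the middle, a raised cover along its +y side and, at its +x end, a grey instrument housing 100 x 300 x 115 mm high (from x = 155 to 255 mm). Origin on the carousel's axis, at bench level; its -x side faces the robot.
- carousel (a joint): Angle of the carousel (rad, anticlockwise from above): 0 = run stop, middle bay towards the analyser's +y (the cover's side); 1.571 = loading stop, middle bay towards the analyser's -x (the robot). End stops at both; detents at 0, 0.785, 1.571; under 0.4 N m turns it. Aluminium disc 280 mm across, its top (the bays' floor) 55 mm above the bench. Starts at 0.
- hub_fin (a point): Point on the carousel's axis in the black upright grip fin on its hub, 15 mm below the fin's top: fin 64 mm long (point's x), 14 mm thick (point's y), from 100 to 140 mm above the bench. The point turns with the carousel; gripping the fin across its thickness and turning the gripper turns the carousel.
- bay0 (a point): Centre of the floor of a bay of the carousel (60 degrees clockwise of the middle bay), 92 mm from the axis; x points radially outwards along the bay, z up. Bays are 81 mm long and 44 mm wide inside, with 3 mm walls 10 mm high around; they lie 60 degrees apart; any bay does for any cartridge. The point moves with the carousel.
- bay1 (a point): Centre of the floor of a bay of the carousel (the middle bay), 92 mm from the axis; x points radially outwards along the bay, z up. Bays are 81 mm long and 44 mm wide inside, with 3 mm walls 10 mm high around; they lie 60 degrees apart; any bay does for any cartridge. The point moves with the carousel.
- bay2 (a point): Centre of the floor of a bay of the carousel (60 degrees anticlockwise of the middle bay), 92 mm from the axis; x points radially outwards along the bay, z up. Bays are 81 mm long and 44 mm wide inside, with 3 mm walls 10 mm high around; they lie 60 degrees apart; any bay does for any cartridge. The point moves with the carousel.
- cover (a joint): Angle of the clear cover with a white frame (270 x 122 mm, 6 mm thick) hinged along the analyser's +y side: 0 = fully lowered, level on its stop over the run position, underside 105 mm above the bench; about 1.75 = stood fully up. The hinge is stiff (0.22 N m): the cover stays where it is left. Starts raised, 1.35 to 1.75.
- cover_bar (a point): Grip point on the cover's handle: a plain round steel bar, 12 mm thick, that sticks out 65 mm from the cover's front edge (towards the robot) at its free side, parallel to the hinge; 115 mm from the hinge axis; the point lies in the bar, 28 mm from its end. 108 mm above the bench when the cover is down. The point's x is along the bar.
- cover_hinge (a point): Point on the cover's hinge axis level with the grip point, 108 mm above the bench; the axis is the analyser's x. From here the bar lies towards the analyser's -y when the cover is down and straight up at 1.571.
- turnbutton (a joint): Angle of the steel turnbutton on a post in front of the cover: 0 = open, its tongue pointing to the analyser's +y; grows clockwise from above to its stop at 1.5 = tongue across the cover's front edge. Light friction (0.04 N m). Starts at 0 to 0.2.
- button_fin (a point): Point on the turnbutton's pivot axis in its upright grip fin: fin 44 mm long (point's x, which is also the way the tongue points), 12 mm thick, from 121 to 155 mm above the bench; this point is 143 mm above the bench. The flat tongue below it reaches 53 mm from the axis and is 20 mm wide.
- tray: Discard tray: open steel tray 180 x 150 x 35 mm, walls and floor 5 mm, fixed; origin at the centre of its underside, x along its longer side.
- forceps: Bystander: steel forceps 160 mm long, lying flat; origin under their centre.
- dish: Bystander: closed culture dish 90 mm across, 20 mm high; origin under its centre.
- marker: Bystander: black marker pen 130 mm long, lying.
- jar: Bystander: glass jar 70 mm tall, 60 mm across; origin under its centre.

How it is judged:
By the outcome, as a careful person would: the job done as asked, in the order asked, and still so for the second after the job is handed in, with the robot touching nothing.
Of fresh0, fresh1, fresh2 only 2 to 3 are there at a start; the rules pass over those that are not, and their reading is None.
Of spent0, spent1, spent2 only 1 to 2 are there at a start; the rules pass over those that are not, and their reading is None.
At some moment in a run one of fresh0, fresh1, fresh2 may be knocked a few centimetres aside while the robot is not near it.
It also fails if it takes over 210 s, if anything falls off the work surface, if the arm or the gripper's body presses on something with over 40 N, if the wrist force passes 120 N, or if a joint passes its speed limit or range.

## Working session

There is one attempt and no reset: what is moved stays moved. The work goes in short steps, Python scripts to look and compute and a tool call to move; the robot and the scene stay as the last step left them, time stands still between calls to the robot, and variables do not carry over. Pictures are saved under pics/ and viewed, and the job is handed in when it is done.

Besides the shell and the picture viewer there is one more tool, called after ">>>" by a JSON object that holds its "method" and its "body", one argument or row to a line. send_rows: Moves the arm, as the interface text tells. Its arguments: {"type":"object","properties":{"deltas":{"type":"array","items":{"type":"object","properties":{"jaw":{"type":"number"},"x":{"type":"number"},"y":{"type":"number"},"z":{"type":"number"},"turn":{"type":"number"}}}},"force":{"type":"number"}},"required":["deltas"]}

```bash
ls; mkdir -p pics
python3 - <<'E'
from rig import status, grab_frame, robot
import cv2
s=status.observe()
for k,v in s.items(): print(k,v)
for n in ("side","top","wrist"):
    f=grab_frame(n); cv2.imwrite(f"pics/{n}0.png",f["img"]); print(n,{k:v for k,v in f.items() if k!="img"})
E
```

```text
pics
time 0.0
joint_positions [-1.2845061   0.61594565 -0.01258618  1.42496338  0.00810146  1.10338214
 -0.04037629]
joint_velocities [-0.00072653  0.00014197 -0.00077841  0.00082445  0.00035235 -0.00140223
 -0.00111273]
tau [ 7.03676815e-04 -4.69199717e+01  2.59295180e-01 -1.71027392e+01
  9.90808709e-03  9.63444239e-03 -2.08590158e-07]
eef_pos [0.19975891 0.61763828 0.20299981]
tcp_rot [-0.48917013 -3.10291347  0.00412181]
force [-0.59162081 -0.7688443  -0.23200531]
wrist_torque [-0.02769315 -0.00510516  0.02311423]
gripper_width 0.0853474371742744
side {'fov_y': 46.17391397753107, 'cx': 279.6563192582408, 'cy': 211.53832159690936, 'position': array([ 0.05762758, -0.76501452,  0.75229615]), 'orientation': array([-2.12123344,  0.58600538, -0.28395146])}
top {'fov_y': 52.87447030336189, 'cx': 279.2206574351258, 'cy': 208.79468461514742, 'position': array([0.39081783, 0.016616  , 1.08703882]), 'orientation': array([-2.19450849,  2.13153157, -0.1313806 ])}
wrist {'fov_y': 62.732123601596726, 'cx': 281.47244646054605, 'cy': 210.19155655962746, 'position': array([0.12981251, 0.63982848, 0.37126001]), 'orientation': array([2.34021352, 1.70487822, 0.24537505])}
```

View pics/top0.png

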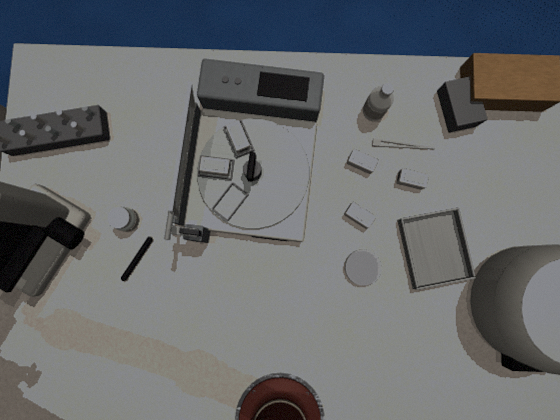

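View pics/side0.png

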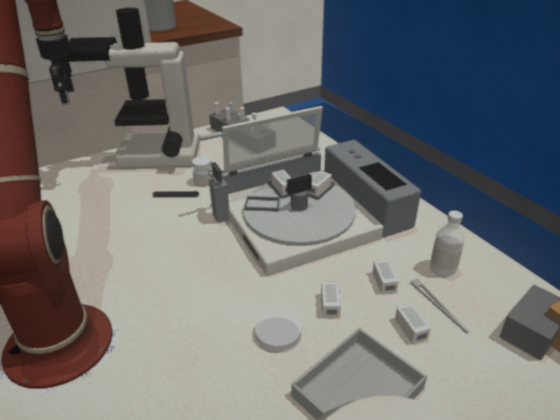

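View pics/wrist0.png

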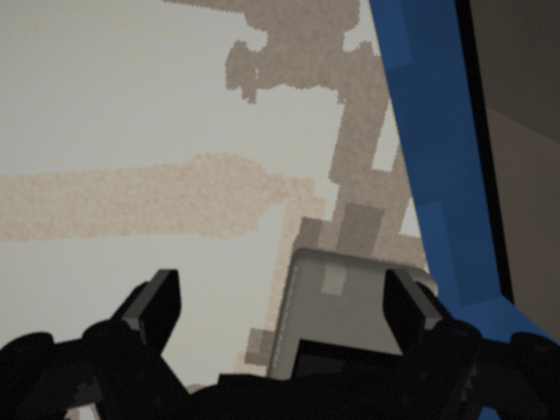

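```bash
cat > h.py <<'E'
import numpy as np, cv2
from scipy.spatial.transform import Rotation as R
from rig import status, grab_frame, robot
def K(f):
    return 210/np.tan(np.radians(f["fov_y"])/2)
def ray(f,u,v):
    d=np.array([(u-f["cx"])/K(f),(v-f["cy"])/K(f),1.0])
    return np.array(f["position"]), R.from_rotvec(f["orientation"]).apply(d)
def onz(f,u,v,z):
    p,d=ray(f,u,v); return p+d*(z-p[2])/d[2]
def proj(f,P):
    c=R.from_rotvec(f["orientation"]).inv().apply(np.asarray(P,float)-f["position"])
    return f["cx"]+K(f)*c[...,0]/c[...,2], f["cy"]+K(f)*c[...,1]/c[...,2]
def tri(rs):
    A=np.zeros((3,3));b=np.zeros(3)
    for p,d in rs:
        d=d/np.linalg.norm(d);M=np.eye(3)-np.outer(d,d);A+=M;b+=M@p
    x=np.linalg.solve(A,b)
    return x,[np.linalg.norm(np.cross(x-p,d/np.linalg.norm(d))) for p,d in rs]
def save(f,name,box=None,s=1):
    im=f["img"] if not isinstance(f,np.ndarray) else f
    if box: x0,y0,x1,y1=box; im=im[y0:y1,x0:x1]
    im=cv2.resize(im,None,fx=s,fy=s,interpolation=cv2.INTER_CUBIC)
    cv2.imwrite("pics/"+name,im)
def go(x,y,z,yaw=None):
    """deltas in tool units to reach TCP x,y,z, with jaw axis (tool y) at world yaw (deg), tool down"""
    s=status.observe(); Rt=R.from_rotvec(s["tcp_rot"]); p=np.array(s["eef_pos"])
    d=Rt.inv().apply(np.array([x,y,z])-p)/0.025
    ty=Rt.as_matrix()[:,1]; cur=np.degrees(np.arctan2(ty[1],ty[0]))
    t=None
    if yaw is not None:
        dy=(yaw-cur+90)%180-90   # world yaw change, nearest
        t=-dy/5    # tool z down
    print("now",p.round(4),"jawyaw %.1f"%cur,"q7 %.2f"%s["joint_positions"][6],"tilt",Rt.as_matrix()[:,2].round(3),"-> d",d.round(2),"turn",None if t is None else round(t,2), "t",round(s["time"],2))
E
python3 - <<'E'
from h import *
f=grab_frame("top"); save(f,"topz.png",(160,40,440,250),2.8)
g=grab_frame("side"); save(g,"sidez.png",(190,90,450,270),3)
np.set_printoptions(suppress=True,precision=4)
for u,v in [(252,170),(215,167),(240,138),(230,203)]: print(onz(f,u,v,0.091))
for u,v in [(362,161),(412,178),(359,215),(435,250)]: print(onz(f,u,v,0.036))
E
```

```text
[0.5996 0.0818 0.091 ]
[0.6042 0.1708 0.091 ]
[0.6775 0.1137 0.091 ]
[0.5182 0.1312 0.091 ]
[ 0.6428 -0.1931  0.036 ]
[ 0.6027 -0.3201  0.036 ]
[ 0.5045 -0.1864  0.036 ]
[ 0.4227 -0.3759  0.036 ]
```

View pics/topz.png

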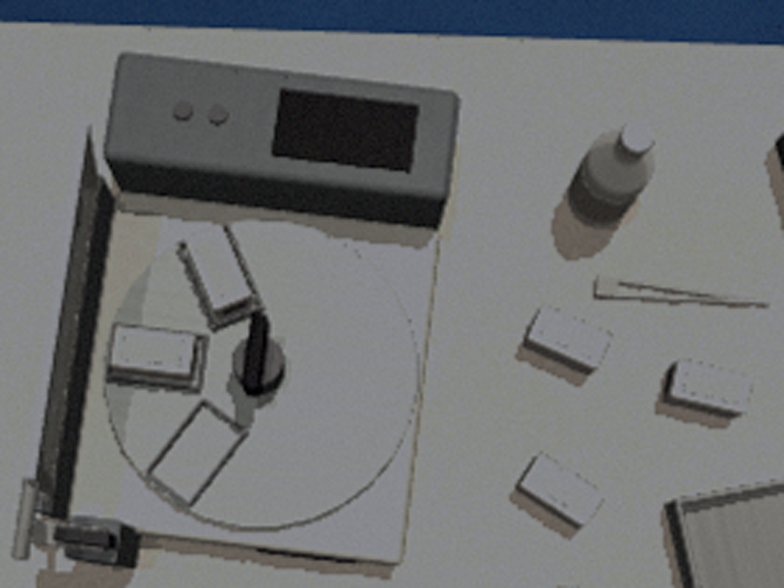

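View pics/sidez.png

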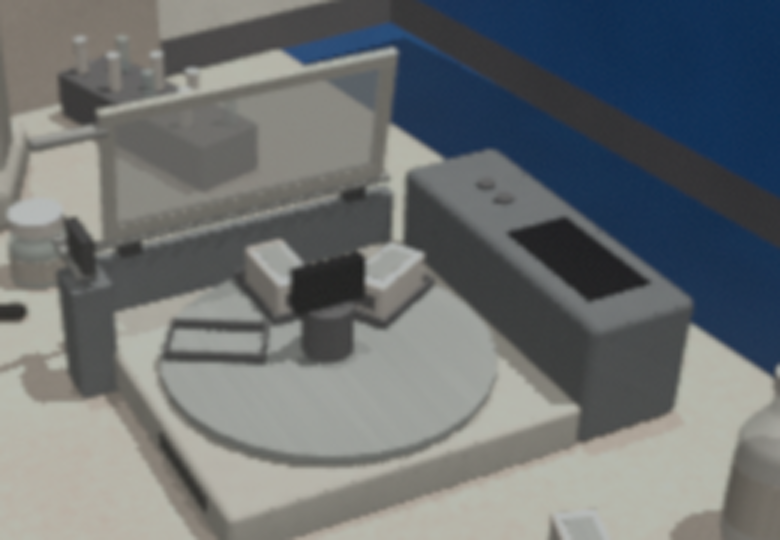

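Run:
```python
from h import *
f=grab_frame("top"); 
im=f["img"].copy(); im=cv2.convertScaleAbs(im,alpha=1.7,beta=0); im=cv2.createCLAHE(3,(6,6)).apply(cv2.cvtColor(im,cv2.COLOR_BGR2GRAY))
save(im,"tz2.png",(165,50,335,250),3*1.0)
save(im,"tz3.png",(335,130,480,300),3.5)
```

```text
(no output)
```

View pics/tz2.png

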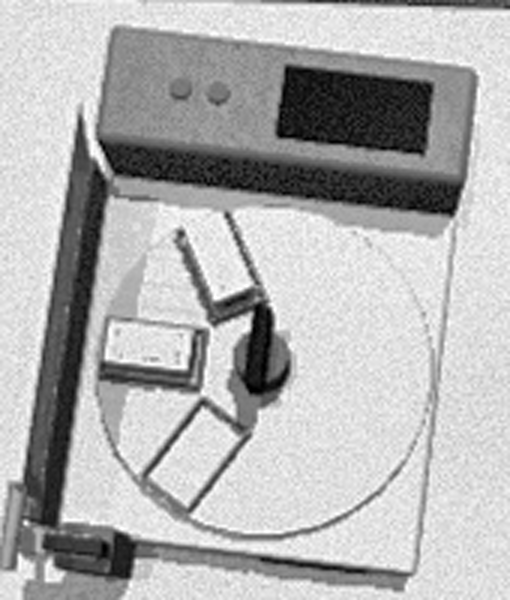

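View pics/tz3.png

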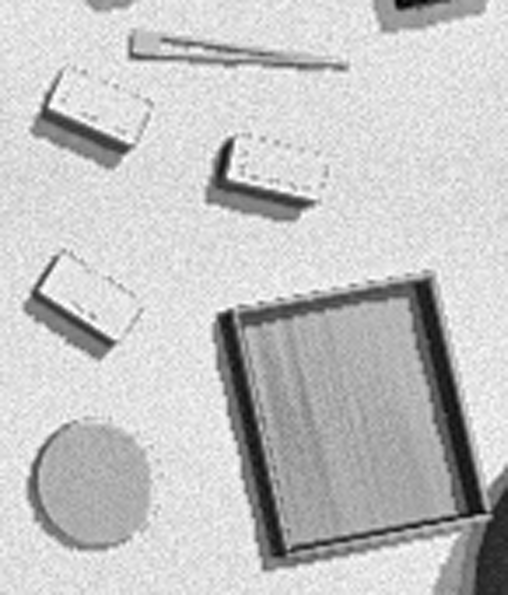

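Run:
```python
from h import *
from scipy.optimize import least_squares
np.set_printoptions(suppress=True,precision=4)
f=grab_frame("top")
z2=lambda p:(165+(p[0]-1)/3,50+(p[1]-1)/3)
z3=lambda p:(335+(p[0]-1.2)/3.5,130+(p[1]-1.2)/3.5)
C=[(96,395),(188,515),(225,532),(265,538),(305,530),(345,512),(385,480),(415,440),(432,400),(437,360),(430,320),(415,285),(390,250),(365,228)]
P=np.array([onz(f,*z2(p),.055)[:2] for p in C])
r=least_squares(lambda q:np.hypot(*(P-q[:2]).T)-q[2],[.6,.08,.14]); print("disc",r.x,r.fun*1000)
a,b=[onz(f,*z2(p),.042)[:2] for p in [(413,572),(455,215)]]
print("plinth FR",a,b,"yaw",np.degrees(np.arctan2(*(b-a)[::-1])))
H=[onz(f,*z2(p),.115)[:2] for p in [(98,137),(465,182),(475,70),(112,28)]]
print("housing",H,[np.linalg.norm(H[i]-H[i-1]) for i in range(4)], "yaw",np.degrees(np.arctan2(*(H[0]-H[1])[::-1]))-90,np.degrees(np.arctan2(*(H[3]-H[2])[::-1]))-90)
# fin base/hub
for nm,q,z in [("tray",[(218,313),(433,272),(490,515),(268,562)],.035),("A",[(65,65),(153,105),(128,152),(42,112)],.036),("B",[(233,135),(330,165),(316,203),(222,175)],.036),("C",[(65,250),(142,305),(112,345),(35,290)],.036)]:
    Q=np.array([onz(f,*z3(p),z)[:2] for p in q]); d=Q[1]-Q[0]; e=Q[2]-Q[1]
    print(nm,Q.mean(0),[np.linalg.norm(Q[i]-Q[i-1]).round(3) for i in range(4)],"long yaw",np.degrees(np.arctan2(d[1],d[0])),np.degrees(np.arctan2(*(Q[2]-Q[3])[::-1])), "short",np.degrees(np.arctan2(e[1],e[0])))
```

```text
disc [0.6057 0.0825 0.1422] [-1.1017 -1.6119  1.6294  3.1966  0.8469 -1.1418 -2.4447 -1.7419  0.267
  1.2704  0.4377 -0.1749  0.173   0.3961]
plinth FR [ 0.4368 -0.0456] [ 0.7413 -0.0746] yaw -5.43725557269536
housing [array([0.7721, 0.2174]), array([ 0.7441, -0.0757]), array([ 0.8375, -0.082 ]), array([0.8636, 0.2108])] [np.float64(0.0917110401658288), np.float64(0.29438634421187226), np.float64(0.09359092303897758), np.float64(0.29403736803721203)] yaw -5.467288171061099 -5.102611692803947
tray [ 0.4277 -0.377 ] [np.float64(0.178), np.float64(0.159), np.float64(0.175), np.float64(0.161)] long yaw -77.56611373553235 -76.71072330002438 short -167.9291344536105
A [ 0.6438 -0.1941] [np.float64(0.039), np.float64(0.07), np.float64(0.04), np.float64(0.068)] long yaw -113.42318300047988 -113.8460664319778 short 152.88879822005498
B [ 0.6026 -0.3234] [np.float64(0.031), np.float64(0.073), np.float64(0.03), np.float64(0.07)] long yaw -105.91091668890962 -105.2459539131095 short 159.6154739204463
C [ 0.5055 -0.1888] [np.float64(0.036), np.float64(0.067), np.float64(0.036), np.float64(0.067)] long yaw -124.4765072089856 -124.3513079835469 short 143.9156741313559
```

Run:
```python
from h import *
s=status.observe(); Rt=R.from_rotvec(s["tcp_rot"]); print(Rt.as_matrix().round(3))
f=grab_frame("wrist"); print("cam in tool",Rt.inv().apply(f["position"]-s["eef_pos"])); print((Rt.inv()*R.from_rotvec(f["orientation"])).as_matrix().round(3))
go(0.53,0.15,0.26,84.6)
```

```text
[[-0.951  0.308 -0.   ]
 [ 0.308  0.951 -0.001]
 [-0.    -0.001 -1.   ]]
cam in tool [ 0.07337859 -0.00090119 -0.16814976]
[[ 0.001 -0.958 -0.286]
 [ 1.     0.001 -0.   ]
 [ 0.001 -0.286  0.958]]
now [0.2    0.6183 0.204 ] jawyaw 72.1 q7 -0.04 tilt [-0. -0. -1.] -> d [-18.32 -13.76  -2.23] turn -2.5 t 0.4
```

Run:
```python
from h import *
go(0.605,0.085,0.30,84.6)
```

```text
now [0.2    0.6183 0.204 ] jawyaw 72.1 q7 -0.04 tilt [-0. -0. -1.] -> d [-21.98 -15.32  -3.83] turn -2.5 t 0.4
```

>>> {"method": "send_rows", "body": {
  "deltas": [
    {"x":0,"y":0,"z":-1.6,"turn":1.4,"jaw":1},
    {"x":-2,"y":-1.4,"z":-3,"turn":3},
    {"x":-22,"y":-15.3,"z":-3.8,"turn":33.5},
    {"x":-22,"y":-15.3,"z":-3.8,"turn":33.5},
    {"x":-22,"y":-15.3,"z":-3.8,"turn":33.5},
    {"x":-22,"y":-15.3,"z":-3.8,"turn":33.5},
    {"x":-22,"y":-15.3,"z":-3.8,"turn":33.5},
    {"x":-22,"y":-15.3,"z":-3.8,"turn":33.5}
  ]
}}

```text
invalid input at $.deltas[1]: expected keys jaw, x, y, z, turn
```

Run:
```python
from h import *
go(0.605,0.085,0.30,84.6)
```

```text
now [0.2    0.6183 0.204 ] jawyaw 72.1 q7 -0.04 tilt [-0. -0. -1.] -> d [-21.98 -15.32  -3.83] turn -2.5 t 0.4
```

>>> {"method": "send_rows", "body": {
  "deltas": [
    {"x":0,"y":0,"z":-1.6,"turn":1.4,"jaw":1},
    {"x":-2,"y":-1.4,"z":-3,"turn":3,"jaw":1},
    {"x":-22,"y":-15.3,"z":-3.8,"turn":33.5,"jaw":1},
    {"x":-22,"y":-15.3,"z":-3.8,"turn":33.5,"jaw":1},
    {"x":-22,"y":-15.3,"z":-3.8,"turn":33.5,"jaw":1},
    {"x":-22,"y":-15.3,"z":-3.8,"turn":33.5,"jaw":1},
    {"x":-22,"y":-15.3,"z":-3.8,"turn":33.5,"jaw":1},
    {"x":-22,"y":-15.3,"z":-3.8,"turn":33.5,"jaw":1}
  ]
}}

```text
time: 1.07
eef_pos: [0.3738, 0.3893, 0.2789]
tcp_rot: [-1.921, -2.486, -0.001]
force: [0.6, 0.5, -0.2]
gripper_width: 0.0856
```

Run:
```python
from h import *
go(0.605,0.085,0.30,84.6)
```

```text
now [0.3738 0.3893 0.2789] jawyaw 14.6 q7 -0.47 tilt [ 0.     0.001 -1.   ] -> d [-14.11   5.88  -0.85] turn -14.0 t 1.07
```

>>> {"method": "send_rows", "body": {
  "deltas": [
    {"x":-13,"y":5.4,"z":-0.8,"turn":21,"jaw":1},
    {"x":-13,"y":5.4,"z":-0.8,"turn":21,"jaw":1},
    {"x":-13,"y":5.4,"z":-0.8,"turn":21,"jaw":1},
    {"x":-13,"y":5.4,"z":-0.8,"turn":21,"jaw":1},
    {"x":-13,"y":5.4,"z":-0.8,"turn":21,"jaw":1},
    {"x":-13,"y":5.4,"z":-0.8,"turn":21,"jaw":1},
    {"x":-13,"y":5.4,"z":-0.8,"turn":21,"jaw":1},
    {"x":-13,"y":5.4,"z":-0.8,"turn":21,"jaw":1}
  ]
}}

```text
time: 1.73
eef_pos: [0.5765, 0.1255, 0.2978]
tcp_rot: [-2.877, -1.261, -0.001]
force: [1.3, -0.4, 0.5]
gripper_width: 0.0852
```

Run:
```python
from h import *
go(0.605,0.085,0.30,84.6)
```

```text
now [0.5765 0.1255 0.2978] jawyaw -42.7 q7 -0.73 tilt [ 0.     0.001 -1.   ] -> d [-0.42  1.94 -0.09] turn 10.55 t 1.73
```

>>> {"method": "send_rows", "body": {
  "deltas": [
    {"x":-0.4,"y":1.6,"z":-0.1,"turn":10.5,"jaw":1},
    {"x":-0.4,"y":1.6,"z":-0.1,"turn":10.5,"jaw":1},
    {"x":-0.4,"y":1.6,"z":-0.1,"turn":10.5,"jaw":1},
    {"x":-0.4,"y":1.6,"z":-0.1,"turn":10.5,"jaw":1},
    {"x":-0.4,"y":1.6,"z":-0.1,"turn":10.5,"jaw":1},
    {"x":-0.4,"y":1.6,"z":-0.1,"turn":10.5,"jaw":1},
    {"x":-0.4,"y":1.6,"z":-0.1,"turn":10.5,"jaw":1},
    {"x":-0.4,"y":1.6,"z":-0.1,"turn":10.5,"jaw":1}
  ]
}}

```text
time: 2.4
eef_pos: [0.5983, 0.093, 0.2997]
tcp_rot: [3.138, -0.14, -0.001]
force: [1.0, -0.8, 0.0]
gripper_width: 0.085
```

Run:
```python
from h import *
f=grab_frame("wrist"); save(f,"w1.png",None,1.4)
go(0.605,0.085,0.30,84.6)
```

```text
now [0.5983 0.0931 0.2996] jawyaw -95.0 q7 -1.46 tilt [-0. -0. -1.] -> d [ 0.29  0.3  -0.02] turn 0.08 t 2.45
```

View pics/w1.png

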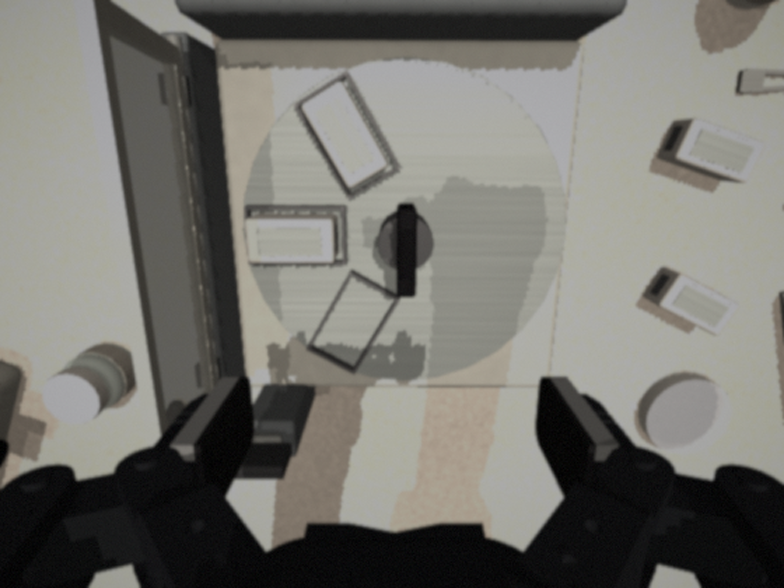

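```bash
cat > m1.py <<'E'
from h import *
from scipy.optimize import least_squares
np.set_printoptions(suppress=True,precision=4)
f=grab_frame("wrist"); print(f["position"])
s=lambda u,v:((u-.2)/1.4,(v-.2)/1.4)
C=[(245,180),(275,120),(320,80),(365,64),(405,59),(450,66),(490,86),(530,122),(556,165),(566,215),(560,260),(540,305),(510,342),(470,368),(430,379),(380,378),(300,340),(262,295)]
P=np.array([onz(f,*s(*p),.055)[:2] for p in C])
r=least_squares(lambda q:np.hypot(*(P-q[:2]).T)-q[2],[.6,.08,.14]); print("disc",r.x,r.fun*1000)
F=np.array([onz(f,*s(*p),.14)[:2] for p in [(398,205),(415,205),(415,296),(397,296)]])
print("fin",F.mean(0),np.linalg.norm(F[1]-F[0]),np.linalg.norm(F[2]-F[1]), np.degrees(np.arctan2(*((F[0]+F[1]-F[2]-F[3])[::-1]))))
for z,p,q in [(.042,(219,386),(551,387)),(.042,(551,387),(581,70)),(.115,(200,40),(612,40))]:
    a=onz(f,*s(*p),z)[:2];b=onz(f,*s(*q),z)[:2];print(a,b,np.linalg.norm(a-b),np.degrees(np.arctan2(*((b-a)[::-1]))))
E
python3 m1.py
```

```text
[0.6703 0.086  0.4677]
disc [0.5994 0.0838 0.1384] [ 1.9875  1.5122  1.5449 -0.3007 -0.2573 -0.5928 -1.7965 -1.5711  0.105
  0.7646  0.201  -0.1131  1.2715  1.7202  0.574  -1.1538 -2.7644 -1.1313]
fin [0.6023 0.0834] 0.011423560401701768 0.06390713551360937 -4.880592307732084
[0.465  0.2755] [ 0.4356 -0.0477] 0.32449491536878067 -95.1913920414071
[ 0.4356 -0.0477] [ 0.7187 -0.0701] 0.28402843004828565 -4.524685713637179
[0.7504 0.2073] [ 0.7269 -0.0633] 0.27157310898241266 -94.97239641321544
```

>>> {"method": "send_rows", "body": {
  "deltas": [
    {"x":0.18,"y":0.35,"z":3,"turn":0,"jaw":1},
    {"x":0.18,"y":0.35,"z":6,"turn":0,"jaw":0},
    {"x":0.18,"y":0.35,"z":7.6,"turn":0,"jaw":0},
    {"x":0.18,"y":0.35,"z":7.6,"turn":0,"jaw":0},
    {"x":0.18,"y":0.35,"z":7.6,"turn":0,"jaw":0},
    {"x":0.18,"y":0.35,"z":7.6,"turn":0,"jaw":0},
    {"x":0.18,"y":0.35,"z":7.6,"turn":0,"jaw":0},
    {"x":0.18,"y":0.35,"z":7.6,"turn":0,"jaw":0}
  ]
}}

```text
time: 3.17
eef_pos: [0.6039, 0.0831, 0.112]
tcp_rot: [-3.139, 0.132, -0.006]
force: [0.4, -0.0, -0.2]
gripper_width: 0.0429
```

Run:
```python
from h import *
go(0.602,0.084,0.108,84.9)
print(status.observe()["gripper_width"],status.observe()["force"])
f=grab_frame("wrist"); save(f,"w2.png")
```

```text
now [0.6039 0.0831 0.112 ] jawyaw -94.8 q7 -1.30 tilt [ 0.004 -0.    -1.   ] -> d [-0.08 -0.03  0.16] turn 0.06 t 3.17
0.042888522649317626 [ 0.44370358 -0.02936367 -0.21436506]
```

View pics/w2.png

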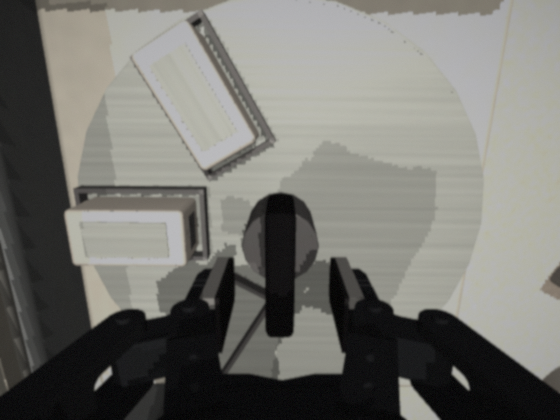

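>>> {"method": "send_rows", "body": {
  "deltas": [
    {"x":0,"y":0,"z":0.1,"turn":0,"jaw":0},
    {"x":0,"y":0,"z":0.1,"turn":0,"jaw":-1},
    {"x":0,"y":0,"z":0.1,"turn":0,"jaw":-1},
    {"x":0,"y":0,"z":0.1,"turn":0,"jaw":-1},
    {"x":0,"y":0,"z":0.1,"turn":0,"jaw":-1},
    {"x":0,"y":0,"z":0.1,"turn":0,"jaw":-1}
  ],
  "force": 50
}}

```text
time: 3.72
eef_pos: [0.6027, 0.0842, 0.1084]
tcp_rot: [-3.137, 0.132, -0.002]
force: [-1.5, 0.8, 6.4]
gripper_width: 0.012
```

>>> {"method": "send_rows", "body": {
  "deltas": [
    {"x":0,"y":0,"z":0,"turn":-1,"jaw":-1},
    {"x":0,"y":0,"z":0,"turn":-2,"jaw":-1},
    {"x":0,"y":0,"z":0,"turn":-3,"jaw":-1},
    {"x":0,"y":0,"z":0,"turn":-4,"jaw":-1},
    {"x":0,"y":0,"z":0,"turn":-5,"jaw":-1},
    {"x":0,"y":0,"z":0,"turn":-6,"jaw":-1},
    {"x":0,"y":0,"z":0,"turn":-7,"jaw":-1},
    {"x":0,"y":0,"z":0,"turn":-8,"jaw":-1}
  ]
}}

```text
time: 4.38
eef_pos: [0.6024, 0.0852, 0.1085]
tcp_rot: [-2.99, -0.956, -0.002]
force: [-1.6, 2.5, 4.4]
gripper_width: 0.0121
```

>>> {"method": "send_rows", "body": {
  "deltas": [
    {"x":0,"y":0,"z":0,"turn":-1,"jaw":-1},
    {"x":0,"y":0,"z":0,"turn":-2,"jaw":-1},
    {"x":0,"y":0,"z":0,"turn":-3,"jaw":-1},
    {"x":0,"y":0,"z":0,"turn":-4,"jaw":-1},
    {"x":0,"y":0,"z":0,"turn":-5,"jaw":-1},
    {"x":0,"y":0,"z":0,"turn":-6,"jaw":-1},
    {"x":0,"y":0,"z":0,"turn":-7,"jaw":-1},
    {"x":0,"y":0,"z":0,"turn":-8,"jaw":-1}
  ]
}}

```text
time: 5.05
eef_pos: [0.6015, 0.0857, 0.1084]
tcp_rot: [-2.482, -1.921, -0.002]
force: [-3.4, 2.5, 7.7]
gripper_width: 0.0119
```

>>> {"method": "send_rows", "body": {
  "deltas": [
    {"x":0,"y":0,"z":0,"turn":-1,"jaw":-1},
    {"x":0,"y":0,"z":0,"turn":-1.8,"jaw":-1},
    {"x":0,"y":0,"z":0,"turn":-2.3,"jaw":-1},
    {"x":0,"y":0,"z":0,"turn":-2.3,"jaw":-1},
    {"x":0,"y":0,"z":0,"turn":-2.3,"jaw":-1}
  ]
}}

```text
time: 5.47
eef_pos: [0.6013, 0.0858, 0.1085]
tcp_rot: [-2.284, -2.151, -0.003]
force: [-4.3, 4.0, 7.7]
gripper_width: 0.0116
```

Run:
```python
from h import *
go(0.602,0.084,0.30,174.9)
print(status.observe()["gripper_width"],status.observe()["force"],status.observe()["wrist_torque"])
```

```text
now [0.6013 0.0858 0.1085] jawyaw -3.4 q7 -0.04 tilt [-0.001  0.004 -1.   ] -> d [-0.04  0.02 -7.66] turn 0.34 t 5.47
0.011588451156987417 [-4.30311475  3.95874357  7.66612461] [ 0.74107125  0.80522914 -0.41116729]
```

>>> {"method": "send_rows", "body": {
  "deltas": [
    {"x":0,"y":0,"z":0,"turn":0.2,"jaw":0},
    {"x":0,"y":0,"z":0,"turn":0.2,"jaw":0},
    {"x":0,"y":0,"z":0,"turn":0.2,"jaw":0},
    {"x":0,"y":0,"z":-1,"turn":0.2,"jaw":0},
    {"x":0,"y":0,"z":-2,"turn":0.2,"jaw":0},
    {"x":0,"y":0,"z":-4,"turn":0.2,"jaw":0},
    {"x":0,"y":0,"z":-7,"turn":0.2,"jaw":0},
    {"x":0,"y":0,"z":-7,"turn":0.2,"jaw":0.2}
  ]
}}

```text
time: 6.13
eef_pos: [0.6018, 0.0827, 0.2837]
tcp_rot: [2.305, 2.134, -0.002]
force: [1.9, 0.5, 1.4]
gripper_width: 0.0508
```

Run:
```python
from h import *
f=grab_frame("wrist"); save(f,"w3.png"); go(0.602,0.084,0.30,174.9)
f=grab_frame("top"); save(f,"t3.png",(160,40,480,280),2.5)
```

```text
now [0.6071 0.0828 0.2938] jawyaw -4.4 q7 -0.11 tilt [ 0.018  0.002 -1.   ] -> d [ 0.03 -0.2  -0.25] turn 0.14 t 6.18
```

View pics/w3.png

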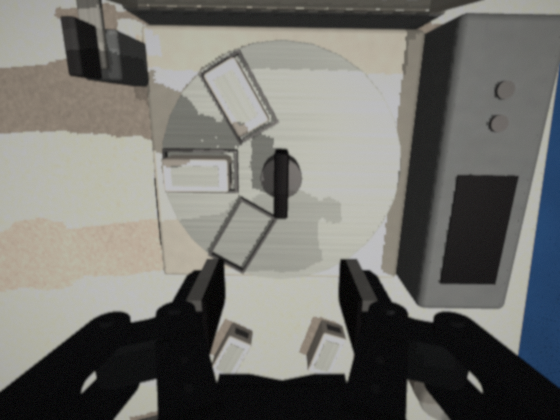

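View pics/t3.png

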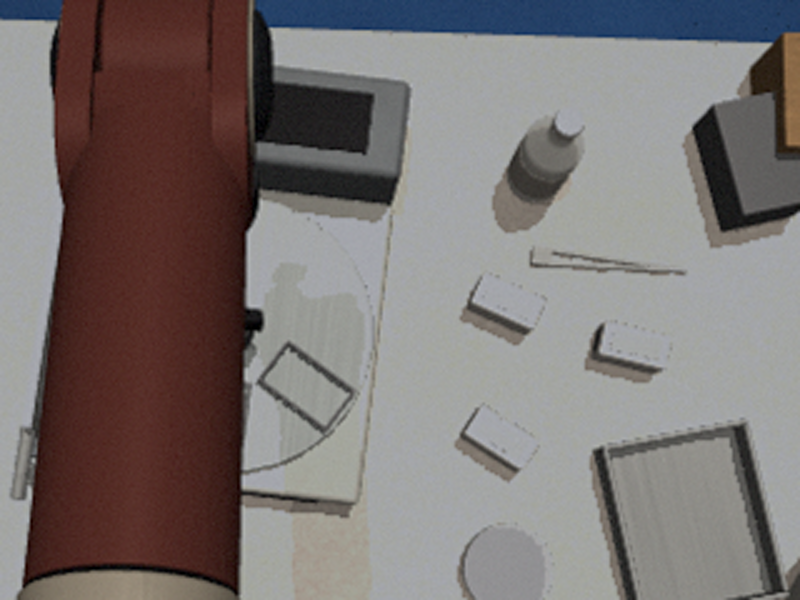

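Run:
```python
from h import *
np.set_printoptions(suppress=True,precision=4)
f=grab_frame("wrist"); save(f,"w4.png",(140,20,420,290),2.8)
A=np.array([.602,.0845])
for a in (114.9,174.9,234.9):
    c=A+.092*np.array([np.cos(np.radians(a)),np.sin(np.radians(a))]); u=proj(f,[*c,.091 if a<200 else .055]); print(a,c,((np.array(u)-[140,20])*2.8).round())
go(0.5633,.1679,.15,24.9)
```

```text
114.9 [0.5633 0.1679] [251. 217.]
174.9 [0.5104 0.0927] [137. 433.]
234.9 [0.5491 0.0092] [272. 596.]
now [0.6047 0.0826 0.2864] jawyaw -4.4 q7 -0.11 tilt [ 0.009  0.    -1.   ] -> d [ 3.27 -1.96  5.44] turn -5.86 t 6.28
```

View pics/w4.png

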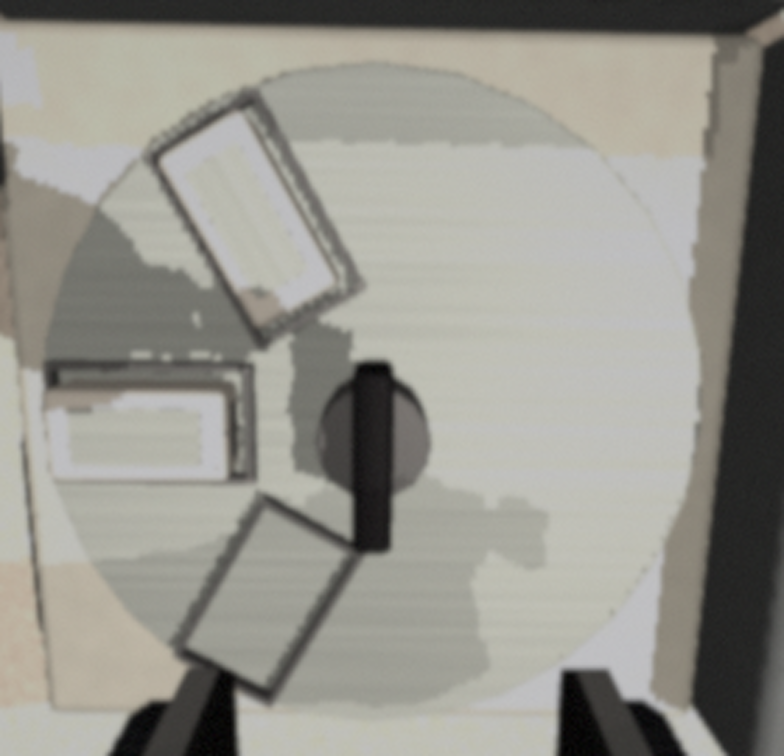

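>>> {"method": "send_rows", "body": {
  "deltas": [
    {"x":1.6,"y":-1,"z":1,"turn":-1.4,"jaw":0.6},
    {"x":3.27,"y":-1.96,"z":3,"turn":-2.8,"jaw":0.6},
    {"x":3.27,"y":-1.96,"z":4.5,"turn":-4.2,"jaw":0.6},
    {"x":3.27,"y":-1.96,"z":5.5,"turn":-5.8,"jaw":0.6},
    {"x":3.27,"y":-1.96,"z":5.5,"turn":-5.8,"jaw":0.6},
    {"x":3.27,"y":-1.96,"z":5.5,"turn":-5.8,"jaw":0.6}
  ]
}}

```text
time: 6.78
eef_pos: [0.5558, 0.1681, 0.1403]
tcp_rot: [-1.694, -2.638, 0.013]
force: [-0.5, -0.2, -0.6]
gripper_width: 0.0681
```

Run:
```python
from h import *
go(0.5633,.1679,.068,24.9)
f=grab_frame("wrist"); save(f,"w5.png")
```

```text
now [0.5558 0.1681 0.1403] jawyaw 24.6 q7 0.20 tilt [-0.01  -0.003 -1.   ] -> d [-0.14  0.3   2.89] turn -0.06 t 6.78
```

View pics/w5.png

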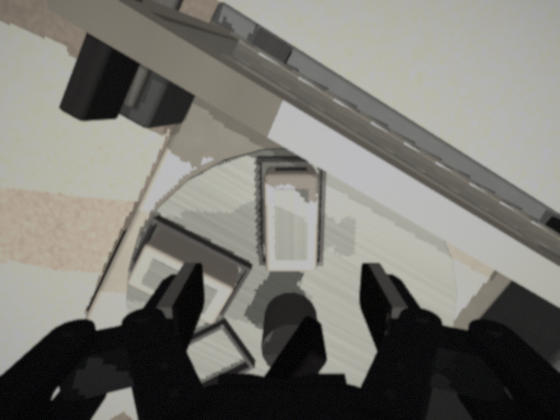

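Run:
```python
from h import *
np.set_printoptions(suppress=True,precision=4)
f=grab_frame("wrist"); print(f["position"])
ps=R.from_euler("z",-5.1,degrees=True)
for u,v in [(280,100),(280,135),(240,50),(210,95),(500,250)]:
    for z in (.19,.23,.24): print((u,v),z,ps.inv().apply(onz(f,u,v,z)-[.602,.0845,0]))
print("cam an", ps.inv().apply(f["position"]-[.602,.0845,0]))
```

```text
[0.5285 0.2335 0.3114]
(280, 100) 0.19 [-0.0885  0.1432  0.19  ]
(280, 100) 0.23 [-0.0878  0.1428  0.23  ]
(280, 100) 0.24 [-0.0876  0.1427  0.24  ]
(280, 135) 0.19 [-0.0828  0.1332  0.19  ]
(280, 135) 0.23 [-0.084   0.1361  0.23  ]
(280, 135) 0.24 [-0.0843  0.1368  0.24  ]
(240, 50) 0.19 [-0.1073  0.1503  0.19  ]
(240, 50) 0.23 [-0.1004  0.1475  0.23  ]
(240, 50) 0.24 [-0.0987  0.1468  0.24  ]
(210, 95) 0.19 [-0.1096  0.1331  0.19  ]
(210, 95) 0.23 [-0.102  0.136  0.23 ]
(210, 95) 0.24 [-0.1001  0.1367  0.24  ]
(500, 250) 0.19 [0.011  0.1373 0.19  ]
(500, 250) 0.23 [-0.0211  0.1388  0.23  ]
(500, 250) 0.24 [-0.0291  0.1392  0.24  ]
cam an [-0.0864  0.1418  0.3114]
```

Run:
```python
from h import *
f=grab_frame("side"); save(f,"s5.png",(150,0,430,240),2.8)
print(status.observe()["joint_positions"])
```

```text
[-0.42480233  0.57726624  0.15421252  1.69500293 -0.10734319  0.87392736
  0.19929009]
```

View pics/s5.png

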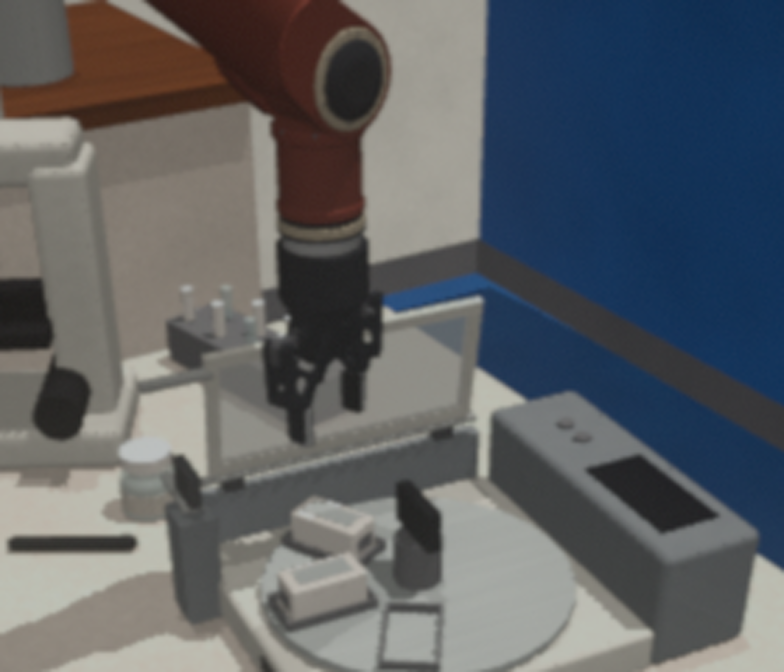

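Run:
```python
from h import *
go(0.5692,.1552,.068,24.9)
```

```text
now [0.5618 0.1672 0.1466] jawyaw 24.4 q7 0.20 tilt [ 0.004 -0.001 -1.   ] -> d [-0.55  0.06  3.14] turn -0.1 t 6.93
```

>>> {"method": "send_rows", "body": {
  "deltas": [
    {"x":-0.5,"y":0,"z":0.5,"turn":-0.1,"jaw":0.6},
    {"x":-0.55,"y":0.02,"z":1.5,"turn":-0.1,"jaw":0.6},
    {"x":-0.55,"y":0.02,"z":2.5,"turn":-0.1,"jaw":0.6},
    {"x":-0.55,"y":0.02,"z":3.15,"turn":-0.1,"jaw":0.6},
    {"x":-0.55,"y":0.02,"z":3.15,"turn":-0.1,"jaw":0.6},
    {"x":-0.55,"y":0.02,"z":3.15,"turn":-0.1,"jaw":0.6}
  ]
}}

```text
time: 7.43
eef_pos: [0.5674, 0.1556, 0.0676]
tcp_rot: [1.686, 2.648, 0.002]
force: [-0.4, -0.1, 0.1]
gripper_width: 0.0681
```

Run:
```python
from h import *
f=grab_frame("wrist"); save(f,"w6.png")
go(0.5692,.1552,.068,24.9)
print(status.observe()["force"])
```

```text
now [0.568  0.156  0.0683] jawyaw 25.0 q7 0.25 tilt [ 0.005  0.001 -1.   ] -> d [-0.05  0.03  0.01] turn 0.03 t 7.48
[-0.55322533  0.03149271  0.6216608 ]
```

View pics/w6.png

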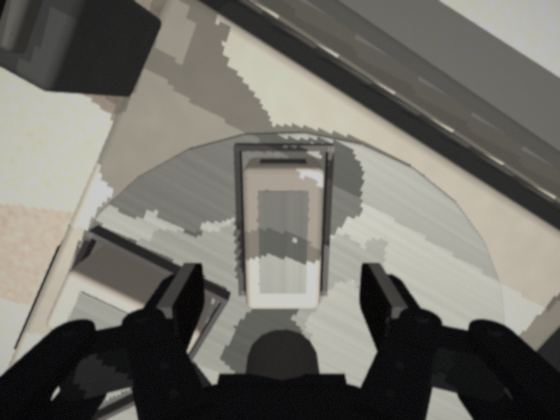

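Run:
```python
from h import *
f=grab_frame("wrist"); s=status.observe(); p=np.array(s["eef_pos"]); print(proj(f,p),proj(f,p+[0,0,.019]),proj(f,p+[0,0,.023]))
for u,v in [(284,163),(284,306),(284,275)]:
    q=onz(f,u,v,.091); print(q, np.hypot(*(q[:2]-[.602,.0845])))
```

```text
(np.float64(283.8211050792975), np.float64(250.41192077769293)) (np.float64(284.22380182782535), np.float64(266.427441093335)) (np.float64(284.32028779750925), np.float64(270.2647529497046))
[0.546753   0.20124024 0.091     ] 0.12915306948230465
[0.57610737 0.1388684  0.091     ] 0.06021919809678352
[0.56908474 0.15379    0.091     ] 0.07671061655768478
```

>>> {"method": "send_rows", "body": {
  "deltas": [
    {"x":0,"y":0,"z":0,"turn":0,"jaw":-1},
    {"x":0,"y":0,"z":0,"turn":0,"jaw":-1},
    {"x":0,"y":0,"z":0,"turn":0,"jaw":-1},
    {"x":0,"y":0,"z":0,"turn":0,"jaw":-1},
    {"x":0,"y":0,"z":0,"turn":0,"jaw":-1},
    {"x":0,"y":0,"z":-0.6,"turn":0,"jaw":-1},
    {"x":0,"y":0,"z":-1.5,"turn":0,"jaw":-1},
    {"x":0,"y":0,"z":-3,"turn":0,"jaw":-1}
  ],
  "force": 40
}}

```text
time: 8.2
eef_pos: [0.5628, 0.1558, 0.1386]
tcp_rot: [-1.681, -2.647, 0.01]
force: [0.7, 0.7, 0.2]
gripper_width: 0.0004
```

Run:
```python
from h import *
f=grab_frame("wrist"); save(f,"w7.png")
go(.467,-.369,.20,12)
print(status.observe()["force"])
```

```text
now [0.5694 0.1573 0.1485] jawyaw 25.1 q7 0.23 tilt [ 0.01   0.003 -1.   ] -> d [-17.32 -12.63  -2.16] turn 2.63 t 8.25
[1.99626094 0.5123225  5.99926052]
```

View pics/w7.png

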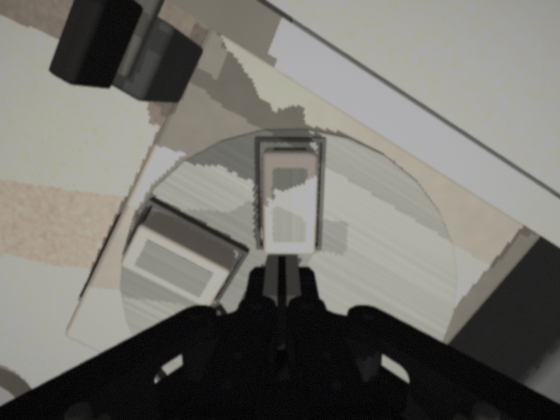

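Run:
```python
from h import *
go(.5692,.1552,.067,24.9)
f=grab_frame("wrist")
for u,v in [(290,152),(290,252)]:
    q=onz(f,u,v,.091); print(q, np.hypot(*(q[:2]-[.602,.0845])))
```

```text
now [0.5694 0.1573 0.1485] jawyaw 25.1 q7 0.23 tilt [ 0.01   0.003 -1.   ] -> d [-0.07 -0.07  3.26] turn 0.05 t 8.25
[0.55496736 0.19973597 0.091     ] 0.12446444787064605
[0.58543104 0.1361248  0.091     ] 0.054218547667134624
```

>>> {"method": "send_rows", "body": {
  "deltas": [
    {"x":0,"y":0,"z":0,"turn":0,"jaw":0.4},
    {"x":0,"y":0,"z":0,"turn":0,"jaw":0.4},
    {"x":0,"y":0,"z":0,"turn":0,"jaw":0.4},
    {"x":0,"y":0,"z":0,"turn":0,"jaw":0.4},
    {"x":0,"y":0,"z":0,"turn":0,"jaw":0.4},
    {"x":0,"y":0,"z":0,"turn":0,"jaw":0.4},
    {"x":0,"y":0,"z":0,"turn":0,"jaw":0.4},
    {"x":0,"y":0,"z":0,"turn":0,"jaw":0.4}
  ],
  "force": 40
}}

```text
time: 8.97
eef_pos: [0.5656, 0.1564, 0.1408]
tcp_rot: [-1.684, -2.652, 0.001]
force: [0.3, 0.1, -0.4]
gripper_width: 0.0599
```

Run:
```python
from h import *
go(.5692,.1552,.067,24.9)
f=grab_frame("wrist");save(f,"w8.png")
print(proj(f,status.observe()["eef_pos"]))
```

```text
now [0.5656 0.1564 0.1408] jawyaw 25.1 q7 0.23 tilt [-0. -0. -1.] -> d [-0.1   0.11  2.95] turn 0.05 t 8.97
(np.float64(283.5406581855394), np.float64(250.72364158332496))
```

View pics/w8.png

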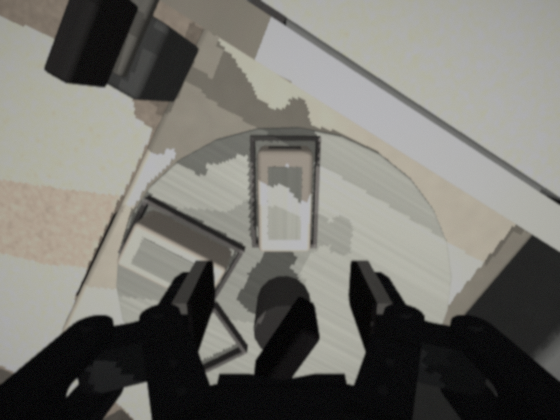

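>>> {"method": "send_rows", "body": {
  "deltas": [
    {"x":-0.1,"y":0.1,"z":1,"turn":0,"jaw":0.4},
    {"x":-0.1,"y":0.1,"z":2,"turn":0,"jaw":0.4},
    {"x":-0.1,"y":0.1,"z":3,"turn":0,"jaw":0.3},
    {"x":-0.1,"y":0.1,"z":3,"turn":0,"jaw":0.3},
    {"x":-0.1,"y":0.1,"z":3,"turn":0,"jaw":-1},
    {"x":-0.1,"y":0.1,"z":3,"turn":0,"jaw":-1},
    {"x":-0.1,"y":0.1,"z":3,"turn":0,"jaw":-1},
    {"x":-0.1,"y":0.1,"z":3,"turn":0,"jaw":-1}
  ],
  "force": 40
}}

```text
time: 9.68
eef_pos: [0.5702, 0.1556, 0.0678]
tcp_rot: [1.683, 2.65, 0.004]
force: [0.2, -0.1, 0.2]
gripper_width: 0.0066
```

>>> {"method": "send_rows", "body": {
  "deltas": [
    {"x":0,"y":0,"z":0,"turn":0,"jaw":-1},
    {"x":0,"y":0,"z":0,"turn":0,"jaw":-1},
    {"x":0,"y":0,"z":0,"turn":0,"jaw":-1}
  ],
  "force": 40
}}

```text
time: 9.93
eef_pos: [0.5693, 0.1553, 0.0666]
tcp_rot: [1.684, 2.651, 0.001]
force: [-0.1, -0.6, 0.2]
gripper_width: 0.0
```

Run:
```python
from h import *
go(.5692,.1552,.067,24.9)
f=grab_frame("wrist");save(f,"w9.png")
```

```text
now [0.5693 0.1553 0.0666] jawyaw 25.2 q7 0.25 tilt [ 0.001  0.    -1.   ] -> d [-0.   -0.   -0.01] turn 0.05 t 9.93
```

View pics/w9.png

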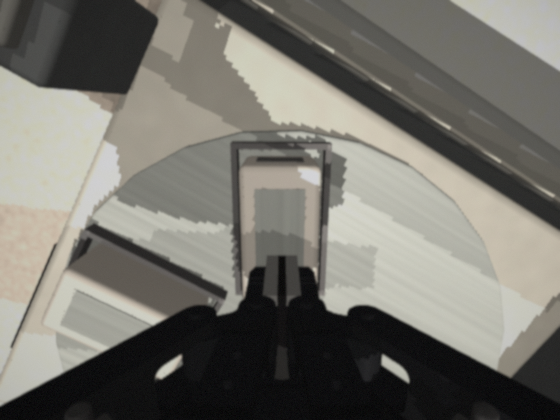

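Run:
```python
from h import *
f=grab_frame("wrist"); s=status.observe(); Rt=R.from_rotvec(s["tcp_rot"]); p=np.array(s["eef_pos"])
for x in (-.011,0,.011):
  for z in (0,-.01,-.02,-.03,-.04): print(x,z,[round(float(a)) for a in proj(f,p+Rt.apply([x,0.0,z]))])
g=grab_frame("side"); save(g,"s9.png",(200,60,360,200),5)
print(proj(g,p))
t=grab_frame("top"); save(t,"t9.png",(160,40,340,250),2.8); print(proj(t,p))
```

```text
-0.011 0 [283, 269]
-0.011 -0.01 [283, 278]
-0.011 -0.02 [283, 288]
-0.011 -0.03 [284, 299]
-0.011 -0.04 [284, 312]
0 0 [283, 250]
0 -0.01 [283, 258]
0 -0.02 [283, 267]
0 -0.03 [284, 277]
0 -0.04 [284, 289]
0.011 0 [283, 231]
0.011 -0.01 [283, 238]
0.011 -0.02 [284, 246]
0.011 -0.03 [284, 255]
0.011 -0.04 [284, 265]
(np.float64(273.43389086315983), np.float64(192.88107489033465))
(np.float64(222.1503804483928), np.float64(183.4549116687134))
```

View pics/s9.png

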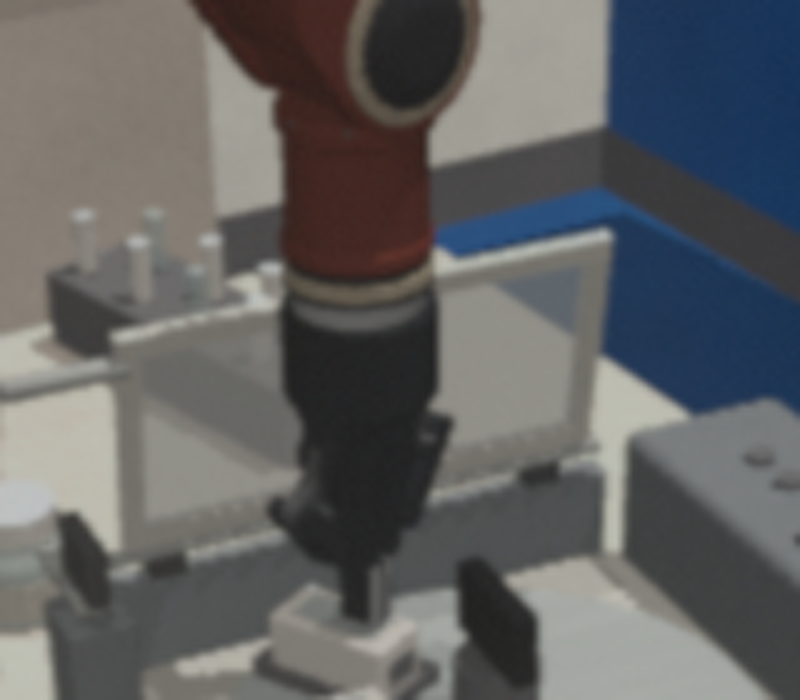

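>>> {"method": "send_rows", "body": {
  "deltas": [
    {"x":0,"y":0,"z":-1,"turn":0,"jaw":-1},
    {"x":0,"y":0,"z":-2.5,"turn":0,"jaw":-1},
    {"x":0,"y":0,"z":-4,"turn":0,"jaw":-1},
    {"x":0,"y":0,"z":-4,"turn":0,"jaw":-1},
    {"x":0,"y":0,"z":-4,"turn":0,"jaw":-1},
    {"x":0,"y":0,"z":-4,"turn":0,"jaw":-1}
  ]
}}

```text
time: 10.63
eef_pos: [0.5685, 0.1552, 0.1658]
tcp_rot: [-1.684, -2.651, 0.001]
force: [-0.3, 0.3, 0.1]
gripper_width: 0.0002
```

Run:
```python
from h import *
g=grab_frame("side"); s=status.observe(); p=np.array(s["eef_pos"]); print(p)
save(g,"s10.png",(220,60,340,180),5)
for z in (0,.01,.02,.03): print(z,[((a-o)*5).round() for a,o in zip(proj(g,p+[0,0,z]),(220,60))])
f=grab_frame("wrist"); save(f,"w10.png",(200,200,360,320),5)
```

```text
[0.5679573  0.15507106 0.1649897 ]
0 [np.float64(261.0), np.float64(495.0)]
0.01 [np.float64(261.0), np.float64(477.0)]
0.02 [np.float64(260.0), np.float64(459.0)]
0.03 [np.float64(260.0), np.float64(440.0)]
```

View pics/s10.png

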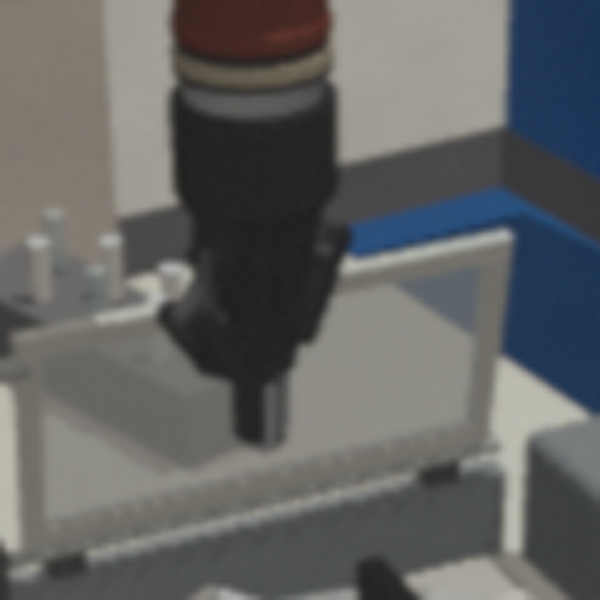

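View pics/w10.png

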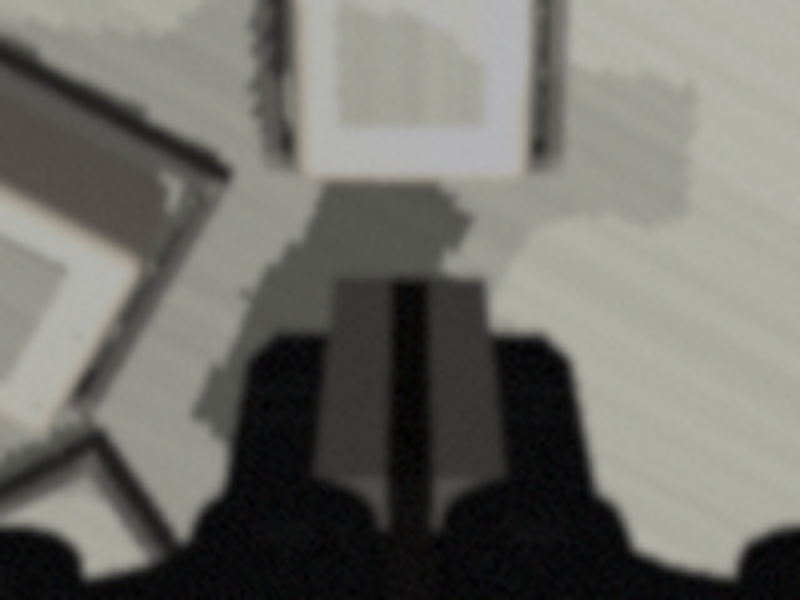

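>>> {"method": "send_rows", "body": {
  "deltas": [
    {"x":0,"y":0,"z":0,"turn":0,"jaw":0.4},
    {"x":0,"y":0,"z":0,"turn":0,"jaw":0.4},
    {"x":0,"y":0,"z":0,"turn":0,"jaw":0.4},
    {"x":0,"y":0,"z":0,"turn":0,"jaw":0.4},
    {"x":0,"y":0,"z":0,"turn":0,"jaw":0.4},
    {"x":0,"y":0,"z":0,"turn":0,"jaw":0.4},
    {"x":0,"y":0,"z":1,"turn":0,"jaw":0.4},
    {"x":0,"y":0,"z":2,"turn":0,"jaw":0.4}
  ]
}}

```text
time: 11.4
eef_pos: [0.5707, 0.1557, 0.1172]
tcp_rot: [1.683, 2.649, 0.006]
force: [-0.2, 0.3, -0.9]
gripper_width: 0.0597
```

>>> {"method": "send_rows", "body": {
  "deltas": [
    {"x":0,"y":0,"z":1,"turn":0,"jaw":0.4},
    {"x":0,"y":0,"z":1.8,"turn":0,"jaw":0.4},
    {"x":0,"y":0,"z":2.4,"turn":0,"jaw":0.4},
    {"x":0,"y":0,"z":2.8,"turn":0,"jaw":0.4},
    {"x":0,"y":0,"z":3.0,"turn":0,"jaw":0.4},
    {"x":0,"y":0,"z":3.05,"turn":0,"jaw":0.4}
  ]
}}

```text
time: 11.9
eef_pos: [0.5688, 0.1552, 0.0392]
tcp_rot: [-1.684, -2.651, 0.001]
force: [-0.3, -0.0, 0.2]
gripper_width: 0.0597
```

Run:
```python
from h import *
go(.5692,.1552,.04,24.9); print(status.observe()["force"])
f=grab_frame("wrist");save(f,"w11.png")
```

```text
now [0.5688 0.1552 0.0392] jawyaw 25.1 q7 0.26 tilt [-0.001 -0.    -1.   ] -> d [-0.01  0.02 -0.03] turn 0.05 t 11.9
[-0.2940148  -0.03460032  0.17839653]
```

View pics/w11.png

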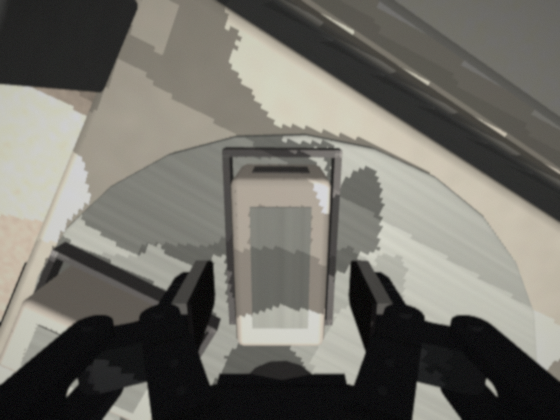

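Fingers straddle the cartridge (232–330 px). Close.

>>> {"method": "send_rows", "body": {
  "deltas": [
    {"x":0,"y":0,"z":0,"turn":0,"jaw":-1},
    {"x":0,"y":0,"z":0,"turn":0,"jaw":-1},
    {"x":0,"y":0,"z":0,"turn":0,"jaw":-1},
    {"x":0,"y":0,"z":0,"turn":0,"jaw":-1},
    {"x":0,"y":0,"z":0,"turn":0,"jaw":-1},
    {"x":0,"y":0,"z":0,"turn":0,"jaw":-1},
    {"x":0,"y":0,"z":0,"turn":0,"jaw":-1}
  ],
  "force": 40
}}

```text
time: 12.53
eef_pos: [0.5701, 0.1555, 0.0411]
tcp_rot: [1.684, 2.65, 0.003]
force: [-0.7, -0.8, 5.7]
gripper_width: 0.0353
```

>>> {"method": "send_rows", "body": {
  "deltas": [
    {"x":0,"y":0,"z":-0.5,"turn":0,"jaw":-1},
    {"x":0,"y":0,"z":-1.2,"turn":0,"jaw":-1},
    {"x":0,"y":0,"z":-2.2,"turn":0,"jaw":-1},
    {"x":0,"y":0,"z":-3.5,"turn":0,"jaw":-1},
    {"x":0,"y":0,"z":-4.5,"turn":0,"jaw":-1},
    {"x":0,"y":0,"z":-5.4,"turn":0,"jaw":-1},
    {"x":0,"y":0,"z":-5.4,"turn":0,"jaw":-1}
  ]
}}

```text
time: 13.12
eef_pos: [0.5719, 0.1559, 0.1796]
tcp_rot: [1.681, 2.646, 0.011]
force: [2.0, -0.6, -0.7]
gripper_width: 0.0352
```

Run:
```python
from h import *
go(.467,-.369,.16,12); print(status.observe()["force"])
f=grab_frame("wrist");save(f,"w12.png")
```

```text
now [0.5719 0.1559 0.1796] jawyaw 25.1 q7 0.23 tilt [ 0.009  0.003 -1.   ] -> d [-17.22 -12.72   0.69] turn 2.63 t 13.12
[ 1.95065477 -0.5969677  -0.7258888 ]
```

View pics/w12.png

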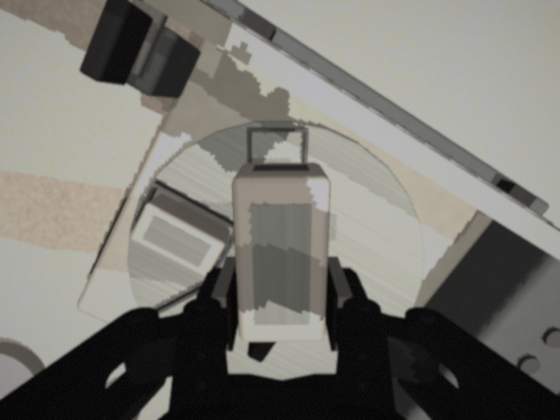

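Run:
```python
from h import *
go(.470,-.385,.16,12)
```

```text
now [0.5703 0.1555 0.1769] jawyaw 25.2 q7 0.23 tilt [ 0.005  0.001 -1.   ] -> d [-17.87 -12.82   0.63] turn 2.63 t 13.17
```

>>> {"method": "send_rows", "body": {
  "deltas": [
    {"x":-0.5,"y":-0.4,"z":0,"turn":0.5,"jaw":-1},
    {"x":-1.5,"y":-1.1,"z":0,"turn":1,"jaw":-1},
    {"x":-17.9,"y":-12.8,"z":0.5,"turn":2.6,"jaw":-1},
    {"x":-17.9,"y":-12.8,"z":0.5,"turn":2.6,"jaw":-1},
    {"x":-17.9,"y":-12.8,"z":0.5,"turn":2.6,"jaw":-1},
    {"x":-17.9,"y":-12.8,"z":0.5,"turn":2.6,"jaw":-1},
    {"x":-17.9,"y":-12.8,"z":0.5,"turn":2.6,"jaw":-1},
    {"x":-17.9,"y":-12.8,"z":0.5,"turn":2.6,"jaw":-1}
  ]
}}

```text
time: 13.83
eef_pos: [0.5117, -0.1388, 0.1665]
tcp_rot: [-1.975, -2.438, 0.005]
force: [1.3, 0.8, -1.5]
gripper_width: 0.0353
```

Run:
```python
from h import *
go(.470,-.385,.16,12)
```

```text
now [ 0.5117 -0.1388  0.1665] jawyaw 12.0 q7 0.57 tilt [-0.005  0.    -1.   ] -> d [-9.29 -3.68  0.26] turn -0.0 t 13.83
```

>>> {"method": "send_rows", "body": {
  "deltas": [
    {"x":-9,"y":-3.6,"z":0.2,"turn":0,"jaw":-1},
    {"x":-9,"y":-3.6,"z":0.2,"turn":0,"jaw":-1},
    {"x":-9,"y":-3.6,"z":0.2,"turn":0,"jaw":-1},
    {"x":-9,"y":-3.6,"z":0.2,"turn":0,"jaw":-1},
    {"x":-9,"y":-3.6,"z":0.2,"turn":0,"jaw":-1},
    {"x":-9,"y":-3.6,"z":0.2,"turn":0,"jaw":-1},
    {"x":-9,"y":-3.6,"z":0.2,"turn":0,"jaw":-1},
    {"x":-9,"y":-3.6,"z":0.2,"turn":0,"jaw":-1}
  ]
}}

```text
time: 14.5
eef_pos: [0.47, -0.3781, 0.1611]
tcp_rot: [-1.982, -2.431, 0.004]
force: [-0.6, 1.2, -1.6]
gripper_width: 0.0355
```

Run:
```python
from h import *
f=grab_frame("wrist");save(f,"w13.png")
go(.470,-.385,-.009,12)
```

```text
now [ 0.4718 -0.3752  0.1613] jawyaw 11.9 q7 0.99 tilt [-0.004  0.003 -1.   ] -> d [-0.39 -0.13  6.81] turn -0.02 t 14.55
```

View pics/w13.png

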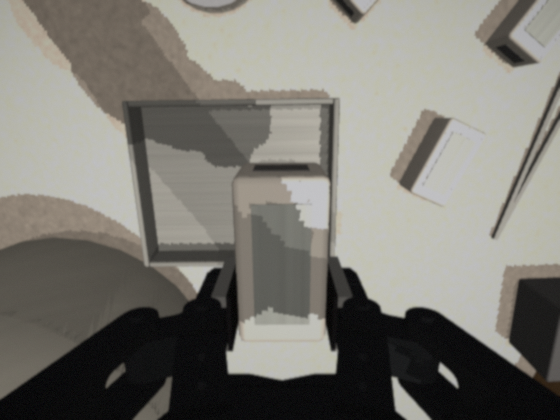

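Run:
```python
from h import *
f=grab_frame("wrist")
Q=np.array([onz(f,u,v,.035)[:2] for u,v in [(124,102),(339,98),(149,264)]]); print(Q)
a,b,c=Q; print(np.linalg.norm(b-a),np.linalg.norm(c-a),"yaw",np.degrees(np.arctan2(*(b-a)[::-1])),np.degrees(np.arctan2(*(c-a)[::-1])),"ctr",(b+c)/2)
go(.470,-.385,-.009,12)
```

```text
[[ 0.32845864 -0.32700263]
 [ 0.49958269 -0.2876496 ]
 [ 0.36302264 -0.46768231]]
0.17559072107896082 0.14486353321534454 yaw 12.951015144926576 -76.19625180060707 ctr [ 0.43130267 -0.37766596]
now [ 0.4732 -0.3736  0.1617] jawyaw 12.1 q7 0.99 tilt [-0.003  0.004 -1.   ] -> d [-0.45 -0.2   6.83] turn 0.02 t 14.6
```

>>> {"method": "send_rows", "body": {
  "deltas": [
    {"x":-0.35,"y":-0.1,"z":1.2,"turn":0,"jaw":-1},
    {"x":-0.35,"y":-0.1,"z":2.7,"turn":0,"jaw":-1},
    {"x":-0.35,"y":-0.1,"z":4,"turn":0,"jaw":-1},
    {"x":-0.35,"y":-0.1,"z":5.2,"turn":0,"jaw":-1},
    {"x":-0.35,"y":-0.1,"z":6,"turn":0,"jaw":-1},
    {"x":-0.35,"y":-0.1,"z":6.4,"turn":0,"jaw":-1},
    {"x":-0.35,"y":-0.1,"z":6.6,"turn":0,"jaw":-1},
    {"x":-0.35,"y":-0.1,"z":6.7,"turn":0,"jaw":-1}
  ]
}}

```text
time: 15.27
eef_pos: [0.4744, -0.3831, -0.0041]
tcp_rot: [-1.972, -2.445, -0.001]
force: [0.7, -1.0, -1.4]
gripper_width: 0.0356
```

Run:
```python
from h import *
f=grab_frame("wrist");save(f,"w14.png")
go(.470,-.385,-.009,12); print(status.observe()["force"])
```

```text
now [ 0.4745 -0.3837 -0.0037] jawyaw 12.2 q7 1.05 tilt [ 0. -0. -1.] -> d [-0.01 -0.19  0.21] turn 0.04 t 15.32
[ 0.68537478  0.37724036 -1.03694341]
```

View pics/w14.png

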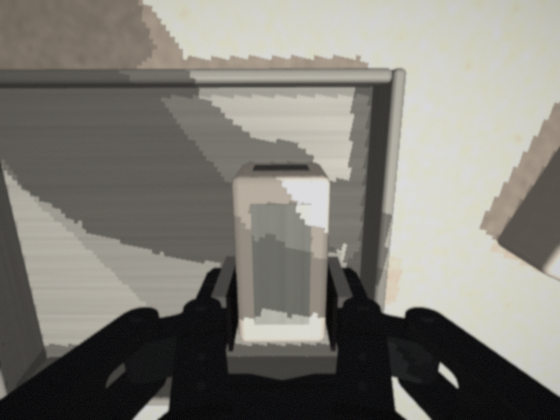

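>>> {"method": "send_rows", "body": {
  "deltas": [
    {"x":0,"y":-0.15,"z":0.12,"turn":0,"jaw":-1},
    {"x":0,"y":-0.15,"z":0.2,"turn":0,"jaw":-1},
    {"x":0,"y":-0.15,"z":0.2,"turn":0,"jaw":0.1},
    {"x":0,"y":-0.15,"z":0.2,"turn":0,"jaw":0.1},
    {"x":0,"y":-0.15,"z":0.2,"turn":0,"jaw":0.1},
    {"x":0,"y":-0.15,"z":0.2,"turn":0,"jaw":0.1},
    {"x":0,"y":-0.15,"z":-0.6,"turn":0,"jaw":0.1},
    {"x":0,"y":-0.15,"z":-2,"turn":0,"jaw":0.1}
  ]
}}

```text
time: 15.98
eef_pos: [0.4678, -0.3826, 0.0432]
tcp_rot: [-1.968, -2.437, -0.0]
force: [-0.1, -0.3, 0.4]
gripper_width: 0.047
```

Run:
```python
from h import *
f=grab_frame("wrist");save(f,"w15.png")
print(status.observe()["force"])
go(.5104,.0927,.16,84.9)
```

```text
[ 1.01043727 -2.50123461  4.01231375]
now [ 0.4728 -0.3873  0.0526] jawyaw 12.1 q7 1.04 tilt [ 0.006 -0.005 -1.   ] -> d [18.43  5.53 -4.39] turn -14.55 t 16.03
```

View pics/w15.png

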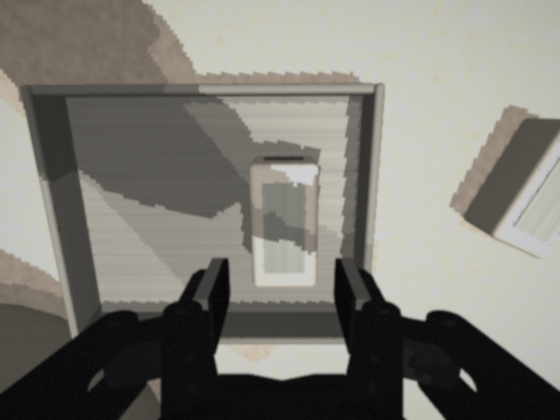

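>>> {"method": "send_rows", "body": {
  "deltas": [
    {"x":0,"y":0,"z":-1.5,"turn":0,"jaw":0.4},
    {"x":0,"y":0,"z":-3,"turn":-1,"jaw":0.4},
    {"x":18.4,"y":5.5,"z":-4.4,"turn":-14.5,"jaw":0.4},
    {"x":18.4,"y":5.5,"z":-4.4,"turn":-14.5,"jaw":0.4},
    {"x":18.4,"y":5.5,"z":-4.4,"turn":-14.5,"jaw":0.4},
    {"x":18.4,"y":5.5,"z":-4.4,"turn":-14.5,"jaw":0.4},
    {"x":18.4,"y":5.5,"z":-4.4,"turn":-14.5,"jaw":0.4},
    {"x":18.4,"y":5.5,"z":-4.4,"turn":-14.5,"jaw":0.4}
  ]
}}

```text
time: 16.7
eef_pos: [0.4899, -0.1347, 0.1401]
tcp_rot: [0.801, 3.036, -0.0]
force: [0.4, 0.2, -0.0]
gripper_width: 0.0599
```

Run:
```python
from h import *
go(.5104,.0927,.15,84.9)
```

```text
now [ 0.4899 -0.1347  0.1401] jawyaw 60.5 q7 1.27 tilt [ 0.002 -0.    -1.   ] -> d [ 3.77  8.32 -0.4 ] turn -4.89 t 16.7
```

>>> {"method": "send_rows", "body": {
  "deltas": [
    {"x":3.75,"y":8.2,"z":-0.4,"turn":-4.9,"jaw":0.4},
    {"x":3.75,"y":8.2,"z":-0.4,"turn":-4.9,"jaw":0.4},
    {"x":3.75,"y":8.2,"z":-0.4,"turn":-4.9,"jaw":0.4},
    {"x":3.75,"y":8.2,"z":-0.4,"turn":-4.9,"jaw":0.4},
    {"x":3.75,"y":8.2,"z":-0.4,"turn":-4.9,"jaw":0.4},
    {"x":3.75,"y":8.2,"z":-0.4,"turn":-4.9,"jaw":0.4},
    {"x":3.75,"y":8.2,"z":-0.4,"turn":-4.9,"jaw":0.4},
    {"x":3.75,"y":8.2,"z":-0.4,"turn":-4.9,"jaw":0.4}
  ]
}}

```text
time: 17.37
eef_pos: [0.5107, 0.0892, 0.1496]
tcp_rot: [0.143, 3.138, 0.0]
force: [-1.0, -0.9, -0.3]
gripper_width: 0.0599
```

Run:
```python
from h import *
f=grab_frame("wrist");save(f,"w16.png")
go(.5104,.0927,.04,84.9)
print(proj(f,[.5104,.0927,.091]))
```

```text
now [0.5106 0.0872 0.1494] jawyaw 84.6 q7 1.18 tilt [ 0.    -0.001 -1.   ] -> d [0.03 0.22 4.38] turn -0.06 t 17.42
(np.float64(287.7042164587171), np.float64(217.5568381110393))
```

View pics/w16.png

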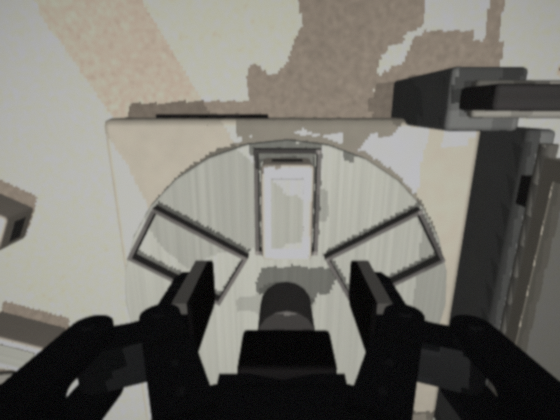

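>>> {"method": "send_rows", "body": {
  "deltas": [
    {"x":0,"y":0.15,"z":1.2,"turn":0,"jaw":0.4},
    {"x":0,"y":0.15,"z":2.6,"turn":0,"jaw":0.4},
    {"x":0,"y":0.15,"z":3.6,"turn":0,"jaw":0.4},
    {"x":0,"y":0.15,"z":4.2,"turn":0,"jaw":0.4},
    {"x":0,"y":0.15,"z":4.35,"turn":0,"jaw":0.4},
    {"x":0,"y":0.15,"z":4.35,"turn":0,"jaw":0.4}
  ]
}}

```text
time: 17.92
eef_pos: [0.5104, 0.0895, 0.0397]
tcp_rot: [-0.152, -3.136, 0.003]
force: [0.9, 0.4, -0.2]
gripper_width: 0.0597
```

Run:
```python
from h import *
f=grab_frame("wrist");save(f,"w17.png")
go(.5104,.0927,.04,84.9)
print(status.observe()["force"])
```

```text
now [0.5113 0.0901 0.0408] jawyaw 84.5 q7 1.13 tilt [ 0.    -0.001 -1.   ] -> d [0.05 0.1  0.03] turn -0.09 t 17.97
[ 0.33381717  0.74956798 -0.92679312]
```

View pics/w17.png

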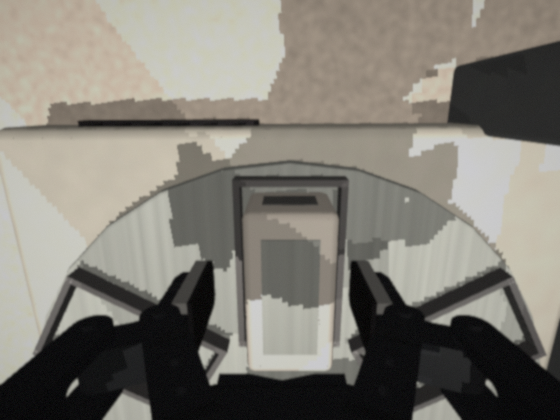

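>>> {"method": "send_rows", "body": {
  "deltas": [
    {"x":0,"y":0.12,"z":0,"turn":-0.1,"jaw":0.4},
    {"x":0,"y":0.12,"z":0,"turn":-0.1,"jaw":-1},
    {"x":0,"y":0.12,"z":0,"turn":-0.1,"jaw":-1},
    {"x":0,"y":0.12,"z":0,"turn":-0.1,"jaw":-1},
    {"x":0,"y":0.12,"z":0,"turn":-0.1,"jaw":-1},
    {"x":0,"y":0.12,"z":0,"turn":-0.1,"jaw":-1},
    {"x":0,"y":0.12,"z":0,"turn":-0.1,"jaw":-1},
    {"x":0,"y":0.12,"z":0,"turn":-0.1,"jaw":-1}
  ]
}}

```text
time: 18.63
eef_pos: [0.5122, 0.0949, 0.042]
tcp_rot: [0.134, 3.136, 0.001]
force: [-0.8, 0.3, 5.7]
gripper_width: 0.0355
```

>>> {"method": "send_rows", "body": {
  "deltas": [
    {"x":0,"y":0,"z":-0.5,"turn":0,"jaw":-1},
    {"x":0,"y":0,"z":-1.2,"turn":0,"jaw":-1},
    {"x":0,"y":0,"z":-2.2,"turn":0,"jaw":-1},
    {"x":0,"y":0,"z":-3.5,"turn":0,"jaw":-1},
    {"x":0,"y":0,"z":-4.5,"turn":0,"jaw":-1},
    {"x":0,"y":0,"z":-5,"turn":0,"jaw":-1},
    {"x":0,"y":0,"z":-5,"turn":0,"jaw":-1}
  ]
}}

```text
time: 19.22
eef_pos: [0.5133, 0.0953, 0.1689]
tcp_rot: [0.133, 3.132, 0.003]
force: [0.7, -0.4, -1.1]
gripper_width: 0.0352
```

Run:
```python
from h import *
f=grab_frame("wrist");save(f,"w18.png")
print(status.observe()["force"])
go(.391,-.385,.16,12)
```

```text
[ 0.06691323 -0.66669014 -1.74860243]
now [0.5119 0.0949 0.1669] jawyaw 85.1 q7 1.17 tilt [ 0.003  0.001 -1.   ] -> d [  3.19 -19.54   0.25] turn 14.62 t 19.27
```

View pics/w18.png

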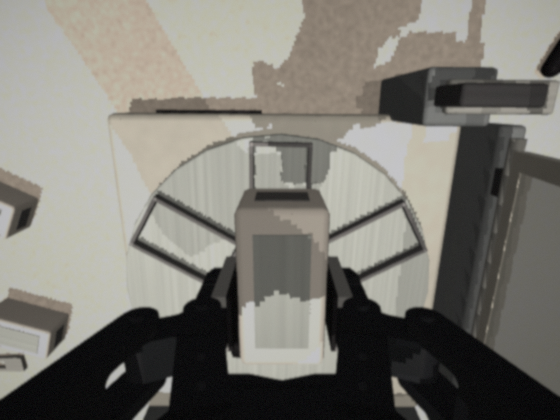

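>>> {"method": "send_rows", "body": {
  "deltas": [
    {"x":0,"y":-0.5,"z":0,"turn":0.5,"jaw":-1},
    {"x":0.2,"y":-1.5,"z":0,"turn":1.5,"jaw":-1},
    {"x":3.2,"y":-19.5,"z":0.2,"turn":14.6,"jaw":-1},
    {"x":3.2,"y":-19.5,"z":0.2,"turn":14.6,"jaw":-1},
    {"x":3.2,"y":-19.5,"z":0.2,"turn":14.6,"jaw":-1},
    {"x":3.2,"y":-19.5,"z":0.2,"turn":14.6,"jaw":-1},
    {"x":3.2,"y":-19.5,"z":0.2,"turn":14.6,"jaw":-1},
    {"x":3.2,"y":-19.5,"z":0.2,"turn":14.6,"jaw":-1}
  ]
}}

```text
time: 19.93
eef_pos: [0.4383, -0.1867, 0.1613]
tcp_rot: [-1.47, -2.772, 0.002]
force: [1.6, -1.0, -1.6]
gripper_width: 0.035
```

Run:
```python
from h import *
go(.391,-.385,.16,12)
```

```text
now [ 0.4383 -0.1867  0.1613] jawyaw 34.1 q7 1.03 tilt [-0.004  0.001 -1.   ] -> d [-5.5  -6.02  0.05] turn 4.43 t 19.93
```

>>> {"method": "send_rows", "body": {
  "deltas": [
    {"x":-5.3,"y":-5.8,"z":0,"turn":4.4,"jaw":-1},
    {"x":-5.3,"y":-5.8,"z":0,"turn":4.4,"jaw":-1},
    {"x":-5.3,"y":-5.8,"z":0,"turn":4.4,"jaw":-1},
    {"x":-5.3,"y":-5.8,"z":0,"turn":4.4,"jaw":-1},
    {"x":-5.3,"y":-5.8,"z":0,"turn":4.4,"jaw":-1},
    {"x":-5.3,"y":-5.8,"z":0,"turn":4.4,"jaw":-1},
    {"x":-5.3,"y":-5.8,"z":0,"turn":4.4,"jaw":-1},
    {"x":-5.3,"y":-5.8,"z":0,"turn":4.4,"jaw":-1}
  ]
}}

```text
time: 20.6
eef_pos: [0.396, -0.3746, 0.1612]
tcp_rot: [-1.962, -2.448, -0.001]
force: [0.6, 0.7, -1.7]
gripper_width: 0.0351
```

Run:
```python
from h import *
f=grab_frame("wrist");save(f,"w19.png")
go(.391,-.385,-.008,12.5)
```

```text
now [ 0.3968 -0.3739  0.1615] jawyaw 12.7 q7 1.09 tilt [-0.002  0.003 -1.   ] -> d [-0.4  -0.31  6.78] turn 0.04 t 20.65
```

View pics/w19.png

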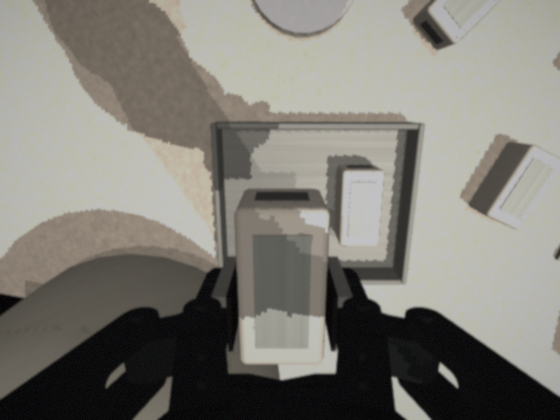

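>>> {"method": "send_rows", "body": {
  "deltas": [
    {"x":-0.35,"y":-0.25,"z":1.2,"turn":0,"jaw":-1},
    {"x":-0.35,"y":-0.25,"z":2.7,"turn":0,"jaw":-1},
    {"x":-0.35,"y":-0.25,"z":4,"turn":0,"jaw":-1},
    {"x":-0.35,"y":-0.25,"z":5.2,"turn":0,"jaw":-1},
    {"x":-0.35,"y":-0.25,"z":6,"turn":0,"jaw":-1},
    {"x":-0.35,"y":-0.25,"z":6.4,"turn":0,"jaw":-1},
    {"x":-0.35,"y":-0.25,"z":6.6,"turn":0,"jaw":-1},
    {"x":-0.35,"y":-0.25,"z":6.7,"turn":0,"jaw":-1}
  ]
}}

```text
time: 21.32
eef_pos: [0.3936, -0.385, -0.0048]
tcp_rot: [-1.961, -2.454, -0.0]
force: [-0.4, 0.4, -1.0]
gripper_width: 0.035
```

Run:
```python
from h import *
go(.391,-.385,-.008,12.5); print(status.observe()["force"])
f=grab_frame("wrist");save(f,"w20.png")
```

```text
now [ 0.3936 -0.385  -0.0048] jawyaw 12.7 q7 1.17 tilt [-0.  0. -1.] -> d [ 0.02 -0.1   0.13] turn 0.05 t 21.32
[-0.39831038  0.36061717 -0.97810304]
```

View pics/w20.png

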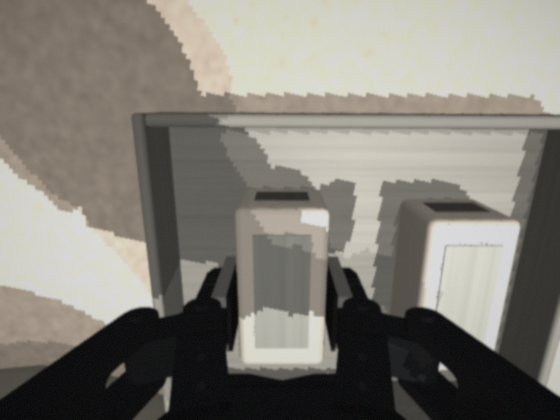

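>>> {"method": "send_rows", "body": {
  "deltas": [
    {"x":0,"y":-0.1,"z":0.12,"turn":0,"jaw":-1},
    {"x":0,"y":-0.1,"z":0.14,"turn":0,"jaw":-1},
    {"x":0,"y":-0.1,"z":0.14,"turn":0,"jaw":0.1},
    {"x":0,"y":-0.1,"z":0.14,"turn":0,"jaw":0.1},
    {"x":0,"y":-0.1,"z":0.14,"turn":0,"jaw":0.1},
    {"x":0,"y":-0.1,"z":0.14,"turn":0,"jaw":0.1},
    {"x":0,"y":-0.1,"z":-0.8,"turn":0,"jaw":0.1},
    {"x":0,"y":-0.1,"z":-2.2,"turn":0,"jaw":0.1}
  ]
}}

```text
time: 22.03
eef_pos: [0.3887, -0.3842, 0.0483]
tcp_rot: [-1.958, -2.447, -0.001]
force: [0.8, -0.4, 0.1]
gripper_width: 0.0472
```

>>> {"method": "send_rows", "body": {
  "deltas": [
    {"x":0,"y":0,"z":-1.5,"turn":0,"jaw":0.3},
    {"x":0,"y":0,"z":-3,"turn":0,"jaw":0.4},
    {"x":0,"y":0,"z":-4,"turn":0,"jaw":0.4},
    {"x":0,"y":0,"z":-4.4,"turn":0,"jaw":0.4}
  ]
}}

```text
time: 22.37
eef_pos: [0.3922, -0.3882, 0.1649]
tcp_rot: [1.958, 2.446, -0.001]
force: [-0.0, -0.5, 0.1]
gripper_width: 0.0602
```

Run:
```python
from h import *
print(status.observe()["force"], status.observe()["time"])
f=grab_frame("wrist");save(f,"w21.png")
t=grab_frame("top");im=cv2.convertScaleAbs(t["img"],alpha=1.7,beta=0); im=cv2.createCLAHE(3,(6,6)).apply(cv2.cvtColor(im,cv2.COLOR_BGR2GRAY))
save(im,"t21.png",(335,130,480,300),3.5)
```

```text
[-0.02019772 -0.48046472  0.09924703] 22.3667
```

View pics/w21.png

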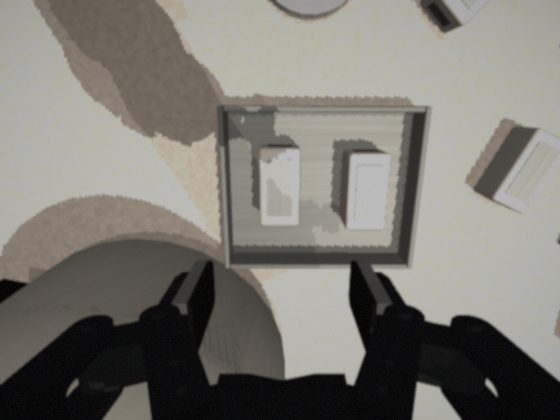

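View pics/t21.png

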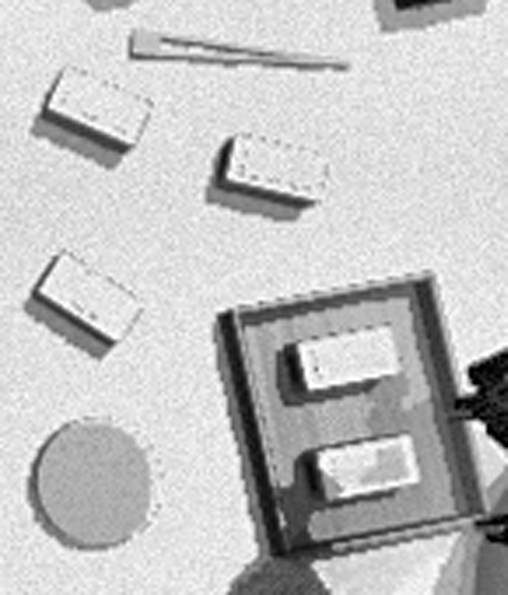

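Run:
```python
from h import *
go(.5055,-.1888,.13,-34.4)
```

```text
now [ 0.3915 -0.3872  0.1623] jawyaw 12.7 q7 1.11 tilt [ 0.004 -0.003 -1.   ] -> d [6.75 6.18 1.28] turn 9.41 t 22.47
```

>>> {"method": "send_rows", "body": {
  "deltas": [
    {"x":1,"y":1,"z":0,"turn":1.4,"jaw":0.4},
    {"x":6.75,"y":6.2,"z":1.2,"turn":9.4,"jaw":0.4},
    {"x":6.75,"y":6.2,"z":1.2,"turn":9.4,"jaw":0.4},
    {"x":6.75,"y":6.2,"z":1.2,"turn":9.4,"jaw":0.4},
    {"x":6.75,"y":6.2,"z":1.2,"turn":9.4,"jaw":0.4},
    {"x":6.75,"y":6.2,"z":1.2,"turn":9.4,"jaw":0.4},
    {"x":6.75,"y":6.2,"z":1.2,"turn":9.4,"jaw":0.4},
    {"x":6.75,"y":6.2,"z":1.2,"turn":9.4,"jaw":0.4}
  ]
}}

```text
time: 23.13
eef_pos: [0.5043, -0.1839, 0.1272]
tcp_rot: [-2.771, -1.471, 0.007]
force: [-1.2, -0.3, 0.8]
gripper_width: 0.0597
```

Run:
```python
from h import *
go(.5055,-.1888,-.015,-34.4)
f=grab_frame("wrist");save(f,"w22.png")
print(proj(f,[.5055,-.1888,.036]))
```

```text
now [ 0.5043 -0.1839  0.1272] jawyaw -34.1 q7 0.05 tilt [-0.006  0.002 -1.   ] -> d [-0.13  0.18  5.69] turn 0.06 t 23.13
(np.float64(287.1516635409016), np.float64(207.09028479560573))
```

View pics/w22.png

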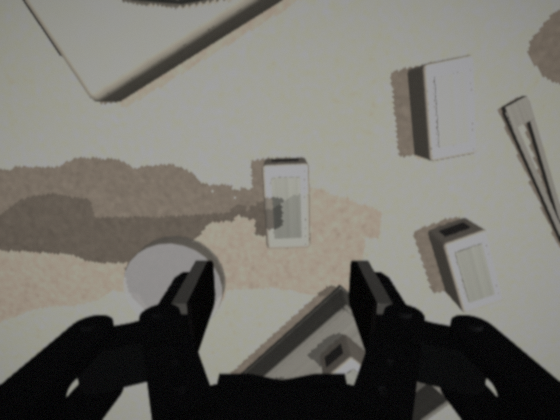

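>>> {"method": "send_rows", "body": {
  "deltas": [
    {"x":-0.1,"y":0.1,"z":1.2,"turn":0,"jaw":0.4},
    {"x":-0.1,"y":0.1,"z":2.7,"turn":0,"jaw":0.4},
    {"x":-0.1,"y":0.1,"z":4,"turn":0,"jaw":0.4},
    {"x":-0.1,"y":0.1,"z":5,"turn":0,"jaw":0.4},
    {"x":-0.1,"y":0.1,"z":5.5,"turn":0,"jaw":0.4},
    {"x":-0.1,"y":0.1,"z":5.65,"turn":0,"jaw":0.4},
    {"x":-0.1,"y":0.1,"z":5.65,"turn":0,"jaw":0.4}
  ]
}}

```text
time: 23.77
eef_pos: [0.5035, -0.1927, -0.0122]
tcp_rot: [-2.778, -1.463, 0.005]
force: [0.1, 0.1, 0.5]
gripper_width: 0.0602
```

Run:
```python
from h import *
go(.5055,-.1888,-.015,-34.4); print(status.observe()["force"])
f=grab_frame("wrist");save(f,"w23.png")
```

```text
now [ 0.5035 -0.1927 -0.0122] jawyaw -34.5 q7 0.18 tilt [-0.003  0.    -1.   ] -> d [ 0.18 -0.02  0.11] turn -0.01 t 23.77
[0.07148515 0.10997149 0.51294382]
```

View pics/w23.png

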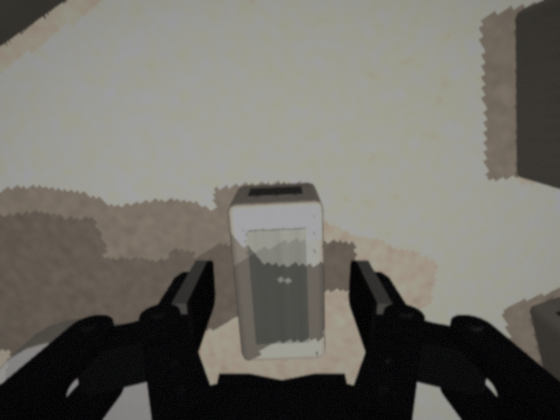

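>>> {"method": "send_rows", "body": {
  "deltas": [
    {"x":0.1,"y":0,"z":0.06,"turn":0,"jaw":-1},
    {"x":0.1,"y":0,"z":0.06,"turn":0,"jaw":-1},
    {"x":0.1,"y":0,"z":0.06,"turn":0,"jaw":-1},
    {"x":0.1,"y":0,"z":0.06,"turn":0,"jaw":-1},
    {"x":0.1,"y":0,"z":0.06,"turn":0,"jaw":-1},
    {"x":0.1,"y":0,"z":0.06,"turn":0,"jaw":-1},
    {"x":0.1,"y":0,"z":0.06,"turn":0,"jaw":-1},
    {"x":0.1,"y":0,"z":0.06,"turn":0,"jaw":-1}
  ]
}}

```text
time: 24.48
eef_pos: [0.5078, -0.1893, -0.0112]
tcp_rot: [2.777, 1.467, 0.003]
force: [-0.1, 0.0, 6.5]
gripper_width: 0.0353
```

>>> {"method": "send_rows", "body": {
  "deltas": [
    {"x":0,"y":0,"z":-0.5,"turn":0,"jaw":-1},
    {"x":0,"y":0,"z":-1.2,"turn":0,"jaw":-1},
    {"x":0,"y":0,"z":-2.4,"turn":0,"jaw":-1},
    {"x":0,"y":0,"z":-4,"turn":0,"jaw":-1},
    {"x":0,"y":0,"z":-5.4,"turn":0,"jaw":-1},
    {"x":0,"y":0,"z":-6.4,"turn":0,"jaw":-1},
    {"x":0,"y":0,"z":-6.8,"turn":0,"jaw":-1},
    {"x":0,"y":0,"z":-6.8,"turn":0,"jaw":-1}
  ]
}}

```text
time: 25.15
eef_pos: [0.5082, -0.1896, 0.1597]
tcp_rot: [2.775, 1.465, 0.006]
force: [-0.3, -0.5, -1.2]
gripper_width: 0.0353
```

Run:
```python
from h import *
f=grab_frame("wrist");save(f,"w24.png")
print(status.observe()["force"])
go(.5491,.0092,.15,-35.1)
```

```text
[ 0.81838951 -0.27348851 -2.68604045]
now [ 0.5069 -0.1888  0.1576] jawyaw -34.3 q7 0.04 tilt [ 0.001  0.    -1.   ] -> d [ 7.49 -3.07  0.31] turn 0.16 t 25.2
```

View pics/w24.png

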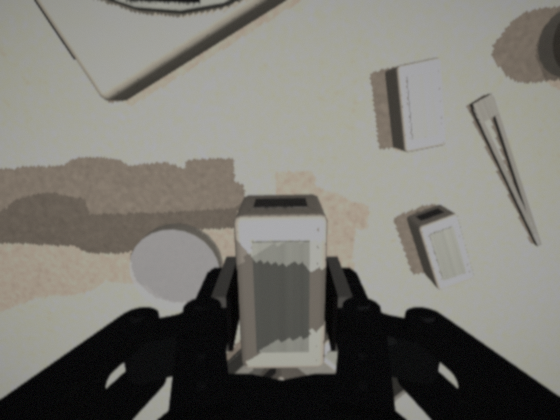

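Run:
```python
from h import *
f=grab_frame("wrist"); s=status.observe(); p=np.array(s["eef_pos"]); Rt=R.from_rotvec(s["tcp_rot"])
for u,v in [(281,215),(283,367)]: print(Rt.inv().apply(onz(f,u,v,p[2]+.048)-p))
go(.5491,.0092,.15,-35.1)
```

```text
[ 0.03363438  0.00054582 -0.04801059]
[-0.03426655  0.0014174  -0.04799462]
now [ 0.506  -0.1882  0.1562] jawyaw -34.3 q7 0.04 tilt [-0.002  0.001 -1.   ] -> d [ 7.49 -3.03  0.26] turn 0.16 t 25.25
```

>>> {"method": "send_rows", "body": {
  "deltas": [
    {"x":0.8,"y":-0.3,"z":0,"turn":0.1,"jaw":-1},
    {"x":2.3,"y":-1,"z":0,"turn":0.1,"jaw":-1},
    {"x":3.8,"y":-1.5,"z":0,"turn":0.1,"jaw":-1},
    {"x":5.3,"y":-2.1,"z":0.1,"turn":0.1,"jaw":-1},
    {"x":6.6,"y":-2.7,"z":0.1,"turn":0.1,"jaw":-1},
    {"x":7.4,"y":-3.0,"z":0.2,"turn":0.15,"jaw":-1},
    {"x":7.45,"y":-3.0,"z":0.2,"turn":0.15,"jaw":-1},
    {"x":7.45,"y":-3.0,"z":0.2,"turn":0.15,"jaw":-1}
  ]
}}

```text
time: 25.92
eef_pos: [0.5485, 0.0093, 0.1496]
tcp_rot: [-2.782, -1.453, 0.008]
force: [-0.5, 0.3, -2.3]
gripper_width: 0.0352
```

Run:
```python
from h import *
f=grab_frame("wrist");save(f,"w25.png")
go(.5491,.0092,.045,-35.1)
A=np.array([.602,.0845])
for a in (114.9,174.9,234.9):
    d=np.array([np.cos(np.radians(a)),np.sin(np.radians(a))]); n=np.array([-d[1],d[0]])
    print(a,[tuple(int(x) for x in proj(f,[*(A+r*d+t*n),.065])) for r,t in ((.0515,-.022),(.0515,.022),(.1325,.022),(.1325,-.022))])
```

```text
now [0.5486 0.0067 0.1504] jawyaw -35.1 q7 -0.33 tilt [-0.005 -0.001 -1.   ] -> d [ 0.11 -0.03  4.21] turn 0.01 t 25.97
114.9 [(232, 1), (201, 64), (89, -3), (115, -74)]
174.9 [(203, 85), (236, 141), (145, 195), (109, 144)]
234.9 [(252, 151), (313, 151), (310, 253), (254, 253)]
```

View pics/w25.png

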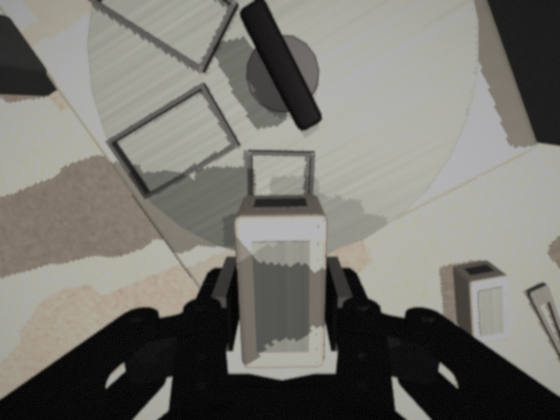

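>>> {"method": "send_rows", "body": {
  "deltas": [
    {"x":0.05,"y":0,"z":0.8,"turn":0,"jaw":-1},
    {"x":0.08,"y":0,"z":1.8,"turn":0,"jaw":-1},
    {"x":0.08,"y":0,"z":2.6,"turn":0,"jaw":-1},
    {"x":0.08,"y":0,"z":3.2,"turn":0,"jaw":-1},
    {"x":0.08,"y":0,"z":3.6,"turn":0,"jaw":-1},
    {"x":0.08,"y":0,"z":3.8,"turn":0,"jaw":-1},
    {"x":0.08,"y":0,"z":3.9,"turn":0,"jaw":-1},
    {"x":0.08,"y":0,"z":3.9,"turn":0,"jaw":-1}
  ]
}}

```text
time: 26.63
eef_pos: [0.5512, 0.0077, 0.055]
tcp_rot: [2.789, 1.446, -0.001]
force: [0.4, 0.7, -0.7]
gripper_width: 0.0351
```

Run:
```python
from h import *
f=grab_frame("wrist");save(f,"w26.png"); print(status.observe()["force"])
go(.5491,.0092,.044,-35.1)
```

```text
[ 1.26757133  0.07514634 -0.80022359]
now [0.5517 0.008  0.0555] jawyaw -35.2 q7 -0.25 tilt [ 0.001 -0.    -1.   ] -> d [-0.02 -0.11  0.46] turn -0.01 t 26.68
```

View pics/w26.png

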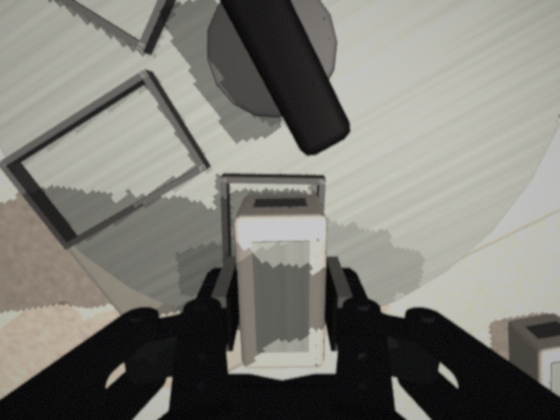

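>>> {"method": "send_rows", "body": {
  "deltas": [
    {"x":0,"y":-0.1,"z":0,"turn":0,"jaw":-1},
    {"x":0,"y":-0.1,"z":0.1,"turn":0,"jaw":-1},
    {"x":0,"y":-0.1,"z":0.25,"turn":0,"jaw":-1},
    {"x":0,"y":-0.1,"z":0.4,"turn":0,"jaw":-1},
    {"x":0,"y":-0.1,"z":0.46,"turn":0,"jaw":-1},
    {"x":0,"y":-0.1,"z":0.46,"turn":0,"jaw":-1}
  ]
}}

```text
time: 27.18
eef_pos: [0.5495, 0.0099, 0.0438]
tcp_rot: [2.788, 1.448, 0.001]
force: [-0.9, 0.2, 0.8]
gripper_width: 0.0351
```

Run:
```python
from h import *
f=grab_frame("wrist");save(f,"w27.png"); print(status.observe()["force"])
go(.5491,.0092,.044,-35.1)
```

```text
[-0.31057194 -0.75762124  0.69321162]
now [0.5495 0.0099 0.0438] jawyaw -35.1 q7 -0.25 tilt [ 0.001 -0.    -1.   ] -> d [-0.03  0.01 -0.01] turn 0.0 t 27.23
```

View pics/w27.png

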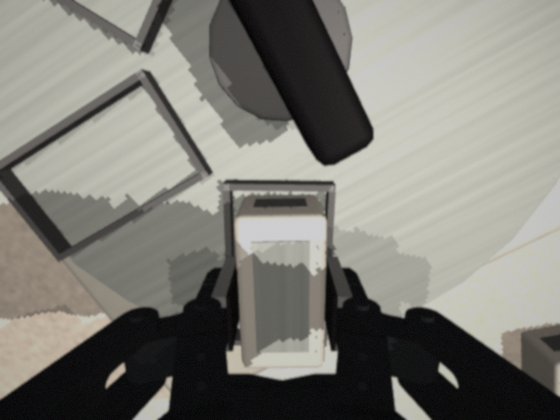

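Centred in the bay. Release and rise.

>>> {"method": "send_rows", "body": {
  "deltas": [
    {"x":0,"y":0,"z":0.03,"turn":0,"jaw":0.2},
    {"x":0,"y":0,"z":0.03,"turn":0,"jaw":0.2},
    {"x":0,"y":0,"z":0.03,"turn":0,"jaw":0.2},
    {"x":0,"y":0,"z":0.03,"turn":0,"jaw":0.2},
    {"x":0,"y":0,"z":-0.6,"turn":0,"jaw":0.2},
    {"x":0,"y":0,"z":-2,"turn":0,"jaw":0.4},
    {"x":0,"y":0,"z":-3.5,"turn":0,"jaw":0.4},
    {"x":0,"y":0,"z":-5,"turn":0,"jaw":0.4}
  ]
}}

```text
time: 27.9
eef_pos: [0.5485, 0.01, 0.1696]
tcp_rot: [-2.788, -1.448, 0.003]
force: [1.1, 0.0, -0.4]
gripper_width: 0.0598
```

Run:
```python
from h import *
f=grab_frame("wrist");save(f,"w28.png"); print(status.observe()["force"])
t=grab_frame("top");im=cv2.convertScaleAbs(t["img"],alpha=1.7,beta=0); im=cv2.createCLAHE(3,(6,6)).apply(cv2.cvtColor(im,cv2.COLOR_BGR2GRAY))
save(im,"t28.png",(335,130,480,300),3.5)
go(.644,-.194,.13,-23.6)
```

```text
[ 1.8557102  -0.5018828   4.36639308]
now [0.5538 0.009  0.1748] jawyaw -35.1 q7 -0.35 tilt [ 0.014 -0.    -1.   ] -> d [-4.58  7.6   1.84] turn -2.3 t 28.0
```

View pics/w28.png

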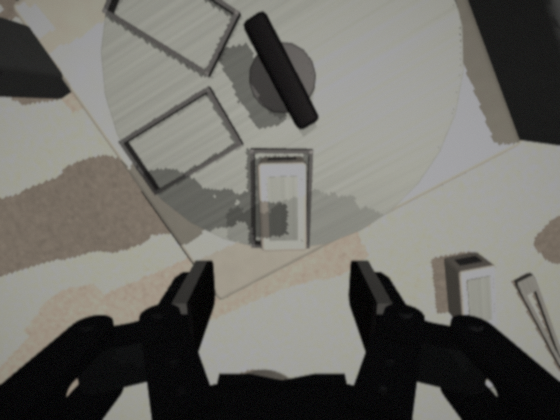

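View pics/t28.png

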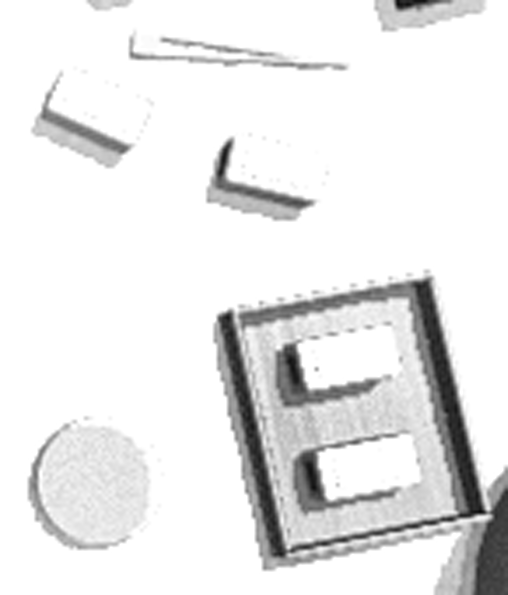

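Run:
```python
from h import *
f=grab_frame("top")
z3=lambda p:(335+(p[0]-1.2)/3.5,130+(p[1]-1.2)/3.5)
Rz=R.from_euler("z",66.4,degrees=True)  # A frame: x along length
for p in [(130,32),(130,58),(160,36),(200,60),(348,67)]:
    w=onz(f,*z3(p),.005); print(p,w.round(4),Rz.inv().apply(w-[.644,-.194,0]).round(4))
```

```text
(130, 32) [ 0.7107 -0.2248  0.005 ] [-0.0015 -0.0734  0.005 ]
(130, 58) [ 0.6906 -0.2249  0.005 ] [-0.0096 -0.0551  0.005 ]
(160, 36) [ 0.7083 -0.2474  0.005 ] [-0.0232 -0.0803  0.005 ]
(200, 60) [ 0.6907 -0.2775  0.005 ] [-0.0578 -0.0762  0.005 ]
(348, 67) [ 0.6887 -0.3888  0.005 ] [-0.1606 -0.1189  0.005 ]
```

>>> {"method": "send_rows", "body": {
  "deltas": [
    {"x":-0.8,"y":1.2,"z":0,"turn":-0.5,"jaw":0.2},
    {"x":-4.5,"y":7.6,"z":1.2,"turn":-2.3,"jaw":0.2},
    {"x":-4.5,"y":7.6,"z":1.8,"turn":-2.3,"jaw":0.2},
    {"x":-4.5,"y":7.6,"z":1.8,"turn":-2.3,"jaw":0.2},
    {"x":-4.5,"y":7.6,"z":1.8,"turn":-2.3,"jaw":0.2},
    {"x":-4.5,"y":7.6,"z":1.8,"turn":-2.3,"jaw":0.2},
    {"x":-4.5,"y":7.6,"z":1.8,"turn":-2.3,"jaw":0.2},
    {"x":-4.5,"y":7.6,"z":1.8,"turn":-2.3,"jaw":0.2}
  ]
}}

```text
time: 28.72
eef_pos: [0.6382, -0.1928, 0.1209]
tcp_rot: [-2.629, -1.714, 0.005]
force: [-1.3, 0.7, 0.9]
gripper_width: 0.0511
```

Run:
```python
from h import *
f=grab_frame("wrist");save(f,"w29.png"); 
go(.644,-.194,-.012,-23.6)
print(proj(f,[.644,-.194,.036]))
```

```text
now [ 0.6389 -0.1905  0.1216] jawyaw -23.6 q7 0.12 tilt [-0.003  0.002 -1.   ] -> d [-0.05  0.27  5.34] turn -0.01 t 28.77
(np.float64(290.0346410855077), np.float64(203.72258295697762))
```

View pics/w29.png

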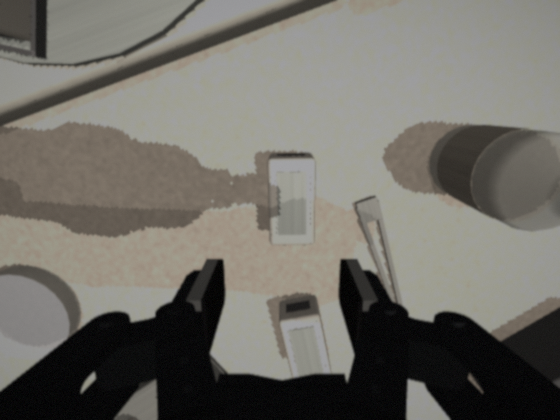

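>>> {"method": "send_rows", "body": {
  "deltas": [
    {"x":0,"y":0.25,"z":1,"turn":0,"jaw":0.2},
    {"x":0,"y":0.28,"z":2.3,"turn":0,"jaw":0.2},
    {"x":0,"y":0.28,"z":3.5,"turn":0,"jaw":0.2},
    {"x":0,"y":0.28,"z":4.4,"turn":0,"jaw":0.2},
    {"x":0,"y":0.28,"z":4.8,"turn":0,"jaw":0.2},
    {"x":0,"y":0.28,"z":4.8,"turn":0,"jaw":0.2}
  ]
}}

```text
time: 29.27
eef_pos: [0.6444, -0.1907, 0.0007]
tcp_rot: [-2.622, -1.72, 0.005]
force: [-0.1, -0.4, 0.0]
gripper_width: 0.0512
```

Run:
```python
from h import *
f=grab_frame("wrist");save(f,"w30.png"); 
go(.644,-.194,-.012,-23.6); print(status.observe()["force"])
```

```text
now [ 0.646 -0.192  0.003] jawyaw -23.5 q7 0.17 tilt [-0.002  0.002 -1.   ] -> d [-0.1  -0.04  0.6 ] turn 0.02 t 29.32
[ 0.42881946 -0.30414512 -0.05363519]
```

View pics/w30.png

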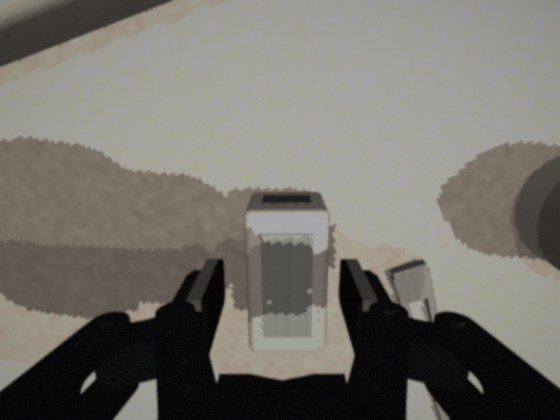

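>>> {"method": "send_rows", "body": {
  "deltas": [
    {"x":0,"y":0,"z":0.3,"turn":0,"jaw":0.2},
    {"x":0,"y":0,"z":0.58,"turn":0,"jaw":0.2},
    {"x":0,"y":0,"z":0.58,"turn":0,"jaw":-1},
    {"x":0,"y":0,"z":0.58,"turn":0,"jaw":-1},
    {"x":0,"y":0,"z":0.58,"turn":0,"jaw":-1},
    {"x":0,"y":0,"z":0.58,"turn":0,"jaw":-1},
    {"x":0,"y":0,"z":0.58,"turn":0,"jaw":-1},
    {"x":0,"y":0,"z":0.58,"turn":0,"jaw":-1}
  ]
}}

```text
time: 29.98
eef_pos: [0.6464, -0.1941, -0.0107]
tcp_rot: [2.629, 1.72, 0.0]
force: [0.4, 1.1, -0.1]
gripper_width: 0.0352
```

>>> {"method": "send_rows", "body": {
  "deltas": [
    {"x":0,"y":0,"z":0,"turn":0,"jaw":-1},
    {"x":0,"y":0,"z":0,"turn":0,"jaw":-1},
    {"x":0,"y":0,"z":-0.5,"turn":0,"jaw":-1},
    {"x":0,"y":0,"z":-1.4,"turn":0,"jaw":-1},
    {"x":0,"y":0,"z":-2.8,"turn":0,"jaw":-1},
    {"x":0,"y":0,"z":-4.4,"turn":0,"jaw":-1},
    {"x":0,"y":0,"z":-6,"turn":0,"jaw":-1},
    {"x":0,"y":0,"z":-7,"turn":0,"jaw":-1}
  ]
}}

```text
time: 30.65
eef_pos: [0.648, -0.1952, 0.1698]
tcp_rot: [2.624, 1.717, 0.006]
force: [0.4, -0.3, 0.6]
gripper_width: 0.0352
```

Run:
```python
from h import *
f=grab_frame("wrist");save(f,"w31.png"); print(status.observe()["force"])
go(.5104,.0927,.16,-95.1)
```

```text
[ 1.31688481 -0.94049459  2.75358371]
now [ 0.6505 -0.1965  0.1748] jawyaw -23.6 q7 0.10 tilt [ 0.015 -0.006 -1.   ] -> d [ 8.35 -9.78  0.44] turn 14.3 t 30.7
```

View pics/w31.png

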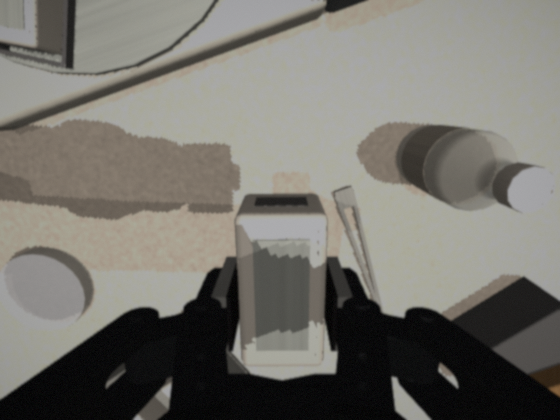

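>>> {"method": "send_rows", "body": {
  "deltas": [
    {"x":0.4,"y":-0.5,"z":0,"turn":0.5,"jaw":-1},
    {"x":1.4,"y":-1.6,"z":0,"turn":1.5,"jaw":-1},
    {"x":8.2,"y":-9.6,"z":0,"turn":14.3,"jaw":-1},
    {"x":8.2,"y":-9.6,"z":0,"turn":14.3,"jaw":-1},
    {"x":8.2,"y":-9.6,"z":0,"turn":14.3,"jaw":-1},
    {"x":8.2,"y":-9.6,"z":0,"turn":14.3,"jaw":-1},
    {"x":8.2,"y":-9.6,"z":0,"turn":14.3,"jaw":-1},
    {"x":8.2,"y":-9.6,"z":0,"turn":14.3,"jaw":-1}
  ]
}}

```text
time: 31.37
eef_pos: [0.5128, 0.0803, 0.1646]
tcp_rot: [-3.112, -0.425, -0.001]
force: [1.2, 1.4, -1.0]
gripper_width: 0.0353
```

Run:
```python
from h import *
go(.5104,.0927,.16,-95.1)
```

```text
now [0.5128 0.0803 0.1646] jawyaw -74.5 q7 -1.02 tilt [ 0.     0.001 -1.   ] -> d [ 0.04 -0.5   0.18] turn 4.13 t 31.37
```

>>> {"method": "send_rows", "body": {
  "deltas": [
    {"x":0,"y":-0.4,"z":0.1,"turn":1.4,"jaw":-1},
    {"x":0,"y":-0.4,"z":0.1,"turn":2.8,"jaw":-1},
    {"x":0,"y":-0.4,"z":0.1,"turn":3.8,"jaw":-1},
    {"x":0,"y":-0.4,"z":0.1,"turn":4.1,"jaw":-1},
    {"x":0,"y":-0.4,"z":0.1,"turn":4.1,"jaw":-1},
    {"x":0,"y":-0.4,"z":0.1,"turn":4.1,"jaw":-1}
  ]
}}

```text
time: 31.87
eef_pos: [0.5113, 0.0881, 0.1618]
tcp_rot: [-3.139, 0.123, -0.0]
force: [-0.1, 0.3, -1.5]
gripper_width: 0.0353
```

Run:
```python
from h import *
f=grab_frame("wrist");save(f,"w32.png")
go(.5104,.0927,.054,-95.1)
s=status.observe(); p=np.array(s["eef_pos"]); Rt=R.from_rotvec(s["tcp_rot"])
for u,v in [(281,213),(283,365)]: print(Rt.inv().apply(onz(f,u,v,p[2]+.048)-p))
A=np.array([.602,.0845])
for a in (114.9,174.9,234.9):
    d=np.array([np.cos(np.radians(a)),np.sin(np.radians(a))]); n=np.array([-d[1],d[0]])
    print(a,[tuple(int(x) for x in proj(f,[*(A+r*d+t*n),.065])) for r,t in ((.0515,-.022),(.0515,.022),(.1325,.022),(.1325,-.022))])
```

```text
now [0.5113 0.088  0.1618] jawyaw -94.5 q7 -1.31 tilt [ 0.  0. -1.] -> d [-0.05 -0.18  4.31] turn 0.11 t 31.92
[ 0.03515155  0.00057114 -0.04799785]
[-0.03176278  0.00146714 -0.04800247]
114.9 [(198, 89), (230, 142), (143, 193), (109, 144)]
174.9 [(246, 151), (303, 152), (300, 250), (247, 249)]
234.9 [(319, 143), (351, 90), (440, 148), (405, 196)]
```

View pics/w32.png

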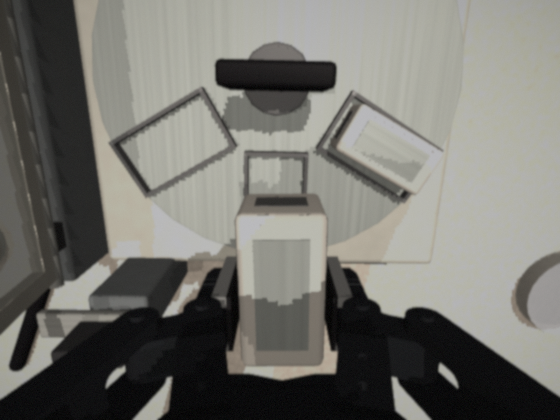

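>>> {"method": "send_rows", "body": {
  "deltas": [
    {"x":-0.1,"y":-0.12,"z":0.8,"turn":0.1,"jaw":-1},
    {"x":-0.1,"y":-0.12,"z":1.8,"turn":0.1,"jaw":-1},
    {"x":-0.1,"y":-0.12,"z":2.8,"turn":0.1,"jaw":-1},
    {"x":-0.1,"y":-0.12,"z":3.6,"turn":0.1,"jaw":-1},
    {"x":-0.1,"y":-0.12,"z":4.1,"turn":0.1,"jaw":-1},
    {"x":-0.1,"y":-0.12,"z":4.25,"turn":0.1,"jaw":-1},
    {"x":-0.1,"y":-0.12,"z":4.25,"turn":0.1,"jaw":-1},
    {"x":-0.1,"y":-0.12,"z":4.25,"turn":0.1,"jaw":-1}
  ]
}}

```text
time: 32.58
eef_pos: [0.5097, 0.0911, 0.056]
tcp_rot: [-3.138, 0.139, -0.002]
force: [-0.3, -0.4, -0.7]
gripper_width: 0.0355
```

Run:
```python
from h import *
f=grab_frame("wrist");save(f,"w33.png"); print(status.observe()["force"])
go(.5090,.0915,.044,-95.1)
```

```text
[ 0.44559289  0.81318955 -1.14816101]
now [0.51   0.0912 0.0563] jawyaw -95.1 q7 -1.18 tilt [ 0.002  0.    -1.   ] -> d [-0.04 -0.01  0.49] turn 0.0 t 32.63
```

View pics/w33.png

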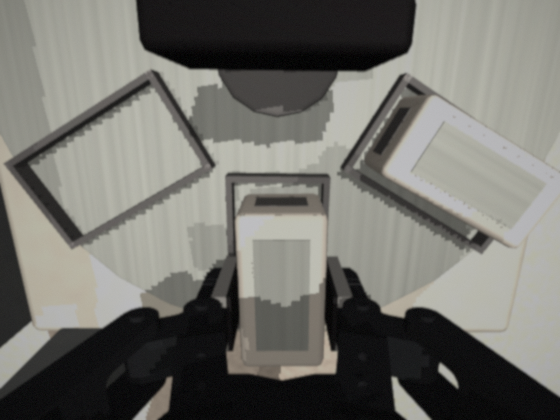

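>>> {"method": "send_rows", "body": {
  "deltas": [
    {"x":-0.03,"y":-0.03,"z":0.15,"turn":0,"jaw":-1},
    {"x":-0.03,"y":-0.03,"z":0.3,"turn":0,"jaw":-1},
    {"x":-0.03,"y":-0.03,"z":0.42,"turn":0,"jaw":-1},
    {"x":-0.03,"y":-0.03,"z":0.5,"turn":0,"jaw":-1},
    {"x":-0.03,"y":-0.03,"z":0.5,"turn":0,"jaw":-1}
  ]
}}

```text
time: 33.05
eef_pos: [0.5083, 0.0925, 0.0441]
tcp_rot: [-3.137, 0.138, 0.0]
force: [-1.6, 1.2, 9.9]
gripper_width: 0.0351
```

Run:
```python
from h import *
f=grab_frame("wrist");save(f,"w34.png"); print(status.observe()["force"])
go(.5090,.0915,.044,-95.1)
```

```text
[-2.15732687 -0.33048323  9.1899776 ]
now [0.5083 0.0925 0.0442] jawyaw -95.0 q7 -1.17 tilt [ 0.     0.002 -1.   ] -> d [0.03 0.04 0.01] turn 0.01 t 33.1
```

View pics/w34.png

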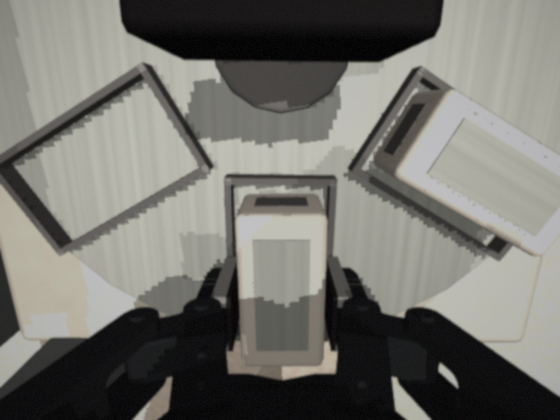

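>>> {"method": "send_rows", "body": {
  "deltas": [
    {"x":0,"y":0,"z":-0.03,"turn":0,"jaw":0.2},
    {"x":0,"y":0,"z":-0.03,"turn":0,"jaw":0.2},
    {"x":0,"y":0,"z":-0.03,"turn":0,"jaw":0.2},
    {"x":0,"y":0,"z":-0.03,"turn":0,"jaw":0.2},
    {"x":0,"y":0,"z":-0.6,"turn":0,"jaw":0.2},
    {"x":0,"y":0,"z":-2,"turn":0,"jaw":0.4},
    {"x":0,"y":0,"z":-3.5,"turn":0,"jaw":0.4},
    {"x":0,"y":0,"z":-4.5,"turn":0,"jaw":0.4}
  ]
}}

```text
time: 33.77
eef_pos: [0.5092, 0.0918, 0.1578]
tcp_rot: [3.138, -0.14, 0.004]
force: [0.6, -0.5, 0.4]
gripper_width: 0.0597
```

Run:
```python
from h import *
f=grab_frame("wrist");save(f,"w35.png"); print(status.observe()["force"])
t=grab_frame("top");im=cv2.convertScaleAbs(t["img"],alpha=1.5,beta=0)
save(im,"t35.png",(335,130,480,300),3.5)
go(.6026,-.3234,.13,-15.6)
```

```text
[ 1.95816574 -1.02071308  2.66944223]
now [0.5115 0.0918 0.1593] jawyaw -95.1 q7 -1.32 tilt [ 0.009  0.001 -1.   ] -> d [ 5.09 16.22  1.19] turn -15.9 t 33.87
```

View pics/w35.png

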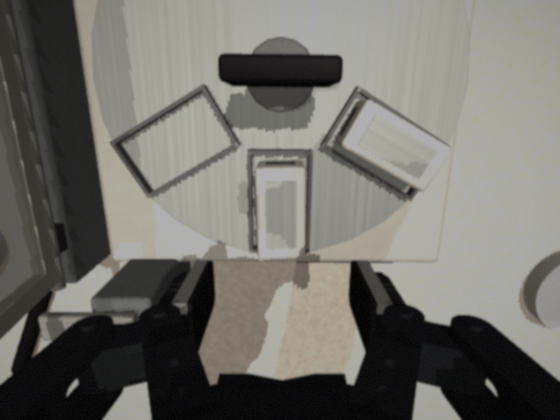

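View pics/t35.png

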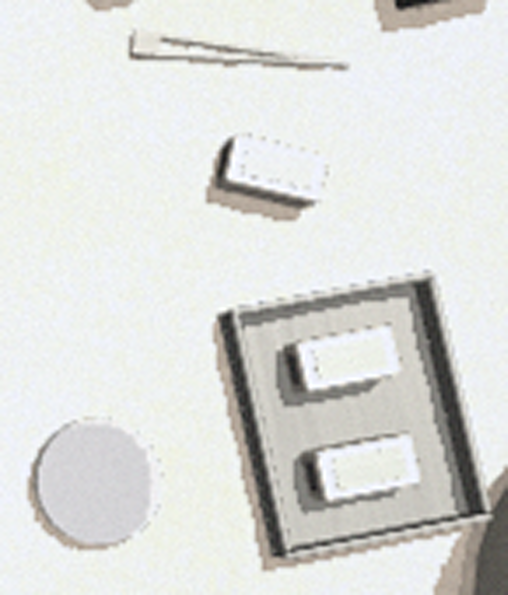

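>>> {"method": "send_rows", "body": {
  "deltas": [
    {"x":0.3,"y":1,"z":-0.2,"turn":-1,"jaw":0.3},
    {"x":5.1,"y":16.2,"z":-0.2,"turn":-15.9,"jaw":0.3},
    {"x":5.1,"y":16.2,"z":-0.2,"turn":-15.9,"jaw":0.3},
    {"x":5.1,"y":16.2,"z":0.2,"turn":-15.9,"jaw":0.3},
    {"x":5.1,"y":16.2,"z":0.5,"turn":-15.9,"jaw":0.3},
    {"x":5.1,"y":16.2,"z":1,"turn":-15.9,"jaw":0.3},
    {"x":5.1,"y":16.2,"z":1.1,"turn":-15.9,"jaw":0.3},
    {"x":5.1,"y":16.2,"z":1.1,"turn":-15.9,"jaw":0.3}
  ]
}}

```text
time: 34.53
eef_pos: [0.5759, -0.2186, 0.1399]
tcp_rot: [-2.841, -1.337, 0.001]
force: [0.1, 0.8, 0.7]
gripper_width: 0.0555
```

Run:
```python
from h import *
go(.5988,-.3369,.13,-15.6)
```

```text
now [ 0.5759 -0.2186  0.1399] jawyaw -39.6 q7 -0.04 tilt [-0.002  0.001 -1.   ] -> d [-3.06  3.72  0.39] turn -4.8 t 34.53
```

>>> {"method": "send_rows", "body": {
  "deltas": [
    {"x":-3,"y":3.5,"z":0.3,"turn":-4.8,"jaw":0.3},
    {"x":-3,"y":3.5,"z":0.3,"turn":-4.8,"jaw":0.3},
    {"x":-3,"y":3.5,"z":0.3,"turn":-4.8,"jaw":0.3},
    {"x":-3,"y":3.5,"z":0.3,"turn":-4.8,"jaw":0.3},
    {"x":-3,"y":3.5,"z":0.3,"turn":-4.8,"jaw":0.3},
    {"x":-3,"y":3.5,"z":0.3,"turn":-4.8,"jaw":0.3}
  ]
}}

```text
time: 35.03
eef_pos: [0.5947, -0.3297, 0.1323]
tcp_rot: [-2.507, -1.888, -0.001]
force: [0.7, 0.9, -0.5]
gripper_width: 0.0554
```

Run:
```python
from h import *
f=grab_frame("wrist");save(f,"w36.png",None,1.4); print(f["position"])
go(.5988,-.3369,-.012,-15.6)
```

```text
[ 0.61442421 -0.26083789  0.30064664]
now [ 0.5954 -0.3285  0.1328] jawyaw -15.9 q7 0.42 tilt [-0.001  0.003 -1.   ] -> d [-0.3   0.23  5.79] turn -0.06 t 35.08
```

View pics/w36.png

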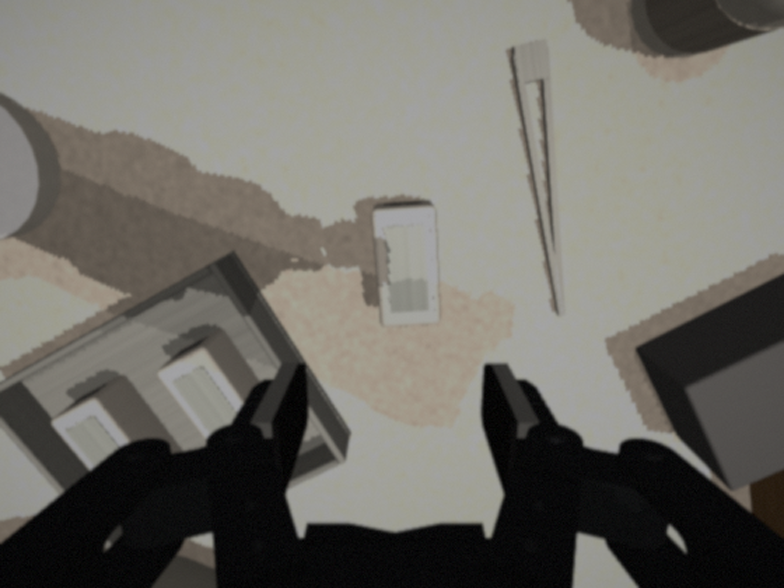

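Run:
```python
from h import *
f=grab_frame("wrist")
Q=np.array([onz(f,u/1.4,v/1.4,.036)[:2] for u,v in [(374,208),(437,206),(440,323),(382,326)]])
c=Q.mean(0); l=(Q[0]+Q[1]-Q[2]-Q[3])/2; y=np.degrees(np.arctan2(l[1],l[0])); print(c,np.linalg.norm(l),np.linalg.norm((Q[1]+Q[2]-Q[0]-Q[3])/2),y)
t=c-.014*l/np.linalg.norm(l); print(t)
go(t[0],t[1],-.012,y-90)
```

```text
[ 0.60468254 -0.32236427] 0.06803548444352064 0.03409172646877458 77.2191867501176
[ 0.60158543 -0.3360174 ]
now [ 0.5957 -0.3282  0.1332] jawyaw -15.8 q7 0.42 tilt [-0.001  0.002 -1.   ] -> d [-0.25  0.32  5.81] turn -0.61 t 35.13
```

>>> {"method": "send_rows", "body": {
  "deltas": [
    {"x":-0.25,"y":0.3,"z":1,"turn":-0.5,"jaw":0.3},
    {"x":-0.25,"y":0.3,"z":2.4,"turn":-0.5,"jaw":0.3},
    {"x":-0.25,"y":0.3,"z":3.6,"turn":-0.5,"jaw":0.3},
    {"x":-0.25,"y":0.3,"z":4.7,"turn":-0.5,"jaw":0.3},
    {"x":-0.25,"y":0.3,"z":5.4,"turn":-0.5,"jaw":0.3},
    {"x":-0.25,"y":0.3,"z":5.7,"turn":-0.5,"jaw":0.3},
    {"x":-0.25,"y":0.3,"z":5.75,"turn":-0.5,"jaw":0.3}
  ]
}}

```text
time: 35.72
eef_pos: [0.6002, -0.3361, -0.0117]
tcp_rot: [-2.461, -1.946, 0.001]
force: [0.2, 0.1, 0.7]
gripper_width: 0.0555
```

Run:
```python
from h import *
f=grab_frame("wrist");save(f,"w37.png"); print(status.observe()["force"])
go(.6016,-.3360,-.012,-12.8)
```

```text
[ 0.45638874  0.11269437 -0.06122624]
now [ 0.601  -0.3373 -0.0102] jawyaw -13.3 q7 0.51 tilt [-0.001  0.001 -1.   ] -> d [0.05 0.01 0.07] turn -0.11 t 35.77
```

View pics/w37.png

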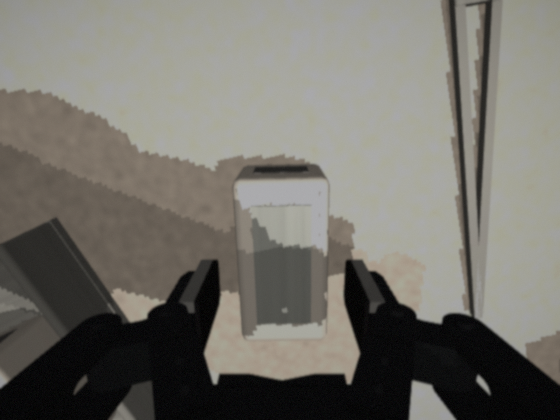

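>>> {"method": "send_rows", "body": {
  "deltas": [
    {"x":0,"y":0,"z":0.03,"turn":0,"jaw":-1},
    {"x":0,"y":0,"z":0.03,"turn":0,"jaw":-1},
    {"x":0,"y":0,"z":0.03,"turn":0,"jaw":-1},
    {"x":0,"y":0,"z":0.03,"turn":0,"jaw":-1},
    {"x":0,"y":0,"z":0.03,"turn":0,"jaw":-1},
    {"x":0,"y":0,"z":0.03,"turn":0,"jaw":-1},
    {"x":0,"y":0,"z":0.03,"turn":0,"jaw":-1},
    {"x":0,"y":0,"z":0.03,"turn":0,"jaw":-1}
  ]
}}

```text
time: 36.43
eef_pos: [0.6021, -0.3395, -0.0085]
tcp_rot: [2.463, 1.944, 0.003]
force: [0.6, 1.1, 5.9]
gripper_width: 0.0352
```

>>> {"method": "send_rows", "body": {
  "deltas": [
    {"x":0,"y":0,"z":0,"turn":0,"jaw":-1},
    {"x":0,"y":0,"z":-0.5,"turn":0,"jaw":-1},
    {"x":0,"y":0,"z":-1.4,"turn":0,"jaw":-1},
    {"x":0,"y":0,"z":-2.8,"turn":0,"jaw":-1},
    {"x":0,"y":0,"z":-4.4,"turn":0,"jaw":-1},
    {"x":0,"y":0,"z":-6,"turn":0,"jaw":-1},
    {"x":0,"y":0,"z":-7,"turn":0,"jaw":-1},
    {"x":0,"y":0,"z":-7,"turn":0,"jaw":-1}
  ]
}}

```text
time: 37.1
eef_pos: [0.6038, -0.3418, 0.173]
tcp_rot: [2.456, 1.937, 0.007]
force: [1.0, -1.3, -0.8]
gripper_width: 0.0352
```

Run:
```python
from h import *
f=grab_frame("wrist");save(f,"w38.png"); print(status.observe()["force"])
s=status.observe(); p=np.array(s["eef_pos"]); Rt=R.from_rotvec(s["tcp_rot"])
go(.5692,.1552,.165,24.9)
```

```text
[-0.98580119 -0.13031393 -0.54314464]
now [ 0.6022 -0.3405  0.1692] jawyaw -13.5 q7 0.45 tilt [ 0.007 -0.004 -1.   ] -> d [18.98 -5.9   0.07] turn -7.67 t 37.15
```

View pics/w38.png

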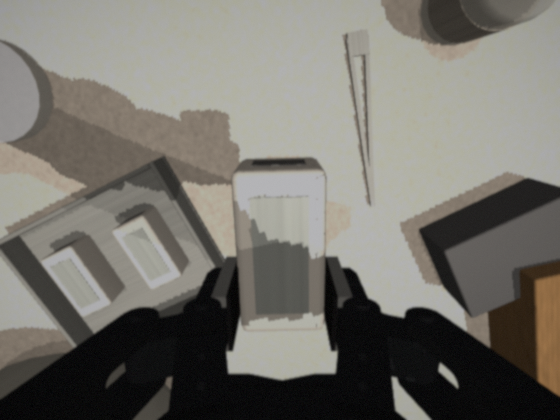

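>>> {"method": "send_rows", "body": {
  "deltas": [
    {"x":0.5,"y":-0.2,"z":0,"turn":-0.5,"jaw":-1},
    {"x":1.8,"y":-0.6,"z":0,"turn":-1.5,"jaw":-1},
    {"x":18.8,"y":-5.8,"z":0,"turn":-7.6,"jaw":-1},
    {"x":18.8,"y":-5.8,"z":0,"turn":-7.6,"jaw":-1},
    {"x":18.8,"y":-5.8,"z":0,"turn":-7.6,"jaw":-1},
    {"x":18.8,"y":-5.8,"z":0,"turn":-7.6,"jaw":-1},
    {"x":18.8,"y":-5.8,"z":0,"turn":-7.6,"jaw":-1},
    {"x":18.8,"y":-5.8,"z":0,"turn":-7.6,"jaw":-1}
  ]
}}

```text
time: 37.82
eef_pos: [0.5789, -0.0401, 0.163]
tcp_rot: [-1.695, -2.641, 0.003]
force: [0.4, 0.4, -0.9]
gripper_width: 0.0346
```

Run:
```python
from h import *
go(.5692,.1552,.165,24.9)
```

```text
now [ 0.5789 -0.0401  0.163 ] jawyaw 24.6 q7 0.58 tilt [-0.004  0.001 -1.   ] -> d [ 7.26  2.9  -0.08] turn -0.06 t 37.82
```

>>> {"method": "send_rows", "body": {
  "deltas": [
    {"x":1.6,"y":0.6,"z":-0.1,"turn":0,"jaw":-1},
    {"x":3.1,"y":1.2,"z":-0.1,"turn":0,"jaw":-1},
    {"x":4.6,"y":1.8,"z":-0.1,"turn":0,"jaw":-1},
    {"x":5.9,"y":2.3,"z":-0.1,"turn":0,"jaw":-1},
    {"x":6.8,"y":2.6,"z":-0.1,"turn":0,"jaw":-1},
    {"x":6.9,"y":2.7,"z":-0.1,"turn":0,"jaw":-1},
    {"x":6.9,"y":2.7,"z":-0.1,"turn":0,"jaw":-1}
  ]
}}

```text
time: 38.4
eef_pos: [0.5689, 0.1456, 0.1653]
tcp_rot: [-1.689, -2.645, 0.003]
force: [0.4, -0.3, -0.6]
gripper_width: 0.0354
```

Run:
```python
from h import *
f=grab_frame("wrist");save(f,"w39.png")
go(.5692,.1552,.057,24.9)
s=status.observe(); p=np.array(s["eef_pos"]); Rt=R.from_rotvec(s["tcp_rot"])
for u,v in [(281,173),(283,330)]: print(Rt.inv().apply(onz(f,u,v,p[2]+.046)-p))
A=np.array([.602,.0845])
for a in (114.9,174.9,234.9):
    d=np.array([np.cos(np.radians(a)),np.sin(np.radians(a))]); n=np.array([-d[1],d[0]])
    print(a,[tuple(int(x) for x in proj(f,[*(A+r*d+t*n),.065])) for r,t in ((.0515,-.022),(.0515,.022),(.1325,.022),(.1325,-.022))])
```

```text
now [0.5695 0.1426 0.1656] jawyaw 24.6 q7 0.26 tilt [-0.003 -0.002 -1.   ] -> d [0.46 0.21 4.34] turn -0.05 t 38.45
[ 0.05283277 -0.00070952 -0.04601397]
[-0.01251264  0.00039897 -0.04599782]
114.9 [(315, 222), (261, 222), (259, 120), (318, 120)]
174.9 [(247, 229), (223, 271), (136, 226), (158, 181)]
234.9 [(224, 285), (250, 323), (176, 360), (148, 325)]
```

View pics/w39.png

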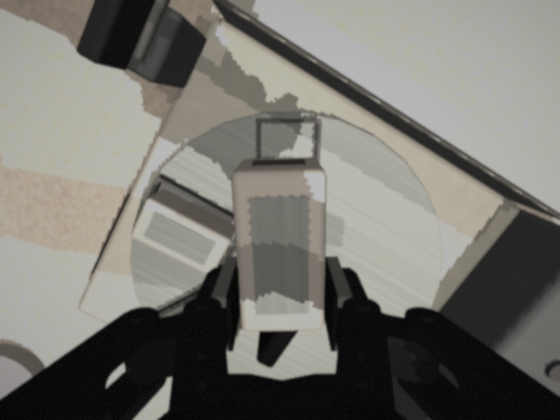

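>>> {"method": "send_rows", "body": {
  "deltas": [
    {"x":0.2,"y":0.15,"z":0.5,"turn":0,"jaw":-1},
    {"x":0.22,"y":0.17,"z":1.5,"turn":0,"jaw":-1},
    {"x":0.22,"y":0.17,"z":2.4,"turn":0,"jaw":-1},
    {"x":0.22,"y":0.17,"z":3.2,"turn":0,"jaw":-1},
    {"x":0.22,"y":0.17,"z":3.8,"turn":0,"jaw":-1},
    {"x":0.22,"y":0.17,"z":4.1,"turn":0,"jaw":-1},
    {"x":0.22,"y":0.17,"z":4.1,"turn":0,"jaw":-1},
    {"x":0.22,"y":0.17,"z":4.1,"turn":0,"jaw":-1}
  ]
}}

```text
time: 39.12
eef_pos: [0.5724, 0.1484, 0.0641]
tcp_rot: [-1.701, -2.641, 0.002]
force: [-0.0, -0.5, -0.1]
gripper_width: 0.0351
```

Run:
```python
from h import *
f=grab_frame("wrist");save(f,"w40.png"); print(status.observe()["force"])
go(.5713,.1507,.046,24.9)
```

```text
[-0.49581185  0.50243699 -0.67892143]
now [0.573  0.1489 0.0649] jawyaw 24.5 q7 0.28 tilt [ 0.001 -0.    -1.   ] -> d [ 0.09 -0.03  0.76] turn -0.08 t 39.17
```

View pics/w40.png

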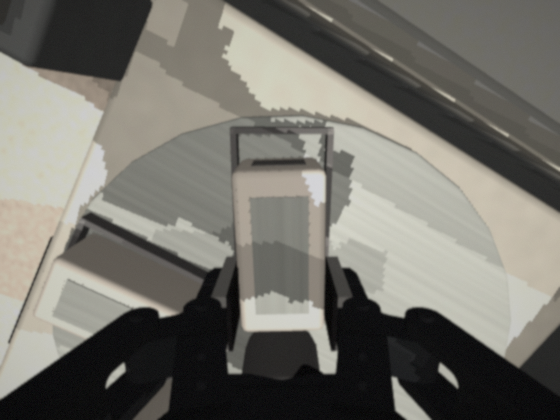

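>>> {"method": "send_rows", "body": {
  "deltas": [
    {"x":0.08,"y":0.02,"z":0.2,"turn":-0.08,"jaw":-1},
    {"x":0.1,"y":0.02,"z":0.45,"turn":-0.08,"jaw":-1},
    {"x":0.1,"y":0.02,"z":0.65,"turn":-0.08,"jaw":-1},
    {"x":0.1,"y":0.02,"z":0.74,"turn":-0.08,"jaw":-1},
    {"x":0.1,"y":0.02,"z":0.74,"turn":-0.08,"jaw":-1}
  ]
}}

```text
time: 39.58
eef_pos: [0.5723, 0.1528, 0.0465]
tcp_rot: [1.688, 2.649, 0.003]
force: [-0.8, 1.4, 2.0]
gripper_width: 0.0352
```

Run:
```python
from h import *
f=grab_frame("wrist");save(f,"w41.png"); print(status.observe()["force"])
go(.5713,.1507,.046,24.9)
```

```text
[-0.5393658  -0.03731165  3.02856231]
now [0.5723 0.1528 0.0465] jawyaw 25.0 q7 0.28 tilt [ 0.001  0.001 -1.   ] -> d [-0.06 -0.07  0.02] turn 0.02 t 39.63
```

View pics/w41.png

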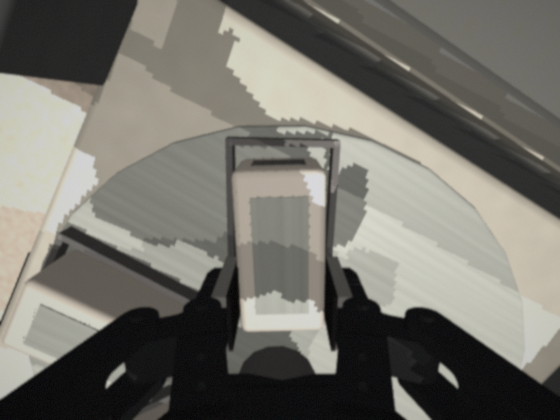

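>>> {"method": "send_rows", "body": {
  "deltas": [
    {"x":0,"y":0,"z":0,"turn":0,"jaw":0.2},
    {"x":0,"y":0,"z":0,"turn":0,"jaw":0.2},
    {"x":0,"y":0,"z":0,"turn":0,"jaw":0.2},
    {"x":0,"y":0,"z":0,"turn":0,"jaw":0.2},
    {"x":0,"y":0,"z":-0.6,"turn":0,"jaw":0.2},
    {"x":0,"y":0,"z":-2,"turn":0,"jaw":0.2},
    {"x":0,"y":0,"z":-3.5,"turn":0,"jaw":0.2},
    {"x":0,"y":0,"z":-4.5,"turn":0,"jaw":0.2}
  ]
}}

```text
time: 40.3
eef_pos: [0.5728, 0.1522, 0.1614]
tcp_rot: [1.688, 2.647, 0.003]
force: [0.1, -0.2, -0.7]
gripper_width: 0.0512
```

Run:
```python
from h import *
f=grab_frame("wrist");save(f,"w42.png"); print(status.observe()["force"])
go(.602,.0845,.15,-5.1)
```

```text
[ 1.00398925 -1.10836799  3.00254896]
now [0.576  0.1528 0.1662] jawyaw 24.9 q7 0.25 tilt [ 0.012  0.003 -1.   ] -> d [-2.92 -0.22  0.65] turn 6.01 t 40.35
```

View pics/w42.png

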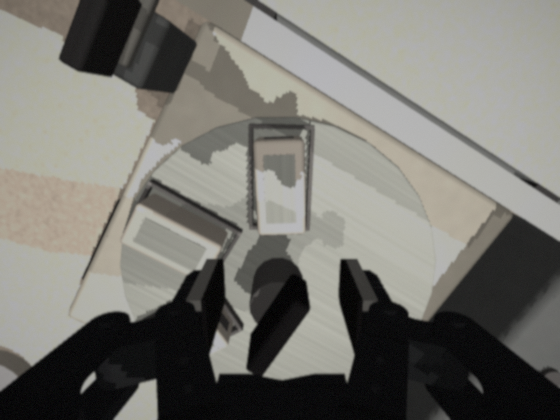

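>>> {"method": "send_rows", "body": {
  "deltas": [
    {"x":-0.8,"y":0,"z":0,"turn":1.4,"jaw":0.1},
    {"x":-2.2,"y":-0.1,"z":0.2,"turn":2.8,"jaw":0.1},
    {"x":-2.9,"y":-0.15,"z":0.4,"turn":4.2,"jaw":0.1},
    {"x":-2.9,"y":-0.15,"z":0.5,"turn":5.6,"jaw":0.1},
    {"x":-2.9,"y":-0.15,"z":0.5,"turn":6,"jaw":0.1},
    {"x":-2.9,"y":-0.15,"z":0.5,"turn":6,"jaw":0.1},
    {"x":-2.9,"y":-0.15,"z":0.5,"turn":6,"jaw":0.1}
  ]
}}

```text
time: 40.93
eef_pos: [0.5986, 0.085, 0.1456]
tcp_rot: [-2.315, -2.123, 0.001]
force: [-0.0, 0.7, 0.6]
gripper_width: 0.0467
```

Run:
```python
from h import *
f=grab_frame("wrist");save(f,"w43.png")
go(.602,.0845,.083,-5.1)
```

```text
now [0.5987 0.0852 0.1457] jawyaw -4.9 q7 -0.05 tilt [-0.  0. -1.] -> d [-0.02  0.13  2.51] turn 0.03 t 40.98
```

View pics/w43.png

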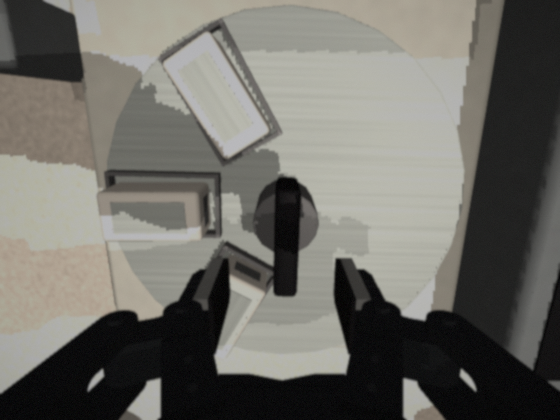

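>>> {"method": "send_rows", "body": {
  "deltas": [
    {"x":0,"y":0.13,"z":0.6,"turn":0,"jaw":0.1},
    {"x":0,"y":0.13,"z":1.4,"turn":0,"jaw":0.1},
    {"x":0,"y":0.13,"z":2.1,"turn":0,"jaw":0.1},
    {"x":0,"y":0.13,"z":2.45,"turn":0,"jaw":0.1},
    {"x":0,"y":0.13,"z":2.45,"turn":0,"jaw":0.1},
    {"x":0,"y":0.13,"z":2.45,"turn":0,"jaw":-0.4}
  ]
}}

```text
time: 41.48
eef_pos: [0.6022, 0.0847, 0.0848]
tcp_rot: [-2.316, -2.122, 0.0]
force: [-0.2, 0.1, -0.3]
gripper_width: 0.0359
```

Run:
```python
from h import *
f=grab_frame("wrist");save(f,"w44.png")
go(.602,.0845,.083,-5.1); print(status.observe()["force"])
```

```text
now [0.6028 0.0846 0.0855] jawyaw -5.0 q7 -0.02 tilt [ 0.002  0.    -1.   ] -> d [-0.01 -0.03  0.1 ] turn 0.02 t 41.53
[-0.06912577  0.66165627  0.36509568]
```

View pics/w44.png

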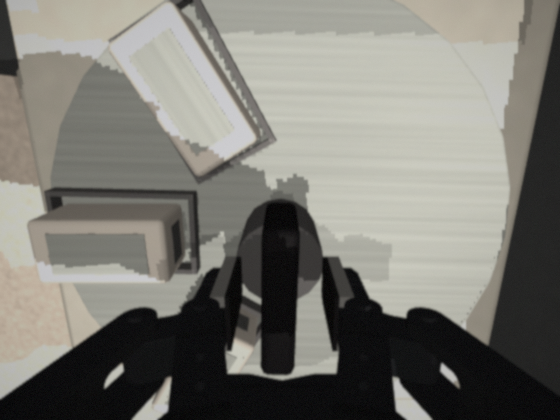

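>>> {"method": "send_rows", "body": {
  "deltas": [
    {"x":0,"y":0,"z":0,"turn":0,"jaw":-1},
    {"x":0,"y":0,"z":0,"turn":0,"jaw":-1},
    {"x":0,"y":0,"z":0,"turn":0,"jaw":-1},
    {"x":0,"y":0,"z":0,"turn":0,"jaw":-1},
    {"x":0,"y":0,"z":0,"turn":0,"jaw":-1},
    {"x":0,"y":0,"z":0,"turn":0.5,"jaw":-1},
    {"x":0,"y":0,"z":0,"turn":1.3,"jaw":-1},
    {"x":0,"y":0,"z":0,"turn":2.3,"jaw":-1}
  ],
  "force": 50
}}

```text
time: 42.2
eef_pos: [0.6012, 0.0848, 0.086]
tcp_rot: [-2.519, -1.875, 0.001]
force: [-4.3, 0.3, 5.3]
gripper_width: 0.013
```

>>> {"method": "send_rows", "body": {
  "deltas": [
    {"x":0,"y":0,"z":0,"turn":1,"jaw":-1},
    {"x":0,"y":0,"z":0,"turn":2,"jaw":-1},
    {"x":0,"y":0,"z":0,"turn":3,"jaw":-1},
    {"x":0,"y":0,"z":0,"turn":4,"jaw":-1},
    {"x":0,"y":0,"z":0,"turn":5,"jaw":-1},
    {"x":0,"y":0,"z":0,"turn":6,"jaw":-1},
    {"x":0,"y":0,"z":0,"turn":7,"jaw":-1},
    {"x":0,"y":0,"z":0,"turn":8,"jaw":-1}
  ]
}}

```text
time: 42.87
eef_pos: [0.6015, 0.0846, 0.086]
tcp_rot: [-3.009, -0.899, 0.001]
force: [-3.5, -0.5, 4.2]
gripper_width: 0.0129
```

>>> {"method": "send_rows", "body": {
  "deltas": [
    {"x":0,"y":0,"z":0,"turn":1,"jaw":-1},
    {"x":0,"y":0,"z":0,"turn":2,"jaw":-1},
    {"x":0,"y":0,"z":0,"turn":3,"jaw":-1},
    {"x":0,"y":0,"z":0,"turn":4,"jaw":-1},
    {"x":0,"y":0,"z":0,"turn":5,"jaw":-1},
    {"x":0,"y":0,"z":0,"turn":6,"jaw":-1},
    {"x":0,"y":0,"z":0,"turn":6.6,"jaw":-1},
    {"x":0,"y":0,"z":0,"turn":7,"jaw":-1}
  ]
}}

```text
time: 43.53
eef_pos: [0.6016, 0.0843, 0.086]
tcp_rot: [-3.141, 0.046, 0.001]
force: [-4.4, -1.2, 5.5]
gripper_width: 0.0132
```

Run:
```python
from h import *
go(.602,.0845,.083,-95.1); print(status.observe()["force"],status.observe()["wrist_torque"])
```

```text
now [0.6016 0.0843 0.086 ] jawyaw -91.7 q7 -1.21 tilt [-0.001  0.    -1.   ] -> d [ 0.02 -0.01  0.12] turn 0.69 t 43.53
[-4.4364368  -1.15604293  5.52922507] [-0.045984    0.71852153 -0.0137093 ]
```

>>> {"method": "send_rows", "body": {
  "deltas": [
    {"x":0,"y":0,"z":0,"turn":0.5,"jaw":-1},
    {"x":0,"y":0,"z":0,"turn":0.8,"jaw":-1},
    {"x":0,"y":0,"z":0,"turn":1,"jaw":-1},
    {"x":0,"y":0,"z":0,"turn":1,"jaw":-1},
    {"x":0,"y":0,"z":0,"turn":1,"jaw":-1}
  ]
}}

```text
time: 43.95
eef_pos: [0.6017, 0.0842, 0.086]
tcp_rot: [3.136, -0.171, -0.001]
force: [-4.5, -1.5, 5.1]
gripper_width: 0.0132
```

Run:
```python
from h import *
go(.602,.0845,.083,-95.1); print(status.observe()["force"],status.observe()["wrist_torque"])
```

```text
now [0.6017 0.0842 0.086 ] jawyaw -96.2 q7 -1.27 tilt [-0.001 -0.001 -1.   ] -> d [ 0.01 -0.01  0.12] turn -0.23 t 43.95
[-4.48388351 -1.4536265   5.12307694] [-0.10627915  0.72168649  0.87120493]
```

>>> {"method": "send_rows", "body": {
  "deltas": [
    {"x":0,"y":0,"z":0,"turn":-0.2,"jaw":0},
    {"x":0,"y":0,"z":0,"turn":-0.2,"jaw":0},
    {"x":0,"y":0,"z":0,"turn":-0.2,"jaw":0},
    {"x":0,"y":0,"z":-1,"turn":-0.2,"jaw":0},
    {"x":0,"y":0,"z":-2.5,"turn":-0.2,"jaw":0},
    {"x":0,"y":0,"z":-4,"turn":-0.2,"jaw":0},
    {"x":0,"y":0,"z":-5.5,"turn":-0.2,"jaw":0},
    {"x":0,"y":0,"z":-6,"turn":-0.2,"jaw":0}
  ]
}}

```text
time: 44.62
eef_pos: [0.6055, 0.0835, 0.241]
tcp_rot: [-3.137, 0.153, -0.017]
force: [1.2, -0.6, 0.3]
gripper_width: 0.0427
```

Run:
```python
from h import *
f=grab_frame("wrist");save(f,"w45.png",None,1.4); print(status.observe()["force"])
t=grab_frame("top");save(cv2.convertScaleAbs(t["img"],alpha=1.5),"t45.png",(160,80,260,290),2.8)
g=grab_frame("side");save(cv2.convertScaleAbs(g["img"],alpha=1.3),"s45.png",(170,90,370,240),4)
```

```text
[ 0.5302871  -0.00156856  1.47790929]
```

View pics/w45.png

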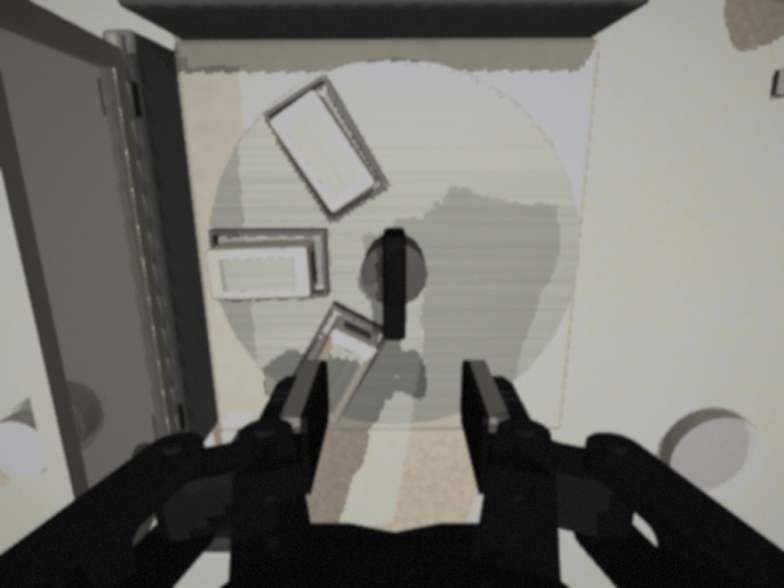

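View pics/s45.png

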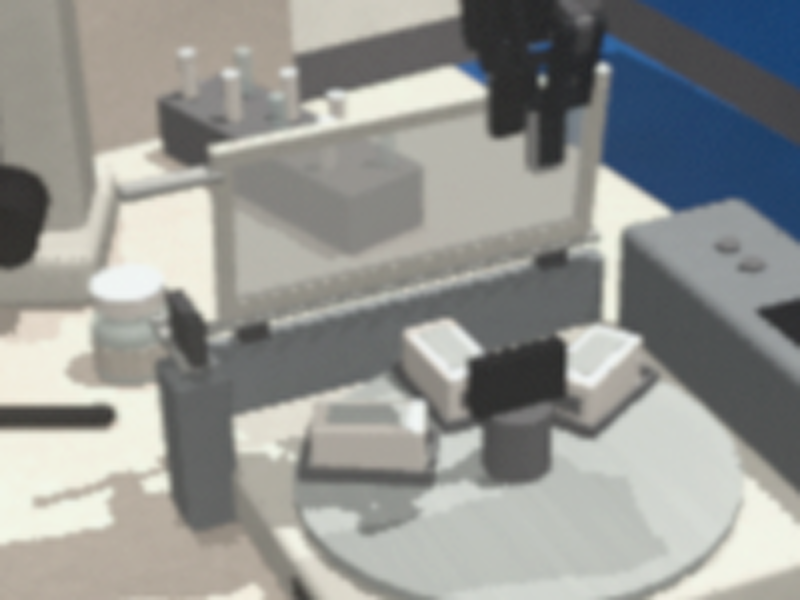

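View pics/t45.png

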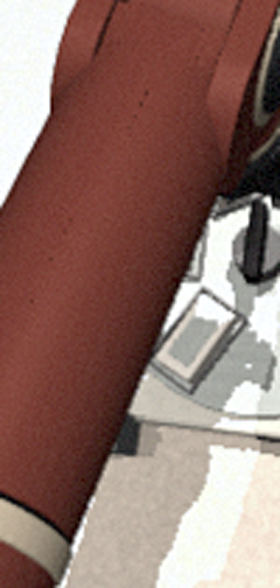

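Run:
```python
from h import *
np.set_printoptions(suppress=True,precision=4)
t=grab_frame("top"); g=grab_frame("side")
ps=R.from_euler("z",-5.1,degrees=True); A=np.array([.602,.0845,0])
an=lambda w:ps.inv().apply(w-A)
for nm,a,b in [("end",(167.7,238.3),(200,137.5)),("base",(170,211.7),(224.5,133.7))]:
    x,e=tri([ray(t,*a),ray(g,*b)]); print(nm,x,e,an(x))
im=cv2.imread("pics/top0.png"); save(cv2.convertScaleAbs(im,alpha=2),"tb.png",(155,80,235,270),3.1*1.0)
im=cv2.imread("pics/side0.png"); save(cv2.convertScaleAbs(im,alpha=1.5),"sb.png",(180,90,280,220),4.5)
```

```text
end [0.4234 0.2399 0.2255] [np.float64(0.001673167569985065), np.float64(0.0016731675699850777)] [-0.1917  0.1389  0.2255]
base [0.4818 0.2382 0.2206] [np.float64(0.002065409199422609), np.float64(0.0020654091994226713)] [-0.1333  0.1424  0.2206]
```

View pics/tb.png

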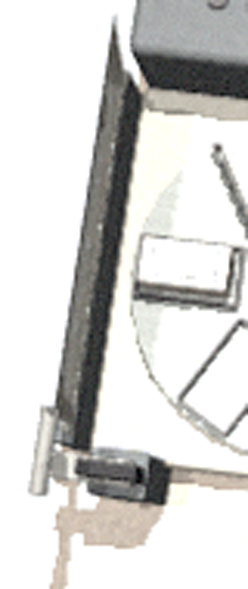

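View pics/sb.png

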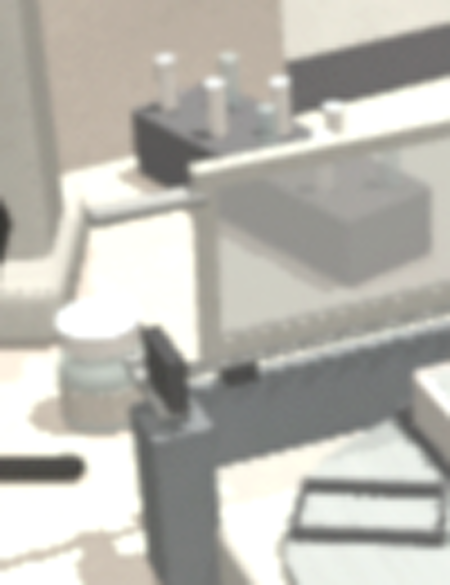

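Run:
```python
from h import *
np.set_printoptions(suppress=True,precision=4)
t=grab_frame("top"); g=grab_frame("side")
ps=R.from_euler("z",-5.1,degrees=True); A=np.array([.602,.0845,0])
an=lambda w:ps.inv().apply(w-A)
S=lambda u,v:(180+u/4.5,90+v/4.5)
for nm,p in [("botcorner",(208,375)),("hingeblk",(240,372)),("topcorner",(195,172)),("barend",(88,212)),("barbase",(205,198))]:
    for z in (.105,.108,.112,.223,.228): print(nm,z,an(onz(g,*S(*p),z)))
# button
T=lambda u,v:(155+u/3.1,80+v/3.1)
print("button fin ends top view z=.155", [an(onz(t,*T(*p),.155)) for p in [(75,466),(142,475),(140,488),(85,482)]])
print("fin side", [an(onz(g,*S(*p),.155)) for p in [(142,328),(180,358)]])
```

```text
botcorner 0.105 [-0.1331  0.1508  0.105 ]
botcorner 0.108 [-0.1346  0.146   0.108 ]
botcorner 0.112 [-0.1367  0.1395  0.112 ]
botcorner 0.223 [-0.1939 -0.0397  0.223 ]
botcorner 0.228 [-0.1965 -0.0478  0.228 ]
hingeblk 0.105 [-0.1156  0.1457  0.105 ]
hingeblk 0.108 [-0.1172  0.1409  0.108 ]
hingeblk 0.112 [-0.1193  0.1345  0.112 ]
hingeblk 0.223 [-0.1796 -0.0439  0.223 ]
hingeblk 0.228 [-0.1823 -0.052   0.228 ]
topcorner 0.105 [-0.049   0.4032  0.105 ]
topcorner 0.108 [-0.0509  0.3972  0.108 ]
topcorner 0.112 [-0.0535  0.3892  0.112 ]
topcorner 0.223 [-0.1251  0.1666  0.223 ]
topcorner 0.228 [-0.1283  0.1566  0.228 ]
barend 0.105 [-0.1311  0.3791  0.105 ]
barend 0.108 [-0.1326  0.3732  0.108 ]
barend 0.112 [-0.1347  0.3654  0.112 ]
barend 0.223 [-0.1923  0.147   0.223 ]
barend 0.228 [-0.1949  0.1371  0.228 ]
barbase 0.105 [-0.0564  0.3637  0.105 ]
barbase 0.108 [-0.0583  0.3579  0.108 ]
barbase 0.112 [-0.0609  0.3501  0.112 ]
barbase 0.223 [-0.1312  0.1343  0.223 ]
barbase 0.228 [-0.1344  0.1246  0.228 ]
button fin ends top view z=.155 [array([-0.1686,  0.1342,  0.155 ]), array([-0.1693,  0.0861,  0.155 ]), array([-0.1786,  0.0862,  0.155 ]), array([-0.179 ,  0.1255,  0.155 ])]
fin side [array([-0.1737,  0.1333,  0.155 ]), array([-0.1661,  0.0934,  0.155 ])]
```

Run:
```python
from h import *
go(.4391,.2396,.255,-95.1)
```

```text
now [0.6012 0.085  0.2328] jawyaw -95.5 q7 -1.38 tilt [-0.003 -0.    -1.   ] -> d [-7.05 -5.53 -0.87] turn -0.09 t 44.97
```

>>> {"method": "send_rows", "body": {
  "deltas": [
    {"x":0,"y":0,"z":-0.9,"turn":0,"jaw":0},
    {"x":-7,"y":-5.5,"z":-0.9,"turn":-0.1,"jaw":0},
    {"x":-7,"y":-5.5,"z":-0.9,"turn":-0.1,"jaw":0},
    {"x":-7,"y":-5.5,"z":-0.9,"turn":-0.1,"jaw":0},
    {"x":-7,"y":-5.5,"z":-0.9,"turn":-0.1,"jaw":0},
    {"x":-7,"y":-5.5,"z":-0.9,"turn":-0.1,"jaw":0},
    {"x":-7,"y":-5.5,"z":-0.9,"turn":-0.1,"jaw":0},
    {"x":-7,"y":-5.5,"z":-0.9,"turn":-0.1,"jaw":0}
  ]
}}

```text
time: 45.63
eef_pos: [0.4369, 0.243, 0.2553]
tcp_rot: [-3.139, 0.123, 0.009]
force: [-0.2, -0.5, -0.2]
gripper_width: 0.0423
```

Run:
```python
from h import *
f=grab_frame("wrist");save(f,"w46.png",None,1.4); 
go(.4391,.2396,.176,-95.1)
print(proj(f,[.4391,.2396,.223]),proj(f,status.observe()["eef_pos"]))
```

```text
now [0.4393 0.2402 0.256 ] jawyaw -94.7 q7 -1.74 tilt [-0.002 -0.001 -1.   ] -> d [0.   0.02 3.2 ] turn 0.07 t 45.68
(np.float64(285.1333457854971), np.float64(225.1349959332125)) (np.float64(284.54107188036784), np.float64(245.93295246165675))
```

View pics/w46.png

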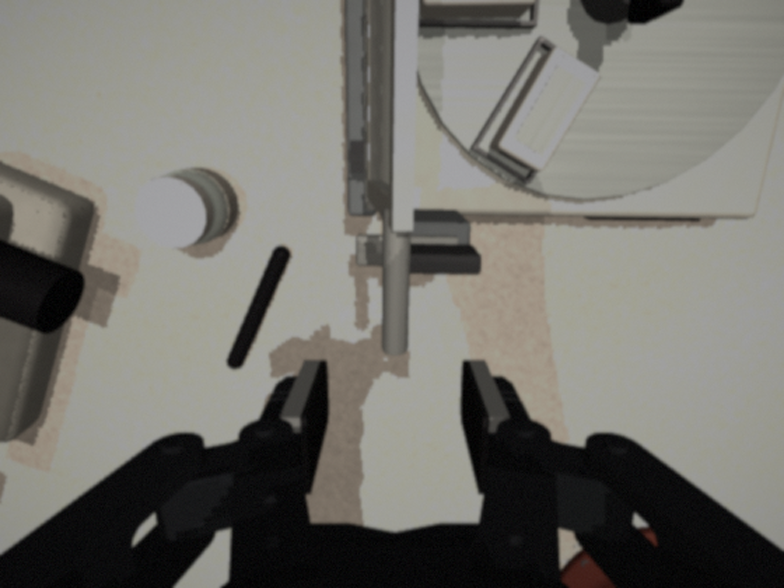

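>>> {"method": "send_rows", "body": {
  "deltas": [
    {"x":0.1,"y":0,"z":0.8,"turn":0.05,"jaw":0},
    {"x":0.1,"y":0,"z":1.7,"turn":0.05,"jaw":0},
    {"x":0.1,"y":0,"z":2.5,"turn":0.05,"jaw":0},
    {"x":0.1,"y":0,"z":3.0,"turn":0.05,"jaw":0},
    {"x":0.1,"y":0,"z":3.15,"turn":0.05,"jaw":0},
    {"x":0.1,"y":0,"z":3.15,"turn":0.05,"jaw":0}
  ]
}}

```text
time: 46.18
eef_pos: [0.4441, 0.2362, 0.1774]
tcp_rot: [3.135, -0.15, -0.002]
force: [-0.1, -0.4, 1.3]
gripper_width: 0.0427
```

Run:
```python
from h import *
f=grab_frame("wrist");save(f,"w47.png"); 
go(.442,.2394,.176,-95.1); print(status.observe()["force"])
g=grab_frame("side");save(cv2.convertScaleAbs(g["img"],alpha=1.5),"s47.png",(160,60,300,190),5)
```

```text
now [0.4447 0.2367 0.1784] jawyaw -95.4 q7 -1.65 tilt [ 0.    -0.001 -1.   ] -> d [-0.12 -0.1   0.1 ] turn -0.07 t 46.23
[ 0.78996853 -0.29431321  0.92358931]
```

View pics/w47.png

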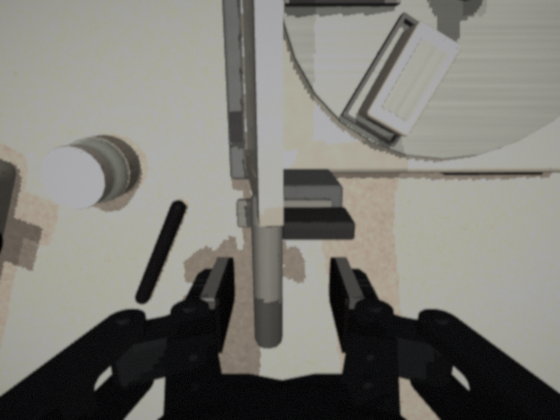

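View pics/s47.png

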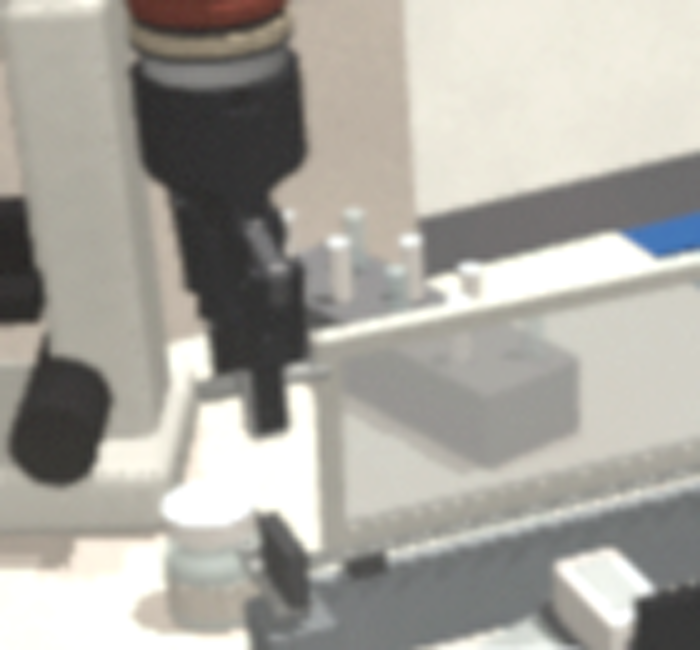

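>>> {"method": "send_rows", "body": {
  "deltas": [
    {"x":-0.1,"y":-0.2,"z":0,"turn":0,"jaw":-0.3},
    {"x":-0.1,"y":-0.2,"z":0,"turn":0,"jaw":-1},
    {"x":-0.1,"y":-0.2,"z":0,"turn":0,"jaw":-1},
    {"x":-0.1,"y":-0.2,"z":0,"turn":0,"jaw":-1},
    {"x":-0.1,"y":-0.2,"z":0,"turn":0,"jaw":-1},
    {"x":-0.1,"y":-0.2,"z":0,"turn":0,"jaw":-1},
    {"x":-0.1,"y":-0.2,"z":0,"turn":0,"jaw":-1}
  ],
  "force": 25
}}

```text
time: 46.87
eef_pos: [0.4419, 0.2438, 0.1791]
tcp_rot: [-3.137, 0.144, -0.001]
force: [-1.1, 0.7, 5.1]
gripper_width: 0.0108
```

Run:
```python
from h import *
go(.442,.2394,.176,-95.1); print(status.observe()["force"],status.observe()["gripper_width"])
s=status.observe(); ps=R.from_euler("z",-5.1,degrees=True); print(ps.inv().apply(np.array(s["eef_pos"])-[.602,.0845,0]))
f=grab_frame("wrist");save(f,"w48.png");
```

```text
now [0.4419 0.2438 0.1791] jawyaw -95.3 q7 -1.66 tilt [ 0.001  0.001 -1.   ] -> d [0.02 0.18 0.12] turn -0.03 t 46.87
[-1.09249269  0.70054569  5.05427499] 0.010773456901693252
[-0.17365284  0.14446092  0.17907332]
```

View pics/w48.png

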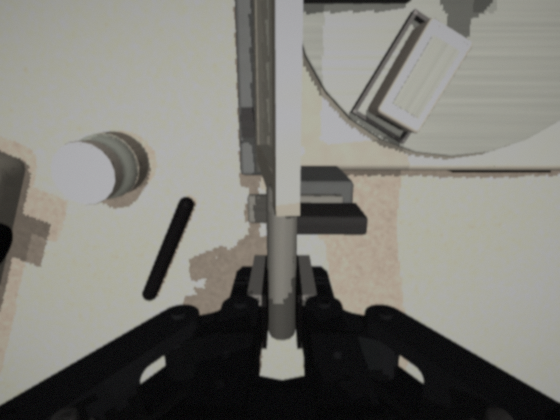

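>>> {"method": "send_rows", "body": {
  "deltas": [
    {"x":0,"y":0.2,"z":0,"turn":0,"jaw":-1},
    {"x":0,"y":0.45,"z":0.02,"turn":0,"jaw":-1},
    {"x":0,"y":0.7,"z":0.04,"turn":0,"jaw":-1},
    {"x":0,"y":0.95,"z":0.08,"turn":0,"jaw":-1},
    {"x":0,"y":1.2,"z":0.14,"turn":0,"jaw":-1},
    {"x":0,"y":1.45,"z":0.21,"turn":0,"jaw":-1},
    {"x":0,"y":1.67,"z":0.28,"turn":0,"jaw":-1},
    {"x":0,"y":1.67,"z":0.28,"turn":0,"jaw":-1}
  ]
}}

```text
time: 47.58
eef_pos: [0.4382, 0.2039, 0.1691]
tcp_rot: [-3.136, 0.144, -0.003]
force: [7.4, 7.1, -18.7]
gripper_width: 0.0109
```

```bash
cat > st.py <<'E'
from h import *
import sys
s=status.observe(); ps=R.from_euler("z",-5.1,degrees=True); print(ps.inv().apply(np.array(s["eef_pos"])-[.602,.0845,0]).round(4),"F",np.round(s["force"],1),"T",np.round(s["wrist_torque"],2),"w",round(s["gripper_width"],4),"q7",round(s["joint_positions"][6],2),"t",s["time"])
for n in sys.argv[1:]:
    c,o=n.split(":"); f=grab_frame(c)
    save(f,o+".png",None,1.2)
E
python3 st.py side:s49
```

```text
[-0.1737  0.1044  0.1691] F [  7.4   7.1 -18.7] T [ 1.64 -1.58 -0.06] w 0.0109 q7 -1.58 t 47.5833
```

View pics/s49.png

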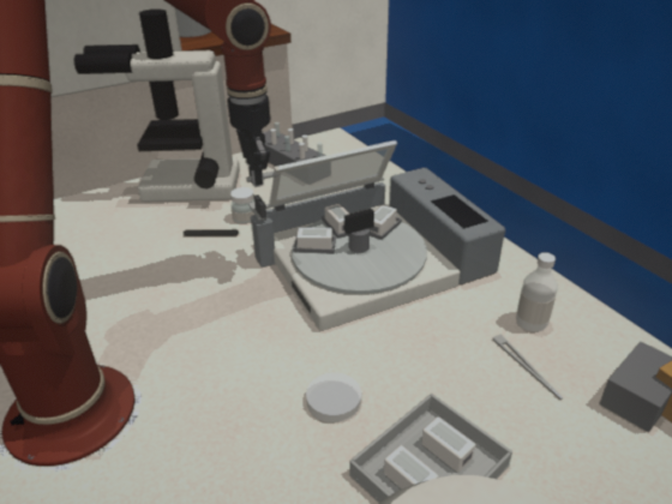

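>>> {"method": "send_rows", "body": {
  "deltas": [
    {"x":0,"y":0,"z":0.1,"turn":0,"jaw":-1},
    {"x":0,"y":0,"z":0.22,"turn":0,"jaw":-1},
    {"x":0,"y":0.18,"z":0.34,"turn":0,"jaw":-1},
    {"x":0,"y":0.35,"z":0.47,"turn":0,"jaw":-1},
    {"x":0,"y":0.35,"z":0.47,"turn":0,"jaw":-1}
  ]
}}

```text
time: 48.05
eef_pos: [0.4368, 0.1905, 0.1596]
tcp_rot: [3.136, -0.149, -0.0]
force: [0.3, -1.8, -1.1]
gripper_width: 0.0108
```

```bash
python3 st.py
```

```text
[-0.1739  0.0909  0.1596] F [ 0.3 -1.8 -1.1] T [-0.2  -0.2  -0.01] w 0.0108 q7 -1.55 t 48.05
```

>>> {"method": "send_rows", "body": {
  "deltas": [
    {"x":0,"y":0.19,"z":0.14,"turn":0,"jaw":-1},
    {"x":0,"y":0.38,"z":0.29,"turn":0,"jaw":-1},
    {"x":0,"y":0.53,"z":0.42,"turn":0,"jaw":-1},
    {"x":0,"y":0.67,"z":0.56,"turn":0,"jaw":-1},
    {"x":0,"y":0.81,"z":0.7,"turn":0,"jaw":-1},
    {"x":0,"y":0.94,"z":0.86,"turn":0,"jaw":-1},
    {"x":0,"y":0.94,"z":0.86,"turn":0,"jaw":-1}
  ]
}}

```text
time: 48.63
eef_pos: [0.4348, 0.1686, 0.1375]
tcp_rot: [3.137, -0.146, 0.0]
force: [1.5, -0.3, -1.6]
gripper_width: 0.0106
```

```bash
python3 st.py
```

```text
[-0.174   0.0689  0.1375] F [ 1.5 -0.3 -1.6] T [ 0.16 -0.27  0.06] w 0.0106 q7 -1.47 t 48.6333
```

>>> {"method": "send_rows", "body": {
  "deltas": [
    {"x":0,"y":0.13,"z":0.16,"turn":0,"jaw":-1},
    {"x":0,"y":0.25,"z":0.32,"turn":0,"jaw":-1},
    {"x":0,"y":0.36,"z":0.49,"turn":0,"jaw":-1},
    {"x":0,"y":0.46,"z":0.66,"turn":0,"jaw":-1},
    {"x":0,"y":0.56,"z":0.83,"turn":0,"jaw":-1},
    {"x":0,"y":0.65,"z":1.01,"turn":0,"jaw":-1},
    {"x":0,"y":0.73,"z":1.2,"turn":0,"jaw":-1},
    {"x":0,"y":0.8,"z":1.38,"turn":0,"jaw":-1}
  ]
}}

```text
time: 49.3
eef_pos: [0.4331, 0.15, 0.1032]
tcp_rot: [-3.138, 0.144, -0.0]
force: [0.9, 0.7, 1.5]
gripper_width: 0.0109
```

```bash
python3 st.py
```

```text
[-0.1741  0.0502  0.1032] F [0.9 0.7 1.5] T [ 0.41 -0.04 -0.03] w 0.0109 q7 -1.38 t 49.3
```

>>> {"method": "send_rows", "body": {
  "deltas": [
    {"x":0,"y":0.06,"z":0.19,"turn":0,"jaw":-1},
    {"x":0,"y":0.12,"z":0.38,"turn":0,"jaw":-1},
    {"x":0,"y":0.17,"z":0.58,"turn":0,"jaw":-1},
    {"x":0,"y":0.21,"z":0.78,"turn":0,"jaw":-1},
    {"x":0,"y":0.24,"z":0.95,"turn":0,"jaw":-1},
    {"x":0,"y":0.26,"z":1.1,"turn":0,"jaw":-1},
    {"x":0,"y":0.27,"z":1.22,"turn":0,"jaw":-1},
    {"x":0,"y":0.27,"z":1.3,"turn":0,"jaw":-1}
  ]
}}

```text
time: 49.97
eef_pos: [0.4325, 0.1432, 0.0709]
tcp_rot: [-3.138, 0.144, 0.0]
force: [-0.1, 4.4, 3.0]
gripper_width: 0.0107
```

```bash
python3 st.py side:s50
```

```text
[-0.1741  0.0434  0.0709] F [-0.1  4.4  3. ] T [ 1.02 -0.2   0.01] w 0.0107 q7 -1.3 t 49.9667
```

View pics/s50.png

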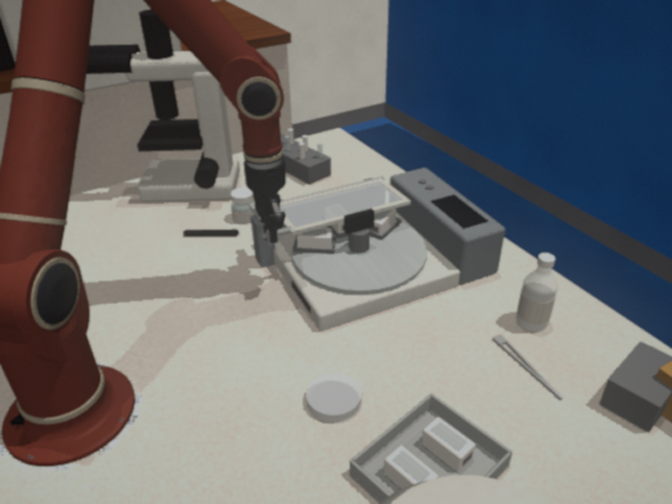

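>>> {"method": "send_rows", "body": {
  "deltas": [
    {"x":0,"y":-0.03,"z":0.05,"turn":0,"jaw":-1},
    {"x":0,"y":-0.05,"z":0.11,"turn":0,"jaw":-1},
    {"x":0,"y":-0.05,"z":0.17,"turn":0,"jaw":-1},
    {"x":0,"y":-0.05,"z":0.22,"turn":0,"jaw":-1},
    {"x":0,"y":-0.05,"z":0.22,"turn":0,"jaw":-1}
  ]
}}

```text
time: 50.43
eef_pos: [0.4324, 0.1431, 0.0655]
tcp_rot: [3.137, -0.146, 0.0]
force: [2.1, -0.6, -0.1]
gripper_width: 0.011
```

```bash
python3 st.py
```

```text
[-0.1741  0.0433  0.0655] F [ 2.1 -0.6 -0.1] T [ 0.06 -0.29  0.02] w 0.011 q7 -1.29 t 50.4333
```

>>> {"method": "send_rows", "body": {
  "deltas": [
    {"x":0,"y":0,"z":0.05,"turn":0,"jaw":-1},
    {"x":0,"y":0,"z":0.1,"turn":0,"jaw":-1},
    {"x":0,"y":0,"z":0.14,"turn":0,"jaw":-1},
    {"x":0,"y":0,"z":0.14,"turn":0,"jaw":-1}
  ]
}}

```text
time: 50.77
eef_pos: [0.4325, 0.1432, 0.0644]
tcp_rot: [-3.136, 0.147, -0.0]
force: [-5.2, -0.4, 25.3]
gripper_width: 0.011
```

```bash
python3 st.py
```

```text
[-0.174   0.0434  0.0644] F [-5.2 -0.4 25.3] T [-0.24  0.92 -0.03] w 0.011 q7 -1.29 t 50.7667
```

>>> {"method": "send_rows", "body": {
  "deltas": [
    {"x":0,"y":0,"z":-0.06,"turn":0,"jaw":-1},
    {"x":0,"y":0,"z":-0.06,"turn":0,"jaw":-0.2},
    {"x":0,"y":0,"z":-0.06,"turn":0,"jaw":-0.2},
    {"x":0,"y":0,"z":-0.06,"turn":0,"jaw":-0.2},
    {"x":0,"y":0,"z":-0.06,"turn":0,"jaw":-0.2},
    {"x":0,"y":0,"z":-0.06,"turn":0,"jaw":-0.2}
  ]
}}

```text
time: 51.27
eef_pos: [0.4314, 0.139, 0.064]
tcp_rot: [3.132, -0.153, -0.001]
force: [-2.9, -10.1, 10.5]
gripper_width: 0.0344
```

>>> {"method": "send_rows", "body": {
  "deltas": [
    {"x":0,"y":0,"z":-0.5,"turn":0,"jaw":-0.2},
    {"x":0,"y":0,"z":-1.2,"turn":0,"jaw":-0.2},
    {"x":0,"y":0,"z":-2.4,"turn":0,"jaw":-0.2},
    {"x":0,"y":0,"z":-3.8,"turn":0,"jaw":-0.2},
    {"x":0,"y":0,"z":-5,"turn":0,"jaw":-0.2},
    {"x":0,"y":0,"z":-5,"turn":0,"jaw":-0.2}
  ]
}}

```text
time: 51.77
eef_pos: [0.4352, 0.1441, 0.1927]
tcp_rot: [-3.136, 0.145, -0.011]
force: [0.4, -0.1, -0.5]
gripper_width: 0.0342
```

```bash
python3 st.py side:s51 wrist:w51
python3 - <<'E'
from h import *
ps=R.from_euler("z",-5.1,degrees=True); p=ps.apply([-.173,.110,0])+[.602,.0845,0]; print(p)
go(p[0],p[1],.17,-5.1)
f=grab_frame("wrist")
E
```

```text
[-0.1714  0.0445  0.1927] F [ 0.4 -0.1 -0.5] T [-0.   -0.05  0.04] w 0.0342 q7 -1.51 t 51.7667
[0.43946327 0.20944323 0.        ]
now [0.4319 0.1445 0.1887] jawyaw -95.2 q7 -1.51 tilt [-0.001  0.001 -1.   ] -> d [ 0.07 -2.61  0.75] turn 17.97 t 51.87
```

View pics/s51.png

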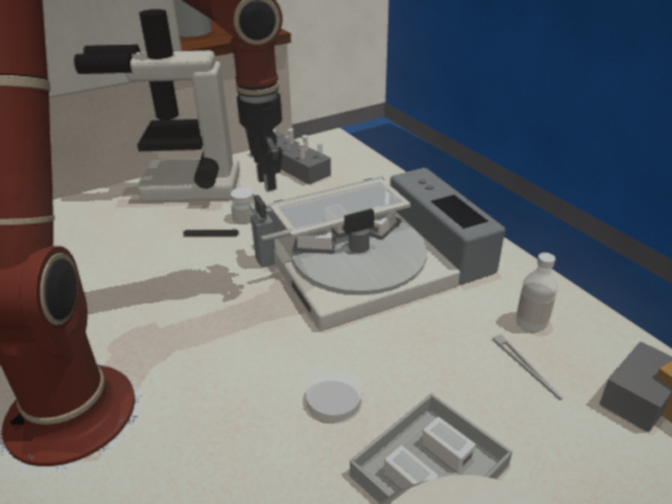

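View pics/w51.png

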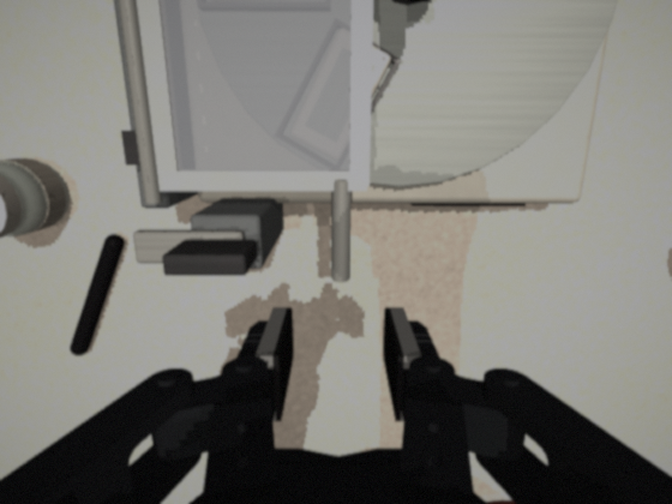

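>>> {"method": "send_rows", "body": {
  "deltas": [
    {"x":0,"y":-1,"z":0,"turn":-1.4,"jaw":-0.1},
    {"x":0,"y":-2.2,"z":0,"turn":-2.8,"jaw":0},
    {"x":0,"y":-2.6,"z":0,"turn":-4.2,"jaw":0},
    {"x":0,"y":-2.6,"z":0,"turn":-18,"jaw":0},
    {"x":0,"y":-2.6,"z":0,"turn":-18,"jaw":0},
    {"x":0,"y":-2.6,"z":0,"turn":-18,"jaw":0},
    {"x":0,"y":-2.6,"z":0,"turn":-18,"jaw":0},
    {"x":0,"y":-2.6,"z":0,"turn":-18,"jaw":0}
  ]
}}

```text
time: 52.58
eef_pos: [0.4366, 0.2084, 0.1865]
tcp_rot: [2.825, 1.374, -0.009]
force: [1.0, -0.1, -0.5]
gripper_width: 0.0425
```

Run:
```python
from h import *
go(.4395,.2094,.185,-5.1)
```

```text
now [0.4366 0.2084 0.1865] jawyaw -38.1 q7 -0.82 tilt [-0.005 -0.002 -1.   ] -> d [0.1  0.07 0.06] turn -6.6 t 52.58
```

>>> {"method": "send_rows", "body": {
  "deltas": [
    {"x":0,"y":0,"z":0,"turn":-6.6,"jaw":0},
    {"x":0,"y":0,"z":0,"turn":-6.6,"jaw":0},
    {"x":0,"y":0,"z":0,"turn":-6.6,"jaw":0},
    {"x":0,"y":0,"z":0,"turn":-6.6,"jaw":0},
    {"x":0,"y":0,"z":0,"turn":-6.6,"jaw":0},
    {"x":0,"y":0,"z":0,"turn":-6.6,"jaw":0},
    {"x":0,"y":0,"z":0,"turn":-6.6,"jaw":0}
  ]
}}

```text
time: 53.17
eef_pos: [0.4373, 0.2084, 0.1871]
tcp_rot: [-2.326, -2.109, 0.006]
force: [0.4, 0.1, -0.1]
gripper_width: 0.0429
```

Run:
```python
from h import *
f=grab_frame("wrist");save(f,"w52.png",None,1.4)
go(.4395,.2094,.097,-5.1)
```

```text
now [0.4375 0.2085 0.1874] jawyaw -5.6 q7 -0.34 tilt [-0.003 -0.001 -1.   ] -> d [0.05 0.08 3.62] turn -0.1 t 53.22
```

View pics/w52.png

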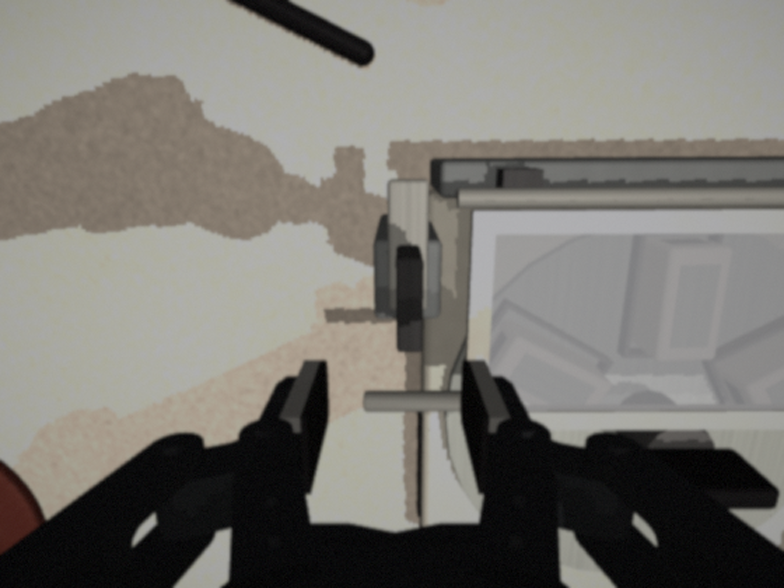

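Run:
```python
from h import *
f=grab_frame("wrist"); ps=R.from_euler("z",-5.1,degrees=True); A=np.array([.602,.0845,0])
for z in (.155,.121): 
    print(z,[tuple(np.round(np.array(proj(f,ps.apply([x,y,z])+A))*1.4).astype(int)) for x,y in [(-.179,.132),(-.167,.132),(-.167,.088),(-.179,.088)]])
for p,z in [((409,350),.155),((409,260),.155),((409,182),.118),((421,300),.155),((398,300),.155)]:
    print(p,z,ps.inv().apply(onz(f,p[0]/1.4,p[1]/1.4,z)-A).round(4))
im=f["img"]; save(cv2.convertScaleAbs(im,alpha=2.2,beta=15),"w53.png",(250,110,340,270),3.7*1.0)
```

```text
0.155 [(np.int64(386), np.int64(270)), (np.int64(414), np.int64(269)), (np.int64(414), np.int64(364)), (np.int64(387), np.int64(364))]
0.121 [(np.int64(387), np.int64(253)), (np.int64(411), np.int64(253)), (np.int64(411), np.int64(336)), (np.int64(388), np.int64(336))]
(409, 350) 0.155 [-0.1691  0.0947  0.155 ]
(409, 260) 0.155 [-0.1691  0.1361  0.155 ]
(409, 182) 0.118 [-0.1681  0.1661  0.118 ]
(421, 300) 0.155 [-0.1638  0.1182  0.155 ]
(398, 300) 0.155 [-0.1739  0.1183  0.155 ]
```

View pics/w53.png

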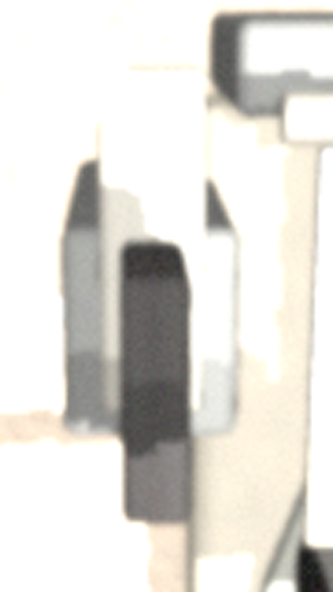

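>>> {"method": "send_rows", "body": {
  "deltas": [
    {"x":0.22,"y":0.22,"z":0.5,"turn":0,"jaw":-0.1},
    {"x":0.24,"y":0.23,"z":1.3,"turn":0,"jaw":-0.1},
    {"x":0.24,"y":0.23,"z":2.1,"turn":0,"jaw":-0.1},
    {"x":0.24,"y":0.23,"z":2.3,"turn":0,"jaw":-0.1},
    {"x":0.24,"y":0.23,"z":2.3,"turn":0,"jaw":-0.1}
  ]
}}

```text
time: 53.68
eef_pos: [0.4434, 0.2139, 0.1297]
tcp_rot: [-2.325, -2.111, 0.007]
force: [0.1, 0.1, -0.2]
gripper_width: 0.0382
```

Run:
```python
from h import *
f=grab_frame("wrist");save(f,"w54.png",None,1.2); print(status.observe()["force"])
go(.4439,.2140,.098,-5.1)
```

```text
[ 0.17045888  0.12396342 -0.13571566]
now [0.4444 0.2142 0.1308] jawyaw -5.5 q7 -0.30 tilt [-0.001 -0.001 -1.   ] -> d [-0.01 -0.02  1.31] turn -0.08 t 53.73
```

View pics/w54.png

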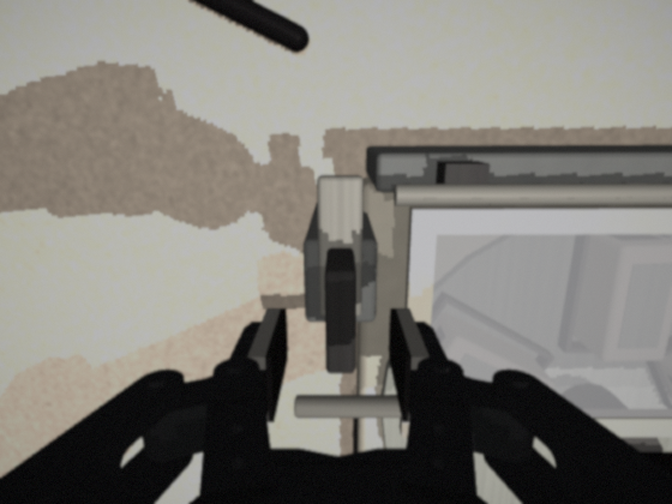

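>>> {"method": "send_rows", "body": {
  "deltas": [
    {"x":0,"y":0,"z":0.5,"turn":0,"jaw":-0.1},
    {"x":0,"y":0,"z":1,"turn":0,"jaw":-0.1},
    {"x":0,"y":0,"z":1.28,"turn":0,"jaw":-0.1},
    {"x":0,"y":0,"z":1.28,"turn":0,"jaw":-1},
    {"x":0,"y":0,"z":1.28,"turn":0,"jaw":-1},
    {"x":0,"y":0,"z":1.28,"turn":0,"jaw":-1},
    {"x":0,"y":0,"z":1.28,"turn":0,"jaw":-1},
    {"x":0,"y":0,"z":1.28,"turn":0,"jaw":-1}
  ],
  "force": 30
}}

```text
time: 54.4
eef_pos: [0.4445, 0.2146, 0.0999]
tcp_rot: [-2.324, -2.113, -0.0]
force: [-3.3, -0.2, 4.7]
gripper_width: 0.0118
```

```bash
python3 st.py wrist:w55
```

```text
[-0.1684  0.1155  0.0999] F [-3.3 -0.2  4.7] T [0.05 0.55 0.02] w 0.0118 q7 -0.27 t 54.4
```

View pics/w55.png

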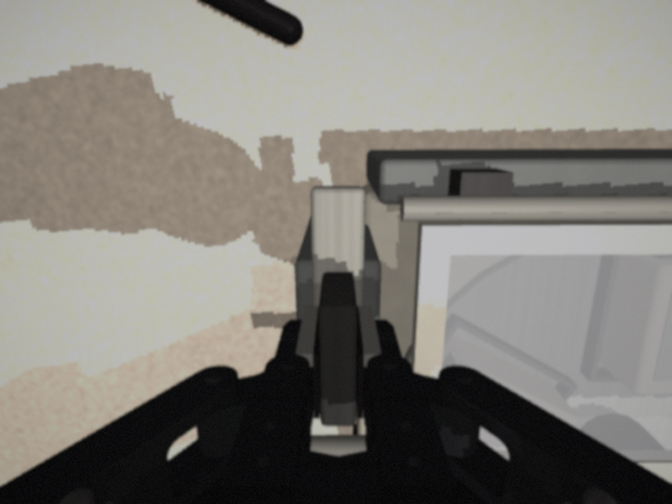

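>>> {"method": "send_rows", "body": {
  "deltas": [
    {"x":0,"y":0,"z":0,"turn":0.6,"jaw":-1},
    {"x":0,"y":0,"z":0,"turn":1.5,"jaw":-1},
    {"x":0,"y":0,"z":0,"turn":2.5,"jaw":-1},
    {"x":0,"y":0,"z":0,"turn":3.5,"jaw":-1},
    {"x":0,"y":0,"z":0,"turn":4.5,"jaw":-1},
    {"x":0,"y":0,"z":0,"turn":5.5,"jaw":-1},
    {"x":0,"y":0,"z":0,"turn":6.5,"jaw":-1},
    {"x":0,"y":0,"z":0,"turn":7.5,"jaw":-1}
  ]
}}

```text
time: 55.12
eef_pos: [0.4447, 0.2145, 0.0999]
tcp_rot: [-2.882, -1.248, -0.0]
force: [-2.7, -0.1, 4.6]
gripper_width: 0.0113
```

```bash
python3 st.py
```

```text
[-0.1683  0.1155  0.0999] F [-2.7 -0.1  4.6] T [-0.13  0.56  0.07] w 0.0113 q7 -0.76 t 55.1167
```

>>> {"method": "send_rows", "body": {
  "deltas": [
    {"x":0,"y":0,"z":0,"turn":1,"jaw":-1},
    {"x":0,"y":0,"z":0,"turn":2,"jaw":-1},
    {"x":0,"y":0,"z":0,"turn":3,"jaw":-1},
    {"x":0,"y":0,"z":0,"turn":4,"jaw":-1},
    {"x":0,"y":0,"z":0,"turn":5,"jaw":-1},
    {"x":0,"y":0,"z":0,"turn":6,"jaw":-1},
    {"x":0,"y":0,"z":0,"turn":7,"jaw":-1},
    {"x":0,"y":0,"z":0,"turn":8,"jaw":-1}
  ]
}}

```text
time: 55.78
eef_pos: [0.4448, 0.2143, 0.0999]
tcp_rot: [-3.136, -0.187, 0.0]
force: [-2.3, -0.1, 5.1]
gripper_width: 0.0117
```

>>> {"method": "send_rows", "body": {
  "deltas": [
    {"x":0,"y":0,"z":0,"turn":0.5,"jaw":-1},
    {"x":0,"y":0,"z":0,"turn":1,"jaw":-1},
    {"x":0,"y":0,"z":0,"turn":1.5,"jaw":-1},
    {"x":0,"y":0,"z":0,"turn":1.9,"jaw":-1},
    {"x":0,"y":0,"z":0,"turn":1.9,"jaw":-1},
    {"x":0,"y":0,"z":0,"turn":1.9,"jaw":-1}
  ]
}}

```text
time: 56.28
eef_pos: [0.4447, 0.2142, 0.0999]
tcp_rot: [3.14, -0.062, -0.0]
force: [-3.6, -1.1, 6.4]
gripper_width: 0.0116
```

```bash
python3 st.py; python3 -c "
from h import *
go(.4445,.2145,.1,-95.1)"
```

```text
[-0.1682  0.1152  0.0999] F [-3.6 -1.1  6.4] T [-0.23  0.6   0.56] w 0.0116 q7 -1.4 t 56.2833
now [0.4447 0.2142 0.0999] jawyaw -92.3 q7 -1.40 tilt [-0.    -0.001 -1.   ] -> d [-0.01 -0.01 -0.  ] turn 0.57 t 56.28
```

>>> {"method": "send_rows", "body": {
  "deltas": [
    {"x":0,"y":0,"z":0,"turn":-0.15,"jaw":-1},
    {"x":0,"y":0,"z":0,"turn":-0.15,"jaw":-0.1},
    {"x":0,"y":0,"z":0,"turn":-0.15,"jaw":-0.1},
    {"x":0,"y":0,"z":0,"turn":-0.15,"jaw":-0.1},
    {"x":0,"y":0,"z":0,"turn":-0.15,"jaw":-0.1},
    {"x":0,"y":0,"z":-1,"turn":-0.15,"jaw":-0.1},
    {"x":0,"y":0,"z":-2.5,"turn":-0.15,"jaw":-0.1},
    {"x":0,"y":0,"z":-4,"turn":-0.15,"jaw":-0.1}
  ]
}}

```text
time: 56.95
eef_pos: [0.4441, 0.2138, 0.1996]
tcp_rot: [3.139, -0.049, -0.003]
force: [1.2, 0.8, -0.4]
gripper_width: 0.0386
```

>>> {"method": "send_rows", "body": {
  "deltas": [
    {"x":-2,"y":-1,"z":-1.5,"turn":0,"jaw":0},
    {"x":-2,"y":-2,"z":-2.5,"turn":0,"jaw":0},
    {"x":-2,"y":-4,"z":-3,"turn":0,"jaw":0},
    {"x":-2,"y":-5,"z":-3,"turn":0,"jaw":0},
    {"x":-2,"y":-5,"z":-3,"turn":0,"jaw":0},
    {"x":-2,"y":-5,"z":-3,"turn":0,"jaw":0}
  ]
}}

```text
time: 57.45
eef_pos: [0.3977, 0.3444, 0.2737]
tcp_rot: [3.141, -0.036, 0.001]
force: [0.4, -1.0, 0.4]
gripper_width: 0.0424
```

```bash
python3 st.py top:t56 wrist:w56; python3 -c "
from h import *
g=grab_frame('side'); save(cv2.convertScaleAbs(g['img'],alpha=1.3),'s56.png',(180,110,380,250),3.9)
t=grab_frame('top'); save(cv2.convertScaleAbs(t['img'],alpha=1.5),'t56z.png',(165,50,335,250),3)"
```

```text
[-0.2266  0.2408  0.2737] F [ 0.4 -1.   0.4] T [-0.06 -0.01  0.  ] w 0.0424 q7 -1.86 t 57.45
```

View pics/t56z.png

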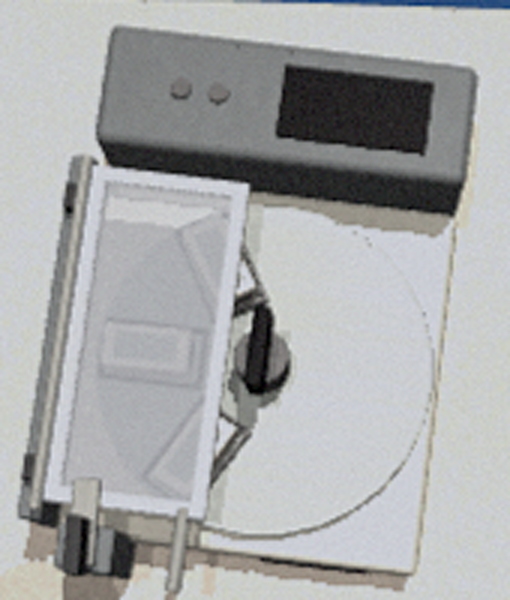

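View pics/s56.png

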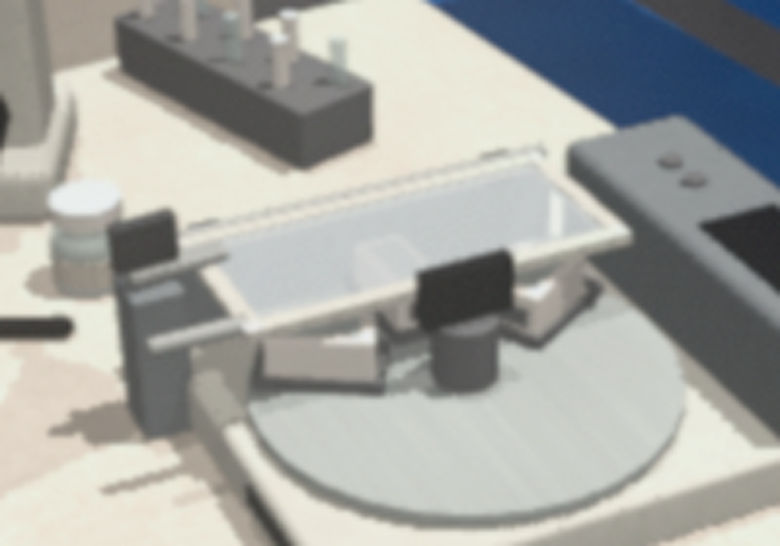

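View pics/w56.png

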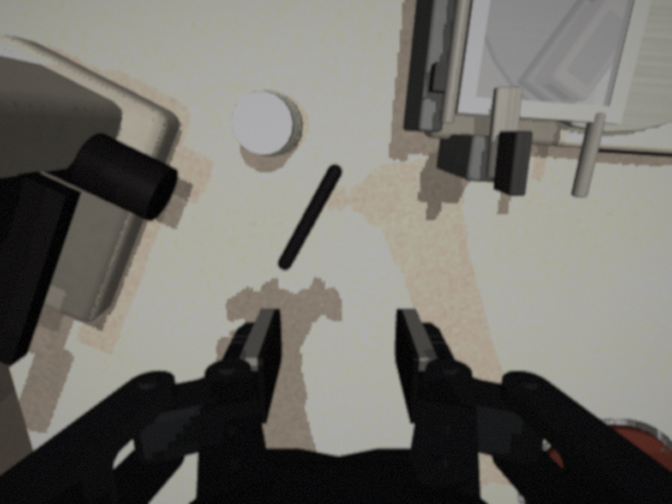

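Run:
```python
from h import *
t=grab_frame("top"); g=grab_frame("side"); ps=R.from_euler("z",-5.1,degrees=True); A=np.array([.602,.0845,0])
for a,b in [((222,246),(219,198.5)),((225.5,221),(242.5,193))]:
    x,e=tri([ray(t,*a),ray(g,*b)]); print(x,e[0],ps.inv().apply(x-A))
# cover far/near free-edge corners (underside ~ .105-.111)
for p in [(247,183),(205,520)]: print(ps.inv().apply(onz(t,165+p[0]/3,50+p[1]/3,.111)-A))
print(status.observe()["force"],status.observe()["time"])
```

```text
[0.41545105 0.14320642 0.10989627] 9.484618746741265e-07 [-0.19102908  0.04189086  0.10989627]
[0.47399067 0.13768864 0.10826398] 0.0004589439581744 [-0.13223072  0.04159877  0.10826398]
[0.13488601 0.02447974 0.111     ]
[-0.13610243  0.02266791  0.111     ]
[-0.18522524  0.55196316 -0.28141412] 57.75
```

```bash
python3 -c "
from rig import robot,status
print(robot.job_done(), status.observe()['time'])"
```

```text
the job is handed in; nothing more can be done
the job is handed in; nothing more can be done
```

The changeover is done and handed in at about 58 s of the 210 s allowed. I turned the carousel to its loading stop and put both spent cartridges in the discard tray. All three fresh cartridges went flat into bays of their own. Then I turned the carousel back to its run stop, lowered the cover by its bar, and turned the turnbutton across the cover's edge.

**Last checks**
- **Cartridges:** the last views show both spent cartridges in the tray and the fresh ones in all three bays. None of the fresh cartridges was knocked aside.
- **Carousel:** it met resistance at both ends of its turn, 91° from start to stop each way.
- **Cover:** I felt the stop at about 25 N. The bar then measured 108–110 mm above the bench, against 108 mm expected.
- **Turnbutton:** it turned about 87°, against 86° to its stop, with torque building up at the end. Its tongue lies over the cover's front edge.
- **Bystanders:** forceps, dish, jar and marker were never touched and look where they started. The gripper was clear of everything at hand-in.

**What disagreed or went wrong**
- **Fingertip position:** in the pictures the fingertips stand about 27 mm short of the reported TCP. My first two grasps of a spent cartridge closed on air above it, and I corrected every later height. The first turn of the carousel had therefore held only the top few millimetres of the fin.
- **Cover hinge:** my first estimate of its position was about 15 mm off. The pull on the bar reached roughly 19–20 N early in lowering, until I corrected the path.

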